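# Turn boards over on the inspection rack, unlock the pedal, scan, and turn them back

## Task

Scan the solder sides of the boards on the sloping rack: draw the lock pin out of the pedal and park it lying in the open notch of the pedal's base, and turn over every board whose component side faces out, so that all lie solder side out; only then press the pedal down to its stop, hold it there for about a second and let it up. Afterwards turn all the boards component side out again for the next station; boards always go back into the rack lengthwise up the slope, flat on it and down against its lip, the pin stays parked, and the other things on the bench are left where they are.

Things in the scene. Friction and masses are not known exactly. Their poses are not given: they have to be found in the camera images.
- board_A: circuit board in a flush black frame, slab 90 x 54 x 10 mm, 70 g. Origin at its centre; x along the length, y the width, z out of the component side (chips, white connector); -z is the solder side (green, only rows of tin dots). Lies lengthwise up the rack's slope; its top 36 mm overhang the bed and can be pinched across the thickness. Starts component side out, any bay; may be absent
- board_B: circuit board in a flush black frame, slab 90 x 54 x 10 mm, 70 g. Origin at its centre; x along the length, y the width, z out of the component side (chips, white connector); -z is the solder side (green, only rows of tin dots). Lies lengthwise up the rack's slope; its top 36 mm overhang the bed and can be pinched across the thickness. Starts component side out, any bay; may be absent
- board_C: circuit board in a flush black frame, slab 90 x 54 x 10 mm, 70 g. Origin at its centre; x along the length, y the width, z out of the component side (chips, white connector); -z is the solder side (green, only rows of tin dots). Lies lengthwise up the rack's slope; its top 36 mm overhang the bed and can be pinched across the thickness. Starts component side out, any bay; may be absent
- board_D: circuit board in a flush black frame, slab 90 x 54 x 10 mm, 70 g. Origin at its centre; x along the length, y the width, z out of the component side (chips, white connector); -z is the solder side (green, only rows of tin dots). Lies lengthwise up the rack's slope; its top 36 mm overhang the bed and can be pinched across the thickness. Starts component side out, any bay; may be absent
- board_E: circuit board in a flush black frame, slab 90 x 54 x 10 mm, 70 g. Origin at its centre; x along the length, y the width, z out of the component side (chips, white connector); -z is the solder side (green, only rows of tin dots). Lies lengthwise up the rack's slope; its top 36 mm overhang the bed and can be pinched across the thickness. Starts solder side out, any bay
- rack_bed: bed of the fixed rack, sloping 50 deg, facing away from the robot. Origin on its face at the lip's inner side, mid-rack, 32 mm up; x down the slope, y along the rack, z out of the face. Lip 7 mm high at x = 0; bed 6 mm thick, 54 mm up from the lip. 5 bays, centres y = -144, -72, 0, 72, 144 mm, parted by fins 3 x 30 mm, 9 high. Seated board: centre x = -45, z = 5 mm
- pedal_base: fixed grey base of the pedal, plate 200 x 90 x 12 mm. Origin at the centre of its underside; z up; hinge at its +x end, the pedal's free end towards -x. On its -y side two steel blocks: bore block (32 mm wide, at x = -40, y = -72 to -36 mm, 60 mm high) and notch block (40 mm wide, at x = 55, y = -115 to -79 mm, 53 mm high)
- bore (a point): mouth of the pin's bore: centre of the hole in the bore block's -y face, 45 mm above the work surface. Bore along pedal_base's y, about 12.5 mm square, 36 mm long; the pin is drawn out towards -y
- notch (a point): centre of the parking notch, where pin_mid belongs, 35 mm above the work surface; axes as pedal_base. A channel along y, open above: 15 mm wide, 36 mm long, floor 30 mm and flared mouth 53 mm above the work surface. The parked pin's handle is outside, towards -y
- pin: loose lock pin, 50 g: black square handle 16 x 16 x 40 mm, round steel shank 10 mm thick, 64 mm long. Origin at the handle's centre; y along the pin towards the shank's tip (shank from y = 20 to 84 mm; balance point about y = 33). Starts level in the bore, its shank under the pedal, blocking it
- pin_mid (a point): the point on the pin's axis 42 mm from the handle's centre (pin y = 42 mm), near the middle of its shank
- pedal (a joint): spring pedal's hinge angle (rad): 0 up, 0.22 at its stop; needs about 3 N at the pad to start and 10 N at the stop; springs up when let go
- pedal_pad (a point): where to press: top of the pedal's steel plate (60 mm wide, ribbed black tread at the free end), 105 mm from the hinge; about 67 mm above the work surface when up, 23 mm lower at the stop
- spool: grey solder spool, 54 mm wide, 40 mm high; a bystander, to be left where it is. Origin at its underside
- flux: small white bottle, 32 mm wide, 60 mm high; a bystander, to be left where it is. Origin at its underside
- driver: screwdriver, 160 mm long, lying on the bench; a bystander, to be left where it is
Things that resemble listed ones, but are neither listed nor needed, are in the scene too. Leave any brown or orange look-alike of the board_E alone.

How it is judged:
By the outcome, as a careful person would: the job done as asked, in the order asked, and still so for the second after the job is handed in, with the robot touching nothing.
Of board_A, board_B, board_C, board_D only 2 to 3 are there at a start; the rules pass over those that are not, and their reading is None.
At some moment in a run one of pin may be knocked a few centimetres aside while the robot is not near it.
It also fails if it takes over 210 s, if anything falls off the work surface, if the arm or the gripper's body presses on something with over 40 N, if the wrist force passes 120 N, or if a joint passes its speed limit or range.

## Robot

A 6-joint arm with a two-finger parallel gripper is mounted at the origin on the work surface. World frame = base frame: x ahead of the robot, y to its left, z up, the work surface at z = 0. Lengths are in m, angles in rad, forces in N, time in s.
With the tool pointing down it reaches from about 0.35 to 0.775 m from the base axis. Payload 7.3 kg.
Tool frame: the origin (TCP) lies at the very end of the fingers, on their centre line; the grasp point (between the pads) lies 19 mm behind it; z points along the fingers, y is the line along which they close (so a half turn about z gives the same grasp; the last joint's range is limited). The gripper opens to 92 mm and grips with 3 to 60 N. Pads are 19 mm wide; open, the fingers measure 130 mm over their backs; the gripper's body (75 mm by 190 mm) begins 47 mm behind the grasp point.
Start: joints at [-1.296, 0.342, 1.524, -0, 1.275, -0.146], TCP at [0.214, -0.479, 0.227] pointing down, gripper open.
Joint ranges: [-2.53, 2.53], [-0.77, 2.02], [0.04, 2.7], [-1, 4.14], [0.28, 2.66], [-3.11, 3.11]. Speed limits (rad/s): [2.57, 2.57, 3.14, 3.14, 3.14, 3.14].

## Interface

Orientations are given as [roll, pitch, yaw] about the fixed x, y, z axes, in that order (R = Rz(yaw) Ry(pitch) Rx(roll)).
In Python, from cell import telemetry, eyes, job gives the robot as it stands.
- The arm moves only by the tool apply_moves, never from a script. Its arguments are lists of equal length, an entry for each row: "delta_pos": the shift along the world's x, y, z each as a share of 0.4 m, from -1 to 1, a list of three; "dr": the turn, a rotation vector about the world's x, y, z each as a share of 0.5 rad, from -1 to 1, a list of three; "jaw": the opening, from 0 (shut) to 1 (fully open). A call has 1 to 8 rows; each row is the pose to reach, as a shift and turn from the pose commanded when the call began; what a row does not reach only later rows make up. A row lasts 1/12 s, in which the tool goes at most 41.7 mm and 7.16 degrees, less where a joint would pass 70% of its speed; a pose out of reach is approached as far as the arm can. A call with a number of a shift or a turn outside -1 to 1 is refused whole. A call with a gripper value outside its range is refused whole. The fingers move at their own pace and stop on an object; "force" is the grip in N (left out, the last holds). Time passes only in rows, so rows that repeat a pose let the fingers close. It gives the time, the measured TCP pose, the force, the opening and the grip force at its end, in the units of the state.
- telemetry.observe(): the state, without advancing time (a new reading comes with each control period).
- eyes.read_camera(name): name is "scene" or "top"; returns the picture (480x640x3 uint8, red, green, blue); there is no depth.
- eyes.camera_model(name): a dict with "vertical_fov" (degrees; the focal length in pixels is half the picture's height over the tangent of half this angle, whatever the lens; pixels are square), "cx", "cy" (the principal point, pixels), "rvec" (rotation vector, rad) and "tvec" (3), from world to camera coordinates, as OpenCV has them. Camera axes: x right, y down, z forward; pixel columns grow to the right and rows downward; lengths in m; the calibration is good to about 2 mm. A picture is of the moment at which its call begins. camera_model takes no time and is no camera call.
- job.hand_in(): hands the job in; it is judged then, once.
The state is a dict: "time": time; "qpos": joint angles; "qvel": joint speeds; "joint_efforts": joint torques, N m; "tool_pos": TCP position; "tool_rot": TCP orientation; "contact_force": force on the tool from outside, world axes, zero at the start; "torque": the same for the moment, N m; "opening": finger opening in m; "grip_force": force on a finger pad.
Only numpy, scipy, OpenCV 4.12 (cv2) and the standard library are available. Lean on these libraries where they do the work, as an engineer would, in place of code of your own. Each camera call takes 0.05 s, during which the arm holds its last target. There are 200 camera calls.

## Working session

There is one attempt and no reset: what is moved stays moved. The work goes in short steps, Python scripts to look and compute and a tool call to move; the robot and the scene stay as the last step left them, time stands still between calls to the robot, and variables do not carry over. Pictures are saved under pics/ and viewed, at most 14 in all, crops included, and the job is handed in when it is done.

Besides the shell and the picture viewer there is one more tool, called after "Call:" as name(argument=value, ...) on one line, values as JSON. apply_moves: Moves the arm, as the interface text tells. Its arguments: {"type":"object","properties":{"delta_pos":{"type":"array"},"dr":{"type":"array"},"jaw":{"type":"array"},"force":{"type":"number"}},"required":["delta_pos","dr","jaw"]}

```bash
ls; mkdir -p pics; python3 - <<'E'
from cell import telemetry, eyes, job
import cv2
for n in("scene","top"):
    im=eyes.read_camera(n); cv2.imwrite(f"pics/{n}0.png",im[:,:,::-1]); print(n,eyes.camera_model(n))
print(telemetry.observe())
E
```

```text
pics
scene {'vertical_fov': 55.7616268310652, 'cx': 326.48855023878866, 'cy': 245.17841551427793, 'rvec': array([ 2.22276282,  0.58975569, -0.27212389]), 'tvec': array([-0.44914928, -0.07500416,  1.11693369])}
top {'vertical_fov': 54.21797682956788, 'cx': 315.27058665926575, 'cy': 242.68285756033856, 'rvec': array([ 2.08937461, -2.134062  ,  0.14718463]), 'tvec': array([0.06008471, 0.50293916, 0.98240038])}
{'time': 0.1, 'qpos': array([-1.29603819e+00,  3.42641368e-01,  1.52491975e+00, -1.45155047e-05,
        1.27542344e+00, -1.46039325e-01]), 'qvel': array([-0.00091176, -0.00091768, -0.00314788, -0.00060683, -0.00087105,
       -0.00137491]), 'joint_efforts': array([ 2.15760556e-03, -4.32002449e+01, -2.44695926e+01,  7.19887996e-02,
        5.25960024e-02, -3.52438838e-05]), 'tool_pos': array([ 0.21435219, -0.47884137,  0.22612114]), 'tool_rot': array([-3.14021355e+00, -1.88817515e-04,  4.20801567e-01]), 'contact_force': array([-0.8010209 , -0.0808084 , -0.48243704]), 'torque': array([-0.02832742, -0.00384537, -0.03380286]), 'grip_force': 0.0, 'opening': 0.09181923716404544}
```

View pics/scene0.png

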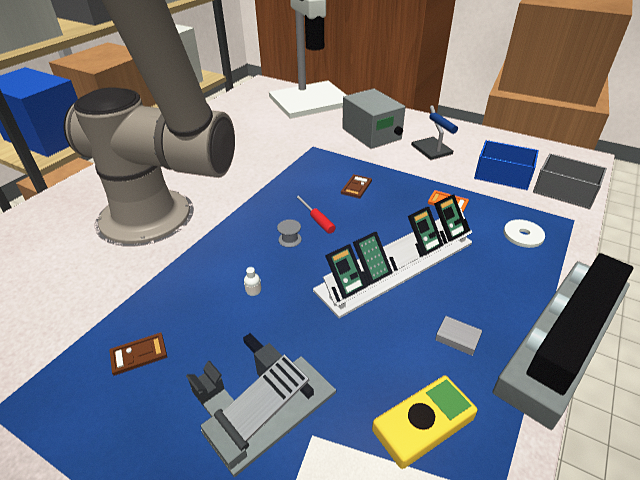

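View pics/top0.png

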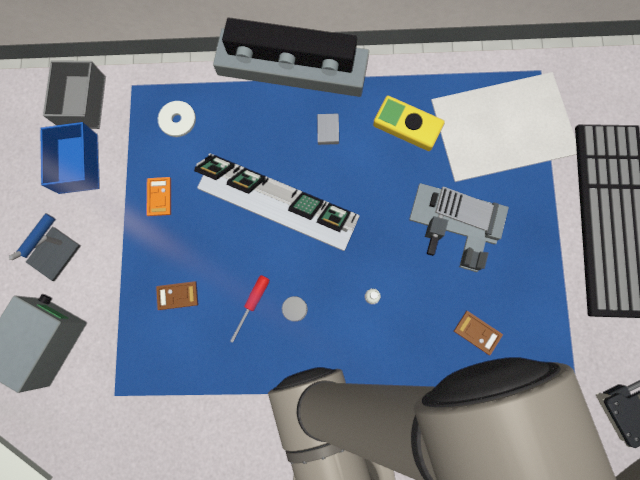

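The scene view shows four boards in the rack: component, solder (372,258), an empty middle bay, then component, component. The pedal sits at (265,400) with its notch block at (205,380) and the pin handle at (252,342). In the top view the rack runs from (215,170) to (350,235) and the pedal is at (460,215). Next I zoom in on both.

```bash
cat > h.py <<'E'
import numpy as np, cv2
from cell import telemetry, eyes, job
from scipy.spatial.transform import Rotation as R
def K(m):
    f=240/np.tan(np.radians(m['vertical_fov']/2)); return np.array([[f,0,m['cx']],[0,f,m['cy']],[0,0,1.]])
def proj(n,P):
    m=eyes.camera_model(n); return cv2.projectPoints(np.atleast_2d(np.float64(P)),m['rvec'],m['tvec'],K(m),None)[0][:,0]
def plane(n,uv,z):
    m=eyes.camera_model(n); Rm=cv2.Rodrigues(m['rvec'])[0]; c=-Rm.T@m['tvec']
    d=(np.c_[np.atleast_2d(uv),np.ones(len(np.atleast_2d(uv)))]@np.linalg.inv(K(m)).T)@Rm
    return c+d*((z-c[2])/d[:,2])[:,None]
def crop(n,x0,y0,x1,y1,s,im=None):
    im=eyes.read_camera(n) if im is None else im
    c=cv2.resize(im[y0:y1,x0:x1,::-1],None,fx=s,fy=s,interpolation=cv2.INTER_CUBIC)
    for x in range((x0+9)//10*10,x1,10): cv2.line(c,((x-x0)*s,0),((x-x0)*s,4 if x%50 else 14),(255,255,255),1)
    for y in range((y0+9)//10*10,y1,10): cv2.line(c,(0,(y-y0)*s),(4 if y%50 else 14,(y-y0)*s),(255,255,255),1)
    return c
E
python3 - <<'E'
from h import *
a=cv2.imread('pics/top0.png')[:,:,::-1];b=cv2.imread('pics/scene0.png')[:,:,::-1]
cv2.imwrite('pics/c1.png',np.vstack([crop('top',185,145,365,255,4,a)[:, :720],crop('scene',305,185,485,225+100,1,b)[:0].reshape(0,180,3).repeat(4,1)]))
cv2.imwrite('pics/c2.png',crop('top',400,170,520,280,5,a))
cv2.imwrite('pics/c3.png',crop('scene',180,320,345,475,3,b)) 
cv2.imwrite('pics/c4.png',crop('scene',305,185,485,325,4,b)) 
E
```

```text
(no output)
```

View pics/c1.png

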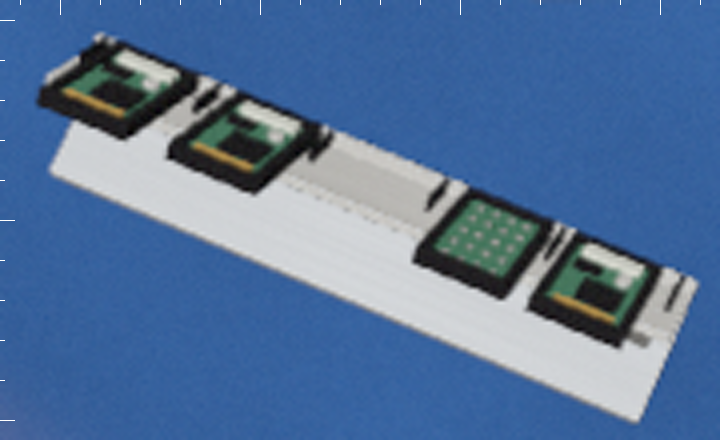

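View pics/c2.png

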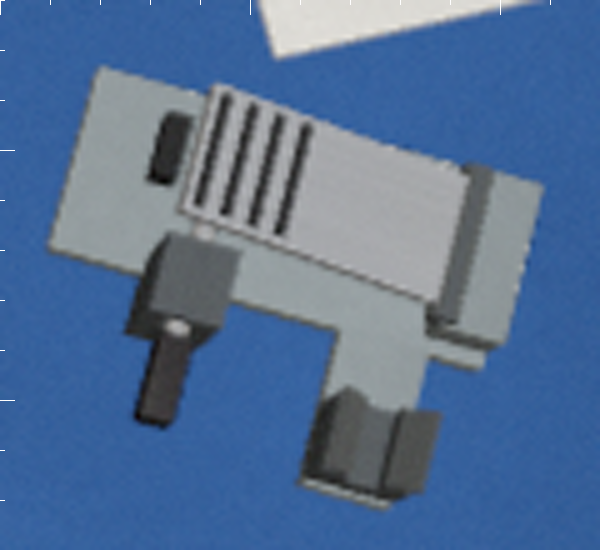

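View pics/c4.png

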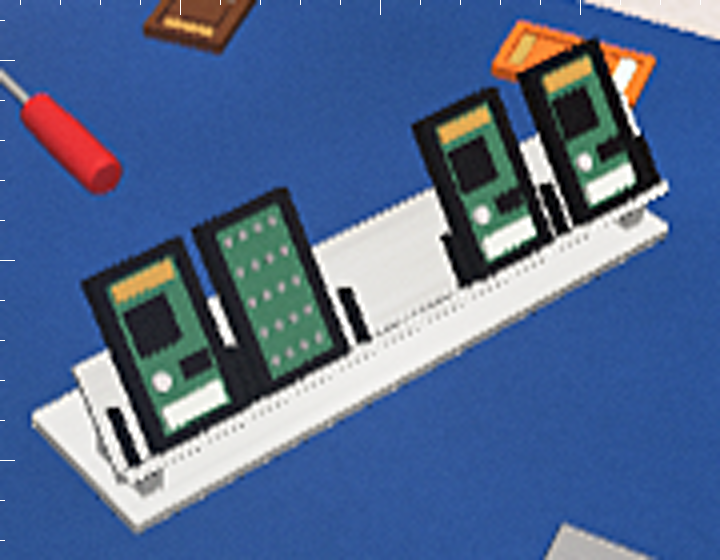

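```bash
cat > fit.py <<'E'
from h import *
from scipy.optimize import least_squares
s,c=np.sin(np.radians(50)),np.cos(np.radians(50))
def rackR(yaw):
    d=np.array([np.cos(yaw),np.sin(yaw),0]);z=np.array([0,0,1.])
    X=c*d-s*z;Z=s*d+c*z; return np.c_[X,np.cross(Z,X),Z]
def rack(p,P): return np.array([p[0],p[1],.032])+np.float64(P)@rackR(p[2]).T
def base(p,P):
    a=p[2]; M=np.array([[np.cos(a),-np.sin(a),0],[np.sin(a),np.cos(a),0],[0,0,1]])
    return np.array([p[0],p[1],0])+np.float64(P)@M.T
def fit(f,obs,p0):
    def r(p): return np.concatenate([(proj(n,f(p,np.array([o[0] for o in L])/1000))-np.array([o[1] for o in L])).ravel() for n,L in obs.items()])
    q=least_squares(r,p0,loss='soft_l1'); return q.x,r(q.x).reshape(-1,2)
E
cat > run1.py <<'E'
from fit import *
S=lambda x,y:(305+x/4,185+y/4)
T=lambda x,y:(185+x/4,145+y/4)
sc=[]
for y,C in {-144:[(83,285),(183,240),(240,405),(155,452)],-72:[(195,228),(285,188),(350,350),(268,393)],72:[(413,125),(497,88),(545,235),None],144:[(520,75),(597,40),(662,180),(600,222)]}.items():
    for (x,yy),uv in zip([(-90,-27),(-90,27),(0,27),(0,-27)],C):
        if uv: sc.append(((x,y+yy,10),S(*uv)))
tp=[((-90,144+27,10),T(38,98)),((-90,144-27,10),T(124,133)),((-90,72+27,10),T(168,150)),((-90,72-27,10),T(255,188)),((-90,-72+27,10),T(413,257)),((-90,-72-27,10),T(505,295)),((-90,-144+27,10),T(528,305)),((-90,-144-27,10),T(622,343))]
p,r=fit(rack,{'scene':sc,'top':tp},[.6,.05,-.3]); print('rack',p.round(4)); print(r.round(1).tolist())
U=lambda x,y:(400+x/5,170+y/5)
bt=[((-100,45,12),U(100,67)),((-100,-45,12),U(50,248)),((100,45,12),U(543,185)),((100,-45,12),U(503,347)),
((-56,-36,60),U(168,235)),((-24,-36,60),U(243,250))]
q,r=fit(base,{'top':bt},[.55,-.3,-1.8]); print('base',q.round(4)); print(r.round(1).tolist())
E
python3 run1.py
```

```text
rack [ 0.6361  0.1244 -0.4283]
[[-1.2, -1.5], [-3.3, -1.3], [-0.2, 0.3], [-1.2, 0.7], [1.1, -1.9], [-0.0, -2.2], [0.1, -1.2], [-0.1, -0.6], [1.2, -2.4], [-1.2, -2.1], [1.6, 0.1], [-0.9, -1.8], [-2.8, -1.4], [-4.9, 1.5], [-6.3, 0.2], [1.1, -1.3], [2.1, -0.7], [-1.3, -1.8], [-0.2, -1.8], [-0.9, -2.9], [-0.3, -2.6], [1.9, -1.8], [2.4, -1.3]]
base [ 0.5708 -0.2748 -1.8688]
[[-0.0, -0.3], [0.4, 0.4], [-2.0, -1.3], [-2.5, 4.0], [1.3, -0.6], [0.9, 0.3]]
```

View pics/c3.png

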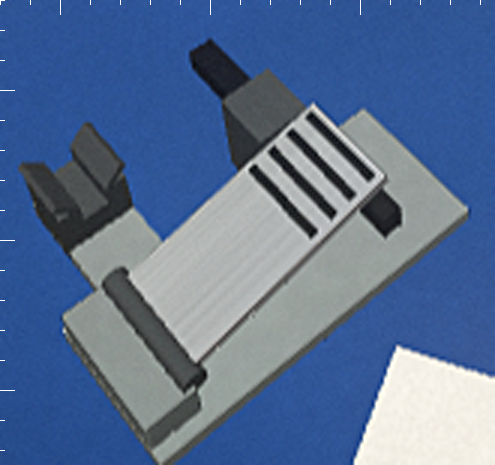

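```bash
cat > run2.py <<'E'
from fit import *
src=open('run1.py').read().split('p,r=')[0].replace('from fit import *',''); exec(src)
fin=[]
for y,a,b in [(108,(218,85),(197,107)),(36,(328,128),(309,157)),(-36,(447,180),(428,210)),(-108,(562,228),(545,260)),(-180,(685,278),(668,310))]:
    fin+=[((0,y,9),T(*a)),((-30,y,9),T(*b))]
tags=[-144,-72,72,144]
def res(p):
    out=[]
    for n,L,isb in (('scene',sc,1),('top',tp,1),('top',fin,0)):
        P=np.array([o[0] for o in L],float)
        if isb:
            for i,t in enumerate(tags): P[abs(P[:,1]-t)<40,1]+=p[3+i]*1000
        out.append((proj(n,rack(p,P/1000))-np.array([o[1] for o in L])).ravel())
    return np.concatenate(out)
q=least_squares(res,[.636,.124,-.42,0,0,0,0],loss='soft_l1');print('rack',q.x.round(4));print(res(q.x).reshape(-1,2).round(1).tolist())
U=lambda x,y:(400+x/5,170+y/5); V=lambda x,y:(180+x/3,320+y/3)
bt=[((-100,45,12),U(100,67)),((-100,-45,12),U(50,248)),((100,45,12),U(543,185)),
((-56,-36,60),U(168,235)),((-24,-36,60),U(243,250))]
bs=[((-100,45,12),V(467,210)),((-100,-45,12),V(362,110)),((100,45,12),V(158,462))]
q2,r=fit(base,{'top':bt,'scene':bs},[.57,-.275,-1.87]); print('base',q2.round(4)); print(r.round(1).tolist())
for nm,P in (('bore',(-40,-72,45)),('notch',(55,-97,35))): print(nm,base(q2,np.array([P])/1000).round(4))
# pin handle from rear end in the top & overlay
a=cv2.imread('pics/top0.png')[:,:,::-1];b=cv2.imread('pics/scene0.png')[:,:,::-1]
def ov(im,n):
    im=cv2.resize(im,None,fx=3,fy=3,interpolation=cv2.INTER_CUBIC)
    def L(P,col):
        uv=proj(n,P)*3; cv2.polylines(im,[np.int32(np.round(uv*8+8))],True,col,1,cv2.LINE_AA,3)
    for i,t in enumerate(tags): L(rack(q.x,np.array([(x,t+y+q.x[3+i]*1000,10) for x,y in [(-90,-27),(-90,27),(0,27),(0,-27)]])/1000),(255,0,0))
    for y in (-180,-108,-36,36,108,180): L(rack(q.x,np.array([(0,y,9),(-30,y,9)])/1000),(255,255,0))
    B=lambda x0,x1,y0,y1,z:L(base(q2,np.array([(x0,y0,z),(x1,y0,z),(x1,y1,z),(x0,y1,z)])/1000),(255,0,0))
    B(-100,100,-45,45,12);B(-56,-24,-72,-36,60);B(35,75,-115,-79,53);B(47.5,62.5,-115,-79,30); L(base(q2,np.array([(-40,-72,45),(-40,-140,45)])/1000),(255,255,0))
    return im
A=ov(a,'top');B_=ov(b,'scene')
cv2.imwrite('pics/o1.png',np.vstack([A[430:770,555:1100],]) [:,:,::-1])
o=np.zeros((600,800,3),np.uint8); o[:330,:360]=A[510:840,1200:1560]; o[:330,360:760]=B_[960:1290,540:940]; o[330:600,:545]=A[440:710,555:1100]
cv2.imwrite('pics/o1.png',o[:,:,::-1]); cv2.imwrite('pics/o2.png',B_[550:980,920:1460][:,:,::-1])
E
python3 run2.py
```

```text
rack [ 0.6358  0.1254 -0.4331  0.0021 -0.0029 -0.004   0.0034]
[[-0.3, -2.6], [-2.4, -2.3], [0.5, -0.7], [-0.5, -0.5], [-0.0, -1.8], [-1.0, -2.0], [-1.0, -1.0], [-1.3, -0.5], [-0.0, -2.0], [-2.3, -1.7], [0.5, 0.7], [0.5, -2.5], [-1.3, -2.1], [-3.6, 0.8], [-5.0, -0.5], [-0.7, -2.2], [0.2, -1.4], [-0.1, -1.2], [1.0, -1.0], [-0.3, -2.2], [0.3, -1.7], [0.3, -1.8], [0.7, -1.2], [-0.1, 0.1], [-0.6, -1.2], [0.8, 1.2], [0.5, -1.6], [-0.2, 0.2], [0.2, -2.5], [0.3, 0.4], [0.8, -2.5], [-0.8, 0.2], [0.5, -2.3]]
base [ 0.5708 -0.274  -1.8879]
[[0.2, -1.0], [-0.1, -0.6], [-2.2, -0.5], [0.7, -1.2], [0.2, -0.0], [-0.2, -1.0], [-0.4, -1.9], [-1.3, 0.2]]
bore [[ 0.5149 -0.2136  0.045 ]]
notch [[ 0.4615 -0.296   0.035 ]]
```

View pics/o1.png

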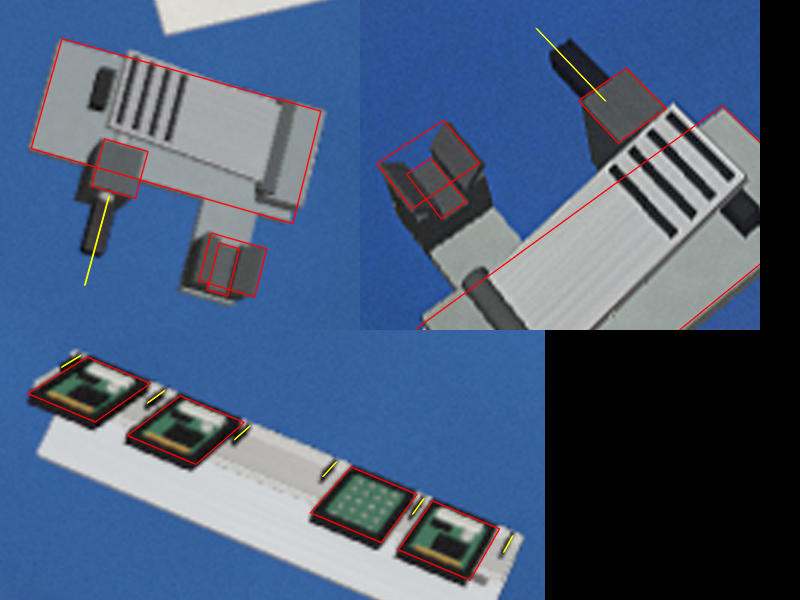

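View pics/o2.png

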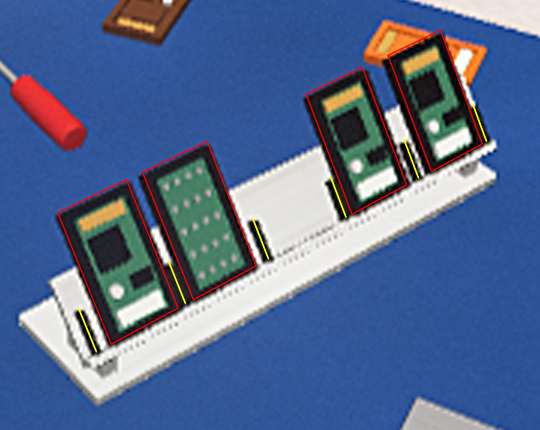

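```bash
cat >> fit.py <<'E'
RK=[.6358,.1254,-.4331]; BS=[.5708,-.2740,-1.8879]
def st():
    o=telemetry.observe(); print('t',round(o['time'],2),'pos',o['tool_pos'].round(4),'rpy',o['tool_rot'].round(4),'F',o['contact_force'].round(1),'T',o['torque'].round(2),'open',round(o['opening'],4),'grip',round(o['grip_force'],1),'q',o['qpos'].round(3)); return o
def go(pos,Rt=None):
    "delta needed from measured pose, in move units"
    o=telemetry.observe(); d=(np.array(pos)-o['tool_pos'])/.4
    Rc=R.from_euler('xyz',o['tool_rot']); rv=np.zeros(3) if Rt is None else (Rt*Rc.inv()).as_rotvec()/.5
    print('dpos',d.round(4).tolist(),'dr',rv.round(4).tolist())
E
python3 - <<'E'
from fit import *
b=plane('top',[(431,253.5),(430,252),(437,238)],.053); 
a=BS[2];M=np.array([[np.cos(a),-np.sin(a)],[np.sin(a),np.cos(a)]])
print(b, (b[:,:2]-BS[:2])@M*1000)
for y in (-96,-100,-150,-180): print(y,base(BS,[[-.04,y/1000,.045]]).round(4))
for y in (-139,): print('park',base(BS,[[.055,y/1000,.035]]).round(4))
print('pad', base(BS,[[-.04,0,.067]]).round(4)); st()
E
```

```text
[[ 0.47305614 -0.19898937  0.053     ]
 [ 0.47636247 -0.19705844  0.053     ]
 [ 0.50655188 -0.21386973  0.053     ]] [[ -40.7926956  -116.2601056 ]
 [ -43.65832411 -113.72071643]
 [ -37.09873397  -79.79444631]]
-96 [[ 0.4921 -0.2061  0.045 ]]
-100 [[ 0.4883 -0.2048  0.045 ]]
-150 [[ 0.4408 -0.1892  0.045 ]]
-180 [[ 0.4122 -0.1799  0.045 ]]
park [[ 0.4216 -0.2829  0.035 ]]
pad [[ 0.5833 -0.236   0.067 ]]
t 0.1 pos [ 0.2144 -0.4788  0.2261] rpy [-3.1402e+00 -2.0000e-04  4.2080e-01] F [-0.8 -0.1 -0.5] T [-0.03 -0.   -0.03] open 0.0918 grip 0.0 q [-1.296  0.343  1.525 -0.     1.275 -0.146]
```

Call:
apply_moves(delta_pos=[[0.35, 0.34, 0], [0.35, 0.34, 0], [0.35, 0.34, 0], [0.35, 0.34, 0], [0.35, 0.34, 0], [0.35, 0.34, 0]], dr=[[0, 0, -0.8], [0, 0, -0.8], [0, 0, -0.8], [0, 0, -0.8], [0, 0, -0.8], [0, 0, -0.8]], jaw=[0.5, 0.5, 0.5, 0.5, 0.5, 0.5], force=25)

```text
time: 0.6
tool_pos: [0.3582, -0.3383, 0.2266]
tool_rot: [-3.139, -0.001, 0.026]
contact_force: [0.7, 1.2, 0.8]
opening: 0.0565
grip_force: 0.0
```

Call:
apply_moves(delta_pos=[[0.34, 0.343, 0], [0.34, 0.343, 0], [0.34, 0.343, 0], [0.34, 0.343, -0.1], [0.34, 0.343, -0.2], [0.34, 0.343, -0.3], [0.34, 0.343, -0.3], [0.34, 0.343, -0.3]], dr=[[0, 0, -0.67], [0, 0, -0.67], [0, 0, -0.67], [0, 0, -0.67], [0, 0, -0.67], [0, 0, -0.67], [0, 0, -0.67], [0, 0, -0.67]], jaw=[0.5, 0.5, 0.5, 0.5, 0.5, 0.5, 0.5, 0.5])

```text
time: 1.27
tool_pos: [0.4878, -0.203, 0.101]
tool_rot: [-3.139, 0.011, -0.312]
contact_force: [-1.4, 0.1, -0.1]
opening: 0.046
grip_force: 0.0
```

```bash
python3 - <<'E'
from fit import *
o=st(); go([.491,-.2058,.030],R.from_euler('xyz',[np.pi,0,-.317]))
im=eyes.read_camera('scene'); cv2.imwrite('pics/s1.png',crop('scene',180,300,345,420,4,im))
E
```

```text
t 1.27 pos [ 0.4878 -0.203   0.101 ] rpy [-3.1389  0.0113 -0.312 ] F [-1.4  0.1 -0.1] T [ 0.04  0.1  -0.06] open 0.046 grip 0.0 q [-0.54   0.489  1.675  0.     0.989  1.343]
dpos [0.008, -0.007, -0.1775] dr [-0.0121, -0.0198, -0.0099]
```

View pics/s1.png

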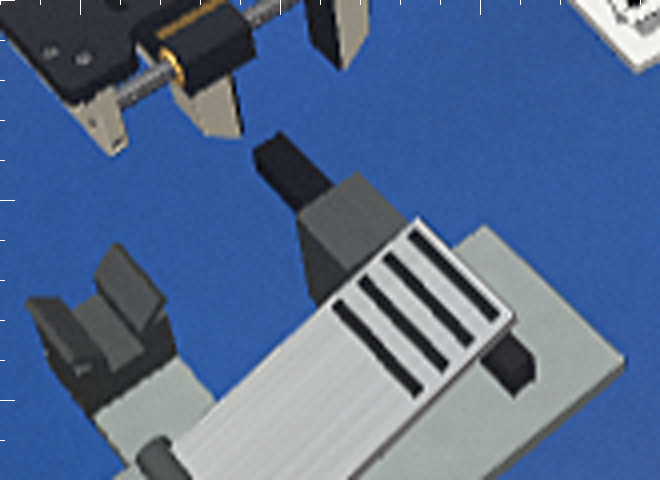

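The gripper (fingers at (205,335) and (265,315)) straddles the pin handle at (252,342). I'm descending and gripping.

Call:
apply_moves(delta_pos=[[0, 0, -0.1], [0, 0, -0.192], [0, 0, -0.192], [0, 0, -0.192], [0, 0, -0.192]], dr=[[0, 0, 0], [0, 0, 0], [0, 0, 0], [0, 0, 0], [0, 0, 0]], jaw=[0.5, 0.5, 0.5, 0.5, 0.5])

```text
time: 1.73
tool_pos: [0.4918, -0.2076, 0.0328]
tool_rot: [3.14, -0.004, -0.315]
contact_force: [-0.2, -0.1, 0.6]
opening: 0.0461
grip_force: 0.0
```

Call:
apply_moves(delta_pos=[[0, 0, 0], [0, 0, 0], [0, 0, 0], [0, 0, 0], [0, 0, 0], [0, 0, 0], [0, 0, 0], [0, 0, 0]], dr=[[0, 0, 0], [0, 0, 0], [0, 0, 0], [0, 0, 0], [0, 0, 0], [0, 0, 0], [0, 0, 0], [0, 0, 0]], jaw=[0.05, 0.05, 0.05, 0.05, 0.05, 0.05, 0.05, 0.05])

```text
time: 2.4
tool_pos: [0.4907, -0.2061, 0.0303]
tool_rot: [3.141, -0.001, -0.314]
contact_force: [-0.7, -0.0, 4.1]
opening: 0.0156
grip_force: 25.0
```

```bash
python3 - <<'E'
from fit import *
o=st(); 
E
```

```text
t 2.4 pos [ 0.4907 -0.2061  0.0303] rpy [ 3.1414e+00 -5.0000e-04 -3.1410e-01] F [-0.7 -0.   4.1] T [0.1  0.06 0.03] open 0.0156 grip 25.0 q [-0.542  0.592  1.736 -0.     0.813  1.343]
```

Call:
apply_moves(delta_pos=[[-0.03, 0.01, 0.002], [-0.06, 0.02, 0.002], [-0.09, 0.03, 0.002], [-0.12, 0.04, 0.002], [-0.15, 0.05, 0.002], [-0.18, 0.06, 0.002], [-0.215, 0.0705, 0.002], [-0.215, 0.0705, 0.002]], dr=[[0, 0, 0], [0, 0, 0], [0, 0, 0], [0, 0, 0], [0, 0, 0], [0, 0, 0], [0, 0, 0], [0, 0, 0]], jaw=[0.05, 0.05, 0.05, 0.05, 0.05, 0.05, 0.05, 0.05])

```text
time: 3.07
tool_pos: [0.4017, -0.1763, 0.0302]
tool_rot: [-3.141, 0.004, -0.314]
contact_force: [-0.6, -0.4, -0.8]
opening: 0.0162
grip_force: 25.0
```

Call:
apply_moves(delta_pos=[[0, 0, 0.05], [0, 0, 0.1], [0, 0, 0.1], [0, 0, 0.1]], dr=[[0, 0, 0], [0, 0, 0], [0, 0, 0], [0, 0, 0]], jaw=[0.05, 0.05, 0.05, 0.05])

```text
time: 3.4
tool_pos: [0.4057, -0.1785, 0.0714]
tool_rot: [3.141, -0.003, -0.314]
contact_force: [-0.1, 0.2, 0.5]
opening: 0.0162
grip_force: 25.0
```

```bash
python3 - <<'E'
from fit import *
o=st(); go(base(BS,[[.055,-.140,.065]])[0],R.from_euler('xyz',[np.pi,0,-.317]))
im=eyes.read_camera('scene'); im2=eyes.read_camera('top')
cv2.imwrite('pics/s2.png',np.vstack([crop('scene',150,300,350,380,4,im),crop('top',400,200,520,260,4,im2).copy() if 0 else cv2.resize(crop('top',400,200,520,260,4,im2),(800,400))[:280]]))
E
```

```text
t 3.4 pos [ 0.4057 -0.1785  0.0714] rpy [ 3.1408e+00 -2.8000e-03 -3.1420e-01] F [-0.1  0.2  0.5] T [ 0.1   0.05 -0.04] open 0.0162 grip 25.0 q [-0.588  0.401  1.947 -0.     0.79   1.297]
dpos [0.0374, -0.2603, -0.0159] dr [0.0033, 0.0047, -0.0055]
```

View pics/s2.png

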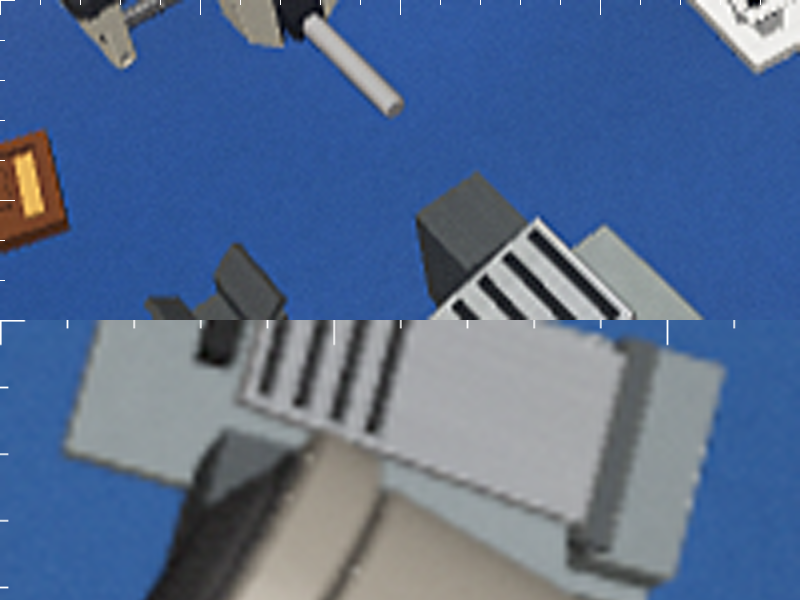

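The pin is held clear of the bore, with its tip at about (248,326) in the scene picture. I check its tilt and length offset.

```bash
python3 - <<'E'
from fit import *
o=telemetry.observe();y=np.array([.950,-.312,0]);p=o['tool_pos']
for h in(.012,.015,.018):
  for off in (0,): print(h,[proj('scene',p+y*k+[0,0,h]).round(1).tolist()[0] for k in (20,80,84,88)] if 0 else [proj('scene',p+y*k/1000+[0,0,h]).round(1).tolist()[0] for k in (20,80,84,88)])
E
```

```text
0.012 [[226.2, 305.8], [246.0, 326.2], [247.4, 327.6], [248.8, 329.0]]
0.015 [[226.0, 304.7], [245.8, 325.0], [247.2, 326.4], [248.6, 327.9]]
0.018 [[225.7, 303.5], [245.6, 323.9], [247.0, 325.3], [248.4, 326.7]]
```

Call:
apply_moves(delta_pos=[[0.02, -0.09, 0], [0.03, -0.18, 0], [0.0405, -0.262, 0], [0.0405, -0.262, 0], [0.0405, -0.262, 0], [0.0405, -0.262, -0.02], [0.0405, -0.262, -0.04], [0.0405, -0.262, -0.04]], dr=[[0, 0, 0], [0, 0, 0], [0, 0, -0.006], [0, 0, -0.006], [0, 0, -0.006], [0, 0, -0.006], [0, 0, -0.006], [0, 0, -0.006]], jaw=[0.05, 0.05, 0.05, 0.05, 0.05, 0.05, 0.05, 0.05])

```text
time: 4.17
tool_pos: [0.4195, -0.2805, 0.0525]
tool_rot: [-3.14, 0.004, -0.316]
contact_force: [-0.7, 1.0, -0.3]
opening: 0.0157
grip_force: 25.0
```

```bash
python3 - <<'E'
from fit import *
o=st(); im=eyes.read_camera('scene'); cv2.imwrite('pics/s3.png',crop('scene',165,310,265,400,6,im))
E
```

```text
t 4.17 pos [ 0.4195 -0.2805  0.0525] rpy [-3.1397  0.0042 -0.3161] F [-0.7  1.  -0.3] T [0.12 0.07 0.02] open 0.0157 grip 25.0 q [-0.741  0.522  1.793 -0.     0.832  1.146]
```

View pics/s3.png

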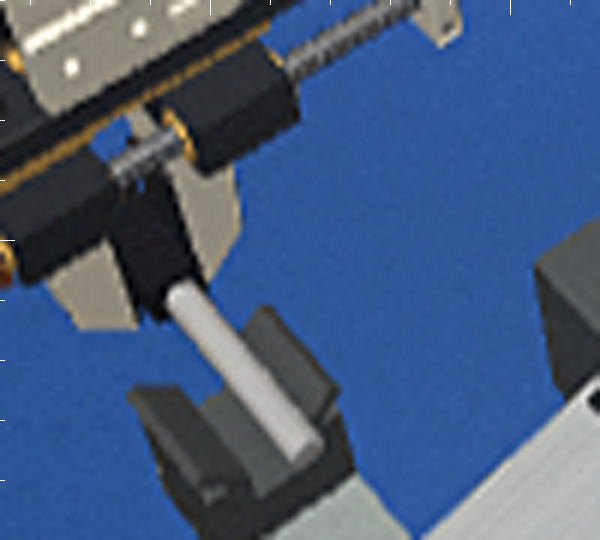

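```bash
python3 - <<'E'
from fit import *
im=eyes.read_camera('scene'); s=6
c=cv2.resize(im[310:400,165:265,::-1],None,fx=s,fy=s,interpolation=cv2.INTER_CUBIC)
def L(P,col):
    uv=(proj('scene',P)-[165,310]+.5)*s; cv2.polylines(c,[np.int32(uv)],True,col,1,cv2.LINE_AA)
f=lambda L_:base(BS,np.array(L_)/1000)
L(f([(35,-115,53),(75,-115,53),(75,-79,53),(35,-79,53)]),(0,0,255))
L(f([(47.5,-115,30),(62.5,-115,30),(62.5,-79,30),(47.5,-79,30)]),(0,255,255))
L(f([(35,-79,53),(75,-79,53),(75,-79,12),(35,-79,12)]),(255,255,0))
o=telemetry.observe();y=np.array([.950,-.312,0]);p=o['tool_pos']
L([p+y*k/1000+[0,0,.015] for k in (21.5,85.5)],(0,255,0))
L([p+y*k/1000+[0,0,.015-p[2]+.02] for k in (21.5,85.5)],(255,0,255))
cv2.imwrite('pics/s4.png',c)
E
```

```text
(no output)
```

View pics/s4.png

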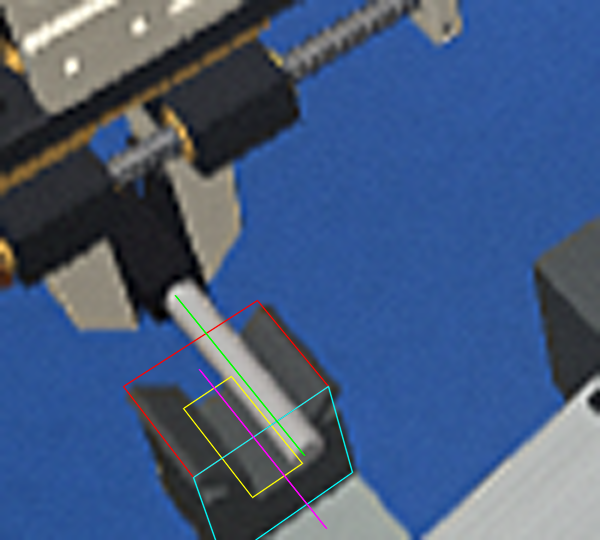

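Call:
apply_moves(delta_pos=[[0, 0, 0], [0, 0, -0.02], [0, 0, -0.04], [0, 0, -0.06], [0, 0, -0.08], [0, 0, -0.08], [0, 0, -0.08]], dr=[[0, 0, 0], [0, 0, 0], [0, 0, 0], [0, 0, 0], [0, 0, 0], [0, 0, 0], [0, 0, 0]], jaw=[0.05, 0.05, 0.05, 0.05, 0.05, 0.05, 0.05])

```text
time: 4.85
tool_pos: [0.4203, -0.2824, 0.022]
tool_rot: [-3.141, 0.001, -0.317]
contact_force: [0.1, -0.2, -0.8]
opening: 0.0156
grip_force: 25.0
```

```bash
python3 - <<'E'
from fit import *
o=st(); im=eyes.read_camera('scene'); cv2.imwrite('pics/s5.png',crop('scene',165,310,265,400,6,im))
E
```

```text
t 4.85 pos [ 0.4203 -0.2824  0.022 ] rpy [-3.1411e+00  1.4000e-03 -3.1730e-01] F [ 0.1 -0.2 -0.8] T [ 0.03  0.05 -0.02] open 0.0156 grip 25.0 q [-0.743  0.573  1.812 -0.     0.757  1.145]
```

Call:
apply_moves(delta_pos=[[0, 0, -0.005], [0, 0, -0.005], [0, 0, -0.005]], dr=[[0, 0, 0], [0, 0, 0], [0, 0, 0]], jaw=[0.05, 0.05, 0.05])

```text
time: 5.15
tool_pos: [0.4207, -0.2827, 0.0209]
tool_rot: [3.141, -0.0, -0.317]
contact_force: [0.6, -0.3, -0.8]
opening: 0.0156
grip_force: 25.0
```

Call:
apply_moves(delta_pos=[[0, 0, 0], [0, 0, 0], [0, 0, 0], [0, 0, 0.1], [0, 0, 0.2], [0, 0, 0.35], [0, 0, 0.45], [0, 0, 0.45]], dr=[[0, 0, 0], [0, 0, 0], [0, 0, 0], [0, 0, 0], [0, 0, 0], [0, 0, 0], [0, 0, 0], [0, 0, 0]], jaw=[0.4, 0.4, 0.4, 0.4, 0.4, 0.4, 0.4, 0.4])

```text
time: 5.82
tool_pos: [0.4223, -0.284, 0.2066]
tool_rot: [3.138, -0.008, -0.317]
contact_force: [0.3, -0.4, 0.3]
opening: 0.0367
grip_force: 0.0
```

```bash
python3 - <<'E'
from fit import *
o=st(); im=eyes.read_camera('scene'); cv2.imwrite('pics/s6.png',np.hstack([crop('scene',165,310,265,400,4,im),cv2.imread('pics/s5.png')[:360,:400]]))
E
```

```text
t 5.82 pos [ 0.4223 -0.284   0.2066] rpy [ 3.1379 -0.0081 -0.3171] F [ 0.3 -0.4  0.3] T [ 0.04 -0.01 -0.02] open 0.0367 grip 0.0 q [-0.743  0.325  1.607 -0.     1.2    1.145]
```

View pics/s6.png

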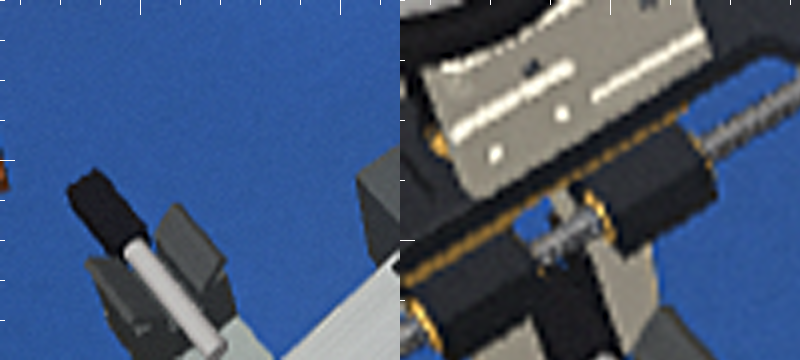

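The pin lies level in the notch with its handle outside, at (190,360). Next I fit a kinematic model and plan the board flips numerically.

```bash
cat > kin.py <<'E'
from fit import *
D=[([-1.296,.3426,1.5249,0,1.2754,-.146],[.2144,-.4788,.2261]),([-.54,.489,1.675,0,.989,1.343],[.4878,-.203,.101]),([-.542,.592,1.736,0,.813,1.343],[.4907,-.2061,.0303]),([-.588,.401,1.947,0,.79,1.297],[.4057,-.1785,.0714]),([-.743,.573,1.812,0,.757,1.145],[.4203,-.2824,.022]),([-.743,.325,1.607,0,1.2,1.145],[.4223,-.284,.2066])]
def fk(q,g):
    h,a,b,L,e,x0=g
    R1=R.from_euler('z',q[0]);R2=R1*R.from_euler('y',q[1]);R3=R2*R.from_euler('y',q[2]);R5=R3*R.from_euler('z',q[3])*R.from_euler('y',q[4])
    Rt=R5*R.from_euler('z',q[5]+np.pi/2)
    return np.array([0,0,h])+R1.apply([x0,0,0])+R2.apply([0,0,a])+R3.apply([e,0,b])+R5.apply([0,0,L]),Rt
def _r(g): return np.concatenate([fk(q,g)[0]-p for q,p in D]+[0.001*(np.array(g[4:]))])
G=least_squares(_r,[.3,.4,.4,.25,0,0]).x
LO=[-2.53,-.77,.04,-1,.28,-3.11];HI=[2.53,2.02,2.7,4.14,2.66,3.11]
def ik(p,Rt,q0):
    f=lambda q:np.r_[(fk(q,G)[0]-p)*5,(fk(q,G)[1]*Rt.inv()).as_rotvec()]
    s_=least_squares(f,np.clip(q0,np.array(LO)+.001,np.array(HI)-.001),bounds=(LO,HI)); return s_.x,abs(s_.fun).max()
E
python3 - <<'E'
from kin import *
np.set_printoptions(suppress=True,precision=3)
print(G,abs(_r(G)).max())
o=st(); print(fk(o['qpos'],G)[0],fk(o['qpos'],G)[1].as_euler('xyz'))
Rr=R.from_matrix(rackR(RK[2]))
# tool z = rack x, tool y = +-rack z
for t,off in zip((-144,-72,72,144),(2,-3,-4,3)):
  for sg in (1,-1):
    # tool x = y cross z
    M=rackR(RK[2]);ty=sg*M[:,2];tz=M[:,0];Rt=R.from_matrix(np.c_[np.cross(ty,tz),ty,tz])
    for up in (60,160):
      p=rack(RK,[[-up/1000,(t+off)/1000,.005]])[0]
      best=min((ik(p,Rt,[np.arctan2(p[1],p[0]),.6,1.5,q4,.6,q6]) for q4 in (-.6,.6) for q6 in (-2.8,-.3,.3,2.8)),key=lambda r:r[1])
      print(t,sg,up,p,best[0],round(best[1],4))
E
```

```text
Traceback (most recent call last):
NameError: name '_r' is not defined
```

```bash
sed -i 's/_r(g)/resk(g)/;s/least_squares(_r/least_squares(resk/' kin.py; cat > reach.py <<'E'
from kin import *
np.set_printoptions(suppress=True,precision=3)
print(G,abs(resk(G)).max())
o=st(); print(fk(o['qpos'],G)[0],fk(o['qpos'],G)[1].as_euler('xyz'))
M=rackR(RK[2])
for t,off in zip((-144,-72,72,144),(2,-3,-4,3)):
  for sg in (1,-1):
    ty=sg*M[:,2];tz=M[:,0];Rt=R.from_matrix(np.c_[np.cross(ty,tz),ty,tz])
    for up in (60,160):
      p=rack(RK,[[-up/1000,(t+off)/1000,.005]])[0]
      best=min((ik(p,Rt,[np.arctan2(p[1],p[0]),.6,1.5,q4,.6,q6]) for q4 in (-.6,.6) for q6 in (-2.8,-.3,.3,2.8)),key=lambda r:r[1])
      print(t,sg,up,p,best[0],round(best[1],4))
E
python3 reach.py
```

```text
[ 0.219  0.506  0.38   0.314  0.047 -0.   ] 0.07358005171902365
t 5.87 pos [ 0.423 -0.284  0.208] rpy [ 3.137 -0.011 -0.317] F [ 2.1 -0.9  2.9] T [ 0.05 -0.02  0.04] open 0.0365 grip 0.0 q [-0.743  0.324  1.606 -0.     1.2    1.145]
[ 0.371 -0.341  0.208] [ 3.137 -0.011 -0.317]
-144 1 60 [0.545 0.011 0.081] [ 0.209  0.421  2.043 -1.     0.398  1.532] 0.1331
-144 1 160 [0.486 0.038 0.158] [ 0.358  0.206  2.149 -1.     0.535  1.614] 0.0552
-144 -1 60 [0.545 0.011 0.081] [ 0.215  0.471  2.234  4.14   0.425 -0.461] 0.069
-144 -1 160 [0.486 0.038 0.158] [ 0.358  0.206  2.149 -1.     0.535 -1.528] 0.0552
-72 1 60 [0.573 0.072 0.081] [ 0.348  0.484  1.946 -1.     0.502  1.637] 0.1105
-72 1 160 [0.514 0.099 0.158] [ 0.492  0.29   2.044 -1.     0.631  1.711] 0.0356
-72 -1 60 [0.573 0.072 0.081] [ 0.348  0.484  1.946 -1.     0.502 -1.505] 0.1105
-72 -1 160 [0.514 0.099 0.158] [ 0.492  0.29   2.044 -1.     0.631 -1.43 ] 0.0356
72 1 60 [0.633 0.202 0.081] [ 0.56   0.635  1.703 -1.     0.673  1.766] 0.0315
72 1 160 [0.574 0.229 0.158] [ 0.675  0.475  1.761 -0.933  0.798  1.749] 0.0
72 -1 60 [0.633 0.202 0.081] [ 0.56   0.635  1.703 -1.     0.673 -1.375] 0.0315
72 -1 160 [0.574 0.229 0.158] [ 0.675  0.475  1.761 -0.933  0.798 -1.392] 0.0
144 1 60 [0.666 0.273 0.081] [ 0.638  0.726  1.527 -0.954  0.764  1.746] 0.0
144 1 160 [0.608 0.3   0.158] [ 0.737  0.582  1.557 -0.859  0.898  1.691] 0.0
144 -1 60 [0.666 0.273 0.081] [ 0.638  0.726  1.527 -0.954  0.764 -1.395] 0.0
144 -1 160 [0.608 0.3   0.158] [ 0.737  0.582  1.557 -0.859  0.898 -1.451] 0.0
```

```bash
sed -i 's/h,a,b,L,e,x0=g/h,a,b,L,e,y0=g/;s/\[x0,0,0\]/[0,y0,0]/;s/\.25,0,0\]/.25,0,.076]/' kin.py; python3 reach.py
```

```text
[0.218 0.506 0.38  0.313 0.047 0.077] 0.0003182307393789774
t 5.87 pos [ 0.423 -0.284  0.208] rpy [ 3.137 -0.011 -0.317] F [ 2.1 -0.9  2.9] T [ 0.05 -0.02  0.04] open 0.0365 grip 0.0 q [-0.743  0.324  1.606 -0.     1.2    1.145]
[ 0.423 -0.284  0.208] [ 3.137 -0.011 -0.317]
-144 1 60 [0.545 0.011 0.081] [-0.083  0.443  2.268  3.418  0.305 -3.11 ] 0.1168
-144 1 160 [0.486 0.038 0.158] [ 0.121  0.188  2.174 -1.     0.38   1.426] 0.0505
-144 -1 60 [0.545 0.011 0.081] [ 0.036  0.453  2.204  4.14   0.334 -0.61 ] 0.0251
-144 -1 160 [0.486 0.038 0.158] [ 0.121  0.188  2.174 -1.     0.38  -1.716] 0.0505
-72 1 60 [0.573 0.072 0.081] [ 0.164  0.471  1.965 -1.     0.384  1.484] 0.1116
-72 1 160 [0.514 0.099 0.158] [ 0.285  0.275  2.059 -1.     0.499  1.547] 0.0415
-72 -1 60 [0.573 0.072 0.081] [ 0.153  0.505  2.146  4.14   0.375 -0.525] 0.0756
-72 -1 160 [0.514 0.099 0.158] [ 0.285  0.275  2.059 -1.     0.499 -1.595] 0.0415
72 1 60 [0.633 0.202 0.081] [ 0.413  0.627  1.71  -1.     0.584  1.649] 0.0428
72 1 160 [0.574 0.229 0.158] [ 0.521  0.466  1.776 -0.958  0.696  1.653] 0.0
72 -1 60 [0.633 0.202 0.081] [ 0.413  0.627  1.71  -1.     0.584 -1.492] 0.0428
72 -1 160 [0.574 0.229 0.158] [ 0.521  0.466  1.776 -0.958  0.696 -1.489] 0.0
144 1 60 [0.666 0.273 0.081] [ 0.51   0.72   1.542 -0.978  0.678  1.67 ] 0.0
144 1 160 [0.608 0.3   0.158] [ 0.602  0.574  1.571 -0.871  0.807  1.6  ] 0.0
144 -1 60 [0.666 0.273 0.081] [ 0.51   0.72   1.542 -0.978  0.678 -1.471] 0.0
144 -1 160 [0.608 0.3   0.158] [ 0.602  0.574  1.571 -0.871  0.807 -1.542] 0.0
```

```bash
cat >> kin.py <<'E'
M=rackR(RK[2])
def tool(beta,sg):
    "tool z in board plane, beta towards +y_rack from down-slope; tool y = sg*normal"
    tz=np.cos(beta)*M[:,0]+np.sin(beta)*M[:,1]; ty=sg*M[:,2]
    return R.from_matrix(np.c_[np.cross(ty,tz),ty,tz])
E
python3 - <<'E'
from kin import *
np.set_printoptions(suppress=True,precision=2)
for y in (-142,-75,0,68,147):
  for up in (62,68,150):
    p=rack(RK,[[-up/1000,y/1000,.005]])[0]; row=[]
    for b in (0,5,10,15,20,25,30):
      q,e=min((ik(p,tool(np.radians(b),1),[np.arctan2(p[1],p[0]),.6,1.5,-.8,.6,q6]) for q6 in (1.6,)),key=lambda r:r[1])
      row.append((b,round(e,3),q[3].round(2),q[4].round(2),q[5].round(2)))
    print(y,up,row)
E
```

```text
-142 62 [(0, np.float64(0.126), np.float64(-1.0), np.float64(0.28), np.float64(1.37)), (5, np.float64(0.152), np.float64(-1.0), np.float64(0.28), np.float64(1.37)), (10, np.float64(0.178), np.float64(-1.0), np.float64(0.28), np.float64(1.37)), (15, np.float64(0.203), np.float64(-1.0), np.float64(0.28), np.float64(1.36)), (20, np.float64(0.0), np.float64(2.53), np.float64(0.41), np.float64(-2.43)), (25, np.float64(0.0), np.float64(2.31), np.float64(0.52), np.float64(-2.3)), (30, np.float64(0.0), np.float64(2.15), np.float64(0.63), np.float64(-2.24))]
-142 68 [(0, np.float64(0.121), np.float64(-1.0), np.float64(0.28), np.float64(1.37)), (5, np.float64(0.147), np.float64(-1.0), np.float64(0.28), np.float64(1.37)), (10, np.float64(0.173), np.float64(-1.0), np.float64(0.28), np.float64(1.37)), (15, np.float64(0.198), np.float64(-1.0), np.float64(0.28), np.float64(1.37)), (20, np.float64(0.0), np.float64(2.52), np.float64(0.4), np.float64(-2.42)), (25, np.float64(0.0), np.float64(2.3), np.float64(0.51), np.float64(-2.29)), (30, np.float64(0.0), np.float64(2.14), np.float64(0.62), np.float6
[... 6539 characters left out ...]
4(0.103), np.float64(-1.0), np.float64(0.28), np.float64(1.62)), (30, np.float64(0.159), np.float64(-1.0), np.float64(0.28), np.float64(1.61))]
147 150 [(0, np.float64(0.0), np.float64(-0.88), np.float64(0.79), np.float64(1.61)), (5, np.float64(0.0), np.float64(-0.92), np.float64(0.66), np.float64(1.63)), (10, np.float64(0.0), np.float64(-0.98), np.float64(0.53), np.float64(1.68)), (15, np.float64(0.015), np.float64(-1.0), np.float64(0.41), np.float64(1.67)), (20, np.float64(0.034), np.float64(-1.0), np.float64(0.28), np.float64(1.64)), (25, np.float64(0.058), np.float64(-1.0), np.float64(0.28), np.float64(1.64)), (30, np.float64(0.117), np.float64(-1.0), np.float64(0.28), np.float64(1.65))]
```

```bash
cat > feas.py <<'E'
from kin import *
np.set_printoptions(suppress=True,precision=2)
h,a,b,L,e,y0=G
def wik(p,Rt):
    "analytic: wrist position -> q1,q2,q3, then q4,q5,q6"
    w=p-Rt.apply([0,0,L]); r=np.hypot(w[0],w[1]); q1=np.arctan2(w[1],w[0])-np.arcsin(y0/r); rad=np.sqrt(r*r-y0*y0); z=w[2]-h
    l2=np.hypot(b,e); d=np.hypot(rad,z); c3=(d*d-a*a-l2*l2)/(2*a*l2)
    if abs(c3)>1: return None
    g=np.arccos(c3); q2=np.arctan2(rad,z)-np.arctan2(l2*np.sin(g),a+l2*np.cos(g)); q3=g-np.arctan2(e,b)
    W=(R.from_euler('z',q1)*R.from_euler('y',q2+q3)).inv()*Rt*R.from_euler('z',-np.pi/2)
    z_=W.as_matrix()[:,2]; q5=np.arccos(z_[2]); q4=np.arctan2(z_[1],z_[0]); 
    q6=(R.from_euler('y',-q5)*R.from_euler('z',-q4)*W).as_rotvec()[2]
    if q4< -2.14: q4+=2*np.pi
    return np.array([q1,q2,q3,q4,q5,q6])
def margin(q): return -9 if q is None else min((q-LO).min(),(HI-q).min())
E
python3 - <<'E'
from feas import *
p,Rt=fk([.1,.5,1.9,-.6,.6,1.],G); print(wik(p,Rt))
for y in (-142,-75,0,68,147):
  for up in (64,150):
    p=rack(RK,[[-up/1000,y/1000,.005]])[0]
    print(y,up,[(bb,round(margin(wik(p,tool(np.radians(bb),1))),2),round(wik(p,tool(np.radians(bb),1))[3],2),round(wik(p,tool(np.radians(bb),1))[4],2)) for bb in range(-60,61,10)])
E
```

```text
[ 0.1  0.5  1.9 -0.6  0.6  1. ]
-142 64 [(-60, np.float64(0.02), np.float64(-0.98), np.float64(1.56)), (-50, np.float64(-0.01), np.float64(-1.01), np.float64(1.37)), (-40, np.float64(-0.06), np.float64(-1.06), np.float64(1.17)), (-30, np.float64(-0.13), np.float64(-1.13), np.float64(0.97)), (-20, np.float64(-0.25), np.float64(-1.25), np.float64(0.75)), (-10, np.float64(-0.46), np.float64(-1.46), np.float64(0.53)), (0, np.float64(-0.92), np.float64(-1.92), np.float64(0.33)), (10, np.float64(-0.03), np.float64(3.34), np.float64(0.25)), (20, np.float64(0.13), np.float64(2.53), np.float64(0.41)), (30, np.float64(0.34), np.float64(2.15), np.float64(0.62)), (40, np.float64(0.39), np.float64(1.9), np.float64(0.83)), (50, np.float64(0.44), np.float64(1.71), np.float64(1.01)), (60, np.float64(0.52), np.float64(1.56), np.float64(1.17))]
-142 150 [(-60, np.float64(0.06), np.float64(-0.94), np.float64(1.63)), (-50, np.float64(0.05), np.float64(-0.95), np.float64(1.45)), (-40, np.float64(0.02), np.float64(-0.98), np.float64(1.26)), (-30, np.float64(-0.03), np.float64(-1.03), np.float64(1.06)), (-
[... 6245 characters left out ...]
t64(-0.88), np.float64(1.96)), (-40, np.float64(0.17), np.float64(-0.83), np.float64(1.74)), (-30, np.float64(0.19), np.float64(-0.81), np.float64(1.51)), (-20, np.float64(0.19), np.float64(-0.81), np.float64(1.28)), (-10, np.float64(0.17), np.float64(-0.83), np.float64(1.04)), (0, np.float64(0.12), np.float64(-0.88), np.float64(0.79)), (10, np.float64(0.02), np.float64(-0.98), np.float64(0.53)), (20, np.float64(-0.23), np.float64(-1.23), np.float64(0.27)), (30, np.float64(-0.16), np.float64(3.54), np.float64(0.12)), (40, np.float64(0.07), np.float64(2.57), np.float64(0.35)), (50, np.float64(0.34), np.float64(2.34), np.float64(0.62)), (60, np.float64(0.6), np.float64(2.2), np.float64(0.88))]
```

```bash
cat > plan.py <<'E'
from feas import *
import sys, json, itertools
UG=.083
def tcp(v,beta,n=.005,u=UG,back=0):
    "TCP with grasp point at up-slope u, along-rack v, normal n; back = retreat along tool"
    k=.019+0; p=rack(RK,[[-(u)+(.019-back)*np.cos(beta), v+(.019-back)*np.sin(beta), n]])[0]
    return p
def seg_ok(pa,Ra,pb,Rb,n=8):
    rv=(Rb*Ra.inv()).as_rotvec(); m=9; js=0; qp=None
    for t in np.linspace(0,1,n+1):
        q=wik(pa+(pb-pa)*t,R.from_rotvec(rv*t)*Ra); m=min(m,margin(q))
        if q is None: return -9
        if qp is not None and abs(q-qp).max()>1.2: return -5
        qp=q
    return m
class Plan:
    def __init__(s,p,Rc): s.p=np.array(p);s.R=Rc;s.calls=[];s.m=9
    def to(s,p,Rt,jaw,extra=2,split=None,force=None,lab=''):
        d=(p-s.p)/.4; rv=(Rt*s.R.inv()).as_rotvec()/.5
        s.m=min(s.m,seg_ok(s.p,s.R,p,Rt))
        d=d.round(4); rv=rv.round(3)
        n=max(int(np.ceil(np.linalg.norm(d)*.4/.0417)),int(np.ceil(np.degrees(np.linalg.norm(rv)*.5)/7.16)),1)
        # joint-speed bound
        q0=wik(s.p,s.R);q1=wik(p,Rt); n=max(n,int(np.ceil((abs(q1-q0)/(np.array([2.57,2.57,3.14,3.14,3.14,3.14])*.6/12)).max()))) if split is None else n
        s.calls.append((lab,d.tolist(),rv.tolist(),n+extra,jaw,force))
        s.p=s.p+d*.4; s.R=R.from_rotvec(rv*.5)*s.R
    def swing(s,p,Rt,jaw,hub=None,lab='swing'):
        "joint-interpolated reorientation from current pose to (p,Rt)"
        q0=wik(s.p,s.R);q1=wik(p,Rt)
        for N in range(1,16):
            W=[]; ok=True; pp,pR=s.p,s.R
            for i in range(1,N+1):
                t=i/N; w=fk(q0+(q1-q0)*t,G); 
                pt=s.p+(p-s.p)*t; Rw=w[1] if i<N else Rt
                rv=(Rw*pR.inv()).as_rotvec()
                if abs(rv).max()>.47 or np.linalg.norm(rv)>.9 or abs(pt-pp).max()>.38: ok=False;break
                W.append((pt,Rw)); pp,pR=pt,Rw
            if ok: break
        for i,(pt,Rw) in enumerate(W): s.to(pt,Rw,jaw,extra=0 if i<len(W)-1 else 2,lab=lab)
def flip(pl,vA,bA,sA,vB,bB,hA,hB,dry=False):
    RA,RB=tool(bA,sA),tool(bB,-sA)
    pre=tcp(vA,bA,back=.065)
    pl.swing(pre,RA,.32,lab='pre')
    pl.to(tcp(vA,bA),RA,.32,extra=3,lab='in')
    pl.to(tcp(vA,bA),RA,.04,extra=6,lab='close')
    pl.to(tcp(vA,bA,n=.035,u=UG+.01),RA,.04,extra=0,lab='off')
    pl.to(hA,RA,.04,extra=0,lab='up')
    pl.swing(hB,RB,.04)
    pl.to(tcp(vB,bB,n=.035,u=UG+.006),RB,.04,extra=2,lab='above')
    pl.to(tcp(vB,bB,n=.0065,u=UG+.0025),RB,.04,extra=3,lab='down')
    pl.to(tcp(vB,bB,n=.0065,u=UG+.0025),RB,.32,extra=3,lab='open')
    pl.to(tcp(vB,bB,n=.0065,u=UG+.0025,back=.065),RB,.32,extra=2,lab='out')
    return pl
def best(p,Rc,vA,bA,vB,bB,sgs=(1,-1),verbose=True):
    bA,bB=np.radians(bA),np.radians(bB); out=[]
    for sA in sgs:
      for z in (.22,.26,.30,.34):
        for up in (.0,.05):
          hA=tcp(vA,bA,n=.06,u=UG+.05+up); hB=tcp(vB,bB,n=.06,u=UG+.05+up); hA[2]=hB[2]=z
          pl=flip(Plan(p,Rc),vA,bA,sA,vB,bB,hA,hB); out.append((min(pl.m,.1)-.01*len(pl.calls),pl.m,len(pl.calls),sA,z,up,pl))
    return max(out,key=lambda r:r[0])
def show(pl,k0=0,k1=99):
    for lab,d,rv,n,jaw,f in pl.calls[k0:k1]: print(lab,'n',n,d,rv,jaw)
E
python3 - <<'E'
from plan import *
o=st(); p=np.array([.4204,-.2824,.200]);Rc=R.from_euler('xyz',[np.pi,0,-.317])
for vA,bA,vB,bB in ((-.142,35,0,-35),(-.142,30,0,-30),(-.142,35,0,-30),(.068,40,.072,-40),(.068,-30,.072,30),(.068,35,.072,-35),(.147,45,.146,-45),(.147,-40,.146,40),(.147,0,.146,0),(-.075,40,-.072,-40),(-.075,-45,-.072,40)):
    r=best(p,Rc,vA,bA,vB,bB); print(vA,bA,vB,bB,'m',round(r[1],3),'calls',r[2],'sg',r[3],'hub z',r[4],r[5],'rows',sum(c[3] for c in r[6].calls))
E
```

```text
t 5.87 pos [ 0.42 -0.28  0.21] rpy [ 3.14 -0.01 -0.32] F [ 2.1 -0.9  2.9] T [ 0.05 -0.02  0.04] open 0.0365 grip 0.0 q [-0.74  0.32  1.61 -0.    1.2   1.15]
-0.142 35 0 -35 m 0.071 calls 19 sg -1 hub z 0.26 0.0 rows 87
-0.142 30 0 -30 m 0.053 calls 19 sg -1 hub z 0.22 0.05 rows 85
-0.142 35 0 -30 m 0.053 calls 19 sg -1 hub z 0.26 0.05 rows 87
0.068 40 0.072 -40 m 0.08 calls 19 sg -1 hub z 0.34 0.0 rows 95
0.068 -30 0.072 30 m -0.166 calls 17 sg 1 hub z 0.26 0.0 rows 93
0.068 35 0.072 -35 m -0.042 calls 18 sg -1 hub z 0.34 0.0 rows 96
0.147 45 0.146 -45 m 0.081 calls 20 sg -1 hub z 0.22 0.0 rows 89
0.147 -40 0.146 40 m -0.037 calls 18 sg 1 hub z 0.34 0.0 rows 97
0.147 0 0.146 0 m 0.026 calls 18 sg 1 hub z 0.22 0.0 rows 83
-0.075 40 -0.072 -40 m 0.018 calls 19 sg -1 hub z 0.22 0.05 rows 84
-0.075 -45 -0.072 40 m 0.03 calls 18 sg 1 hub z 0.22 0.0 rows 82
```

```bash
cat > doplan.py <<'E'
from plan import *
import pickle
# usage: doplan vA bA vB bB [x y z roll pitch yaw]; default start = measured pose
a=[float(x) for x in sys.argv[1:5]]; o=telemetry.observe()
r=best(o['tool_pos'],R.from_euler('xyz',o['tool_rot']),*a)
print('t',round(o['time'],2),'q',o['qpos'],'margin',round(r[1],3),'calls',r[2],'sg',r[3],'z',r[4]); show(r[6]); pickle.dump([(c[0]) for c in r[6].calls],open('lab.pkl','wb'))
print('grasp TCP',tcp(a[0],np.radians(a[1])).round(4),tool(np.radians(a[1]),r[3]).as_euler('xyz').round(3),'end',r[6].p.round(4),r[6].R.as_euler('xyz').round(4))
E
python3 doplan.py -.142 35 0 -35
```

```text
t 5.87 q [-0.74  0.32  1.61 -0.    1.2   1.15] margin 0.071 calls 19 sg -1 z 0.26
pre n 4 [0.047, 0.18, -0.0501] [0.7, -0.395, -0.35] 0.32
pre n 4 [0.0471, 0.18, -0.0501] [0.609, -0.233, -0.579] 0.32
pre n 4 [0.047, 0.18, -0.0502] [0.503, -0.023, -0.737] 0.32
pre n 6 [0.047, 0.1801, -0.0501] [0.396, 0.198, -0.818] 0.32
in n 5 [0.1168, 0.0487, -0.1019] [0.0, -0.0, 0.0] 0.32
close n 7 [0.0, -0.0, -0.0] [0.0, -0.0, 0.0] 0.04
off n 2 [0.0376, -0.0174, 0.0673] [0.0, -0.0, 0.0] 0.04
up n 6 [-0.0149, 0.0069, 0.3655] [0.0, -0.0, 0.0] 0.04
swing n 5 [0.018, 0.039, -0.0] [-0.447, 0.096, 0.907] 0.04
swing n 4 [0.018, 0.0389, -0.0] [-0.454, 0.106, 0.876] 0.04
swing n 4 [0.0181, 0.039, -0.0] [-0.479, 0.115, 0.829] 0.04
swing n 4 [0.018, 0.0389, -0.0] [-0.52, 0.113, 0.763] 0.04
swing n 4 [0.018, 0.039, -0.0] [-0.567, 0.088, 0.676] 0.04
swing n 4 [0.018, 0.039, -0.0] [-0.61, 0.033, 0.576] 0.04
swing n 6 [0.018, 0.0389, -0.0] [-0.634, -0.051, 0.466] 0.04
above n 6 [0.0207, -0.0095, -0.3731] [0.0, -0.0, -0.0] 0.04
down n 4 [-0.0444, 0.0205, -0.0525] [0.0, -0.0, -0.0] 0.04
open n 4 [0.0, 0.0, -0.0] [0.0, -0.0, -0.0] 0.32
out n 4 [-0.0385, 0.1205, 0.1019] [0.0, -0.0, -0.0] 0.32
grasp TCP [0.54 0.02 0.09] [-2.34  0.46 -1.58] end [0.58 0.18 0.13] [2.34 0.46 0.71]
```

Call:
apply_moves(delta_pos=[[0, 0, 0], [0, 0, 0]], dr=[[0, 0, 0], [0, 0, 0]], jaw=[0.32, 0.32])

```text
time: 6.03
tool_pos: [0.4203, -0.2823, 0.2002]
tool_rot: [-3.141, 0.001, -0.317]
contact_force: [-0.2, 0.2, -0.0]
opening: 0.0306
grip_force: 0.0
```

```bash
python3 doplan.py -.142 35 0 -35|head -8; python3 -c "
from fit import *
st(); print(plane('top',[(372,296),(294,309),(267,280),(232,340)],.05))"
```

```text
t 6.03 q [-0.74  0.33  1.62 -0.    1.19  1.15] margin 0.071 calls 19 sg -1 z 0.26
pre n 4 [0.0487, 0.1786, -0.0453] [0.691, -0.395, -0.362] 0.32
pre n 4 [0.0487, 0.1786, -0.0454] [0.6, -0.234, -0.585] 0.32
pre n 4 [0.0487, 0.1786, -0.0453] [0.495, -0.027, -0.738] 0.32
pre n 6 [0.0487, 0.1786, -0.0453] [0.391, 0.19, -0.817] 0.32
in n 5 [0.1168, 0.0487, -0.102] [0.0, -0.0, 0.0] 0.32
close n 7 [-0.0, 0.0, 0.0] [0.0, -0.0, 0.0] 0.04
off n 2 [0.0375, -0.0173, 0.0674] [0.0, -0.0, 0.0] 0.04
t 6.03 pos [ 0.4203 -0.2823  0.2002] rpy [-3.1414e+00  7.0000e-04 -3.1720e-01] F [-0.2  0.2 -0. ] T [ 0.13  0.06 -0.03] open 0.0306 grip 0.0 q [-0.743  0.332  1.616 -0.     1.194  1.145]
[[ 0.3850028  -0.06957192  0.05      ]
 [ 0.36075065  0.0972137   0.05      ]
 [ 0.42397259  0.15510807  0.05      ]
 [ 0.29815645  0.22958972  0.05      ]]
```

Call:
apply_moves(delta_pos=[[0.0487, 0.1786, -0.0453], [0.0487, 0.1786, -0.0453], [0.0487, 0.1786, -0.0453], [0.0487, 0.1786, -0.0453]], dr=[[0.691, -0.395, -0.362], [0.691, -0.395, -0.362], [0.691, -0.395, -0.362], [0.691, -0.395, -0.362]], jaw=[0.32, 0.32, 0.32, 0.32])

```text
time: 6.37
tool_pos: [0.4394, -0.2093, 0.1805]
tool_rot: [-2.739, -0.038, -0.511]
contact_force: [-0.6, -1.3, -0.6]
opening: 0.0293
grip_force: 0.0
```

Call:
apply_moves(delta_pos=[[0.0487, 0.1786, -0.0453], [0.0487, 0.1786, -0.0453], [0.0487, 0.1786, -0.0453], [0.0487, 0.1786, -0.0453]], dr=[[0.6, -0.234, -0.585], [0.6, -0.234, -0.585], [0.6, -0.234, -0.585], [0.6, -0.234, -0.585]], jaw=[0.32, 0.32, 0.32, 0.32])

```text
time: 6.7
tool_pos: [0.4582, -0.1373, 0.1622]
tool_rot: [-2.434, 0.057, -0.807]
contact_force: [0.7, 0.5, 0.8]
opening: 0.0291
grip_force: 0.0
```

Call:
apply_moves(delta_pos=[[0.0487, 0.1786, -0.0453], [0.0487, 0.1786, -0.0453], [0.0487, 0.1786, -0.0453], [0.0487, 0.1786, -0.0453]], dr=[[0.495, -0.027, -0.738], [0.495, -0.027, -0.738], [0.495, -0.027, -0.738], [0.495, -0.027, -0.738]], jaw=[0.32, 0.32, 0.32, 0.32])

```text
time: 7.03
tool_pos: [0.4771, -0.0651, 0.1441]
tool_rot: [-2.291, 0.255, -1.156]
contact_force: [-0.6, 0.2, 0.3]
opening: 0.0295
grip_force: 0.0
```

Call:
apply_moves(delta_pos=[[0.0487, 0.1786, -0.0453], [0.0487, 0.1786, -0.0453], [0.0487, 0.1786, -0.0453], [0.0487, 0.1786, -0.0453], [0.0487, 0.1786, -0.0453], [0.0487, 0.1786, -0.0453]], dr=[[0.391, 0.19, -0.817], [0.391, 0.19, -0.817], [0.391, 0.19, -0.817], [0.391, 0.19, -0.817], [0.391, 0.19, -0.817], [0.391, 0.19, -0.817]], jaw=[0.32, 0.32, 0.32, 0.32, 0.32, 0.32])

```text
time: 7.53
tool_pos: [0.4977, 0.0043, 0.1272]
tool_rot: [-2.347, 0.454, -1.579]
contact_force: [0.3, -0.6, 0.5]
opening: 0.0296
grip_force: 0.0
```

```bash
python3 - <<'E'
from plan import *
o=st(); b=np.radians(35); print('target',tcp(-.142,b,back=.065),tool(b,-1).as_euler('xyz')); go(tcp(-.142,b),tool(b,-1))
for n in('scene','top'): cv2.imwrite(f'pics/{n}1.png',eyes.read_camera(n)[:,:,::-1])
E
```

```text
t 7.53 pos [0.5  0.   0.13] rpy [-2.35  0.45 -1.58] F [ 0.3 -0.6  0.5] T [-0.03  0.37  0.01] open 0.0296 grip 0.0 q [-0.6   0.36  2.4   1.81  0.74  1.08]
target [0.5  0.   0.13] [-2.34  0.45 -1.58]
dpos [0.1181, 0.0467, -0.1008] dr [0.0017, -0.0059, -0.0074]
```

Call:
apply_moves(delta_pos=[[0.0584, 0.0244, -0.051], [0.09, 0.0375, -0.0786], [0.1168, 0.0487, -0.102], [0.1168, 0.0487, -0.102], [0.1168, 0.0487, -0.102]], dr=[[0, 0, 0], [0, 0, 0], [0, 0, 0], [0, 0, 0], [0, 0, 0]], jaw=[0.32, 0.32, 0.32, 0.32, 0.32])

```text
time: 8.05
tool_pos: [0.5454, 0.0223, 0.0869]
tool_rot: [-2.346, 0.454, -1.581]
contact_force: [0.4, -0.6, -0.0]
opening: 0.0294
grip_force: 0.0
```

Call:
apply_moves(delta_pos=[[0, 0, 0], [0, 0, 0], [0, 0, 0], [0, 0, 0], [0, 0, 0], [0, 0, 0]], dr=[[0, 0, 0], [0, 0, 0], [0, 0, 0], [0, 0, 0], [0, 0, 0], [0, 0, 0]], jaw=[0.04, 0.04, 0.04, 0.04, 0.04, 0.04])

```text
time: 8.55
tool_pos: [0.5454, 0.0222, 0.0881]
tool_rot: [-2.344, 0.454, -1.582]
contact_force: [-4.4, -3.5, 6.0]
opening: 0.0097
grip_force: 25.0
```

```bash
python3 - <<'E'
from plan import *
o=st(); go(tcp(-.142,np.radians(35)),tool(np.radians(35),-1)); Rt=R.from_euler('xyz',o['tool_rot']); print('force in tool',Rt.inv().apply(o['contact_force']))
E
```

```text
t 8.55 pos [0.55 0.02 0.09] rpy [-2.34  0.45 -1.58] F [-4.4 -3.5  6. ] T [-0.14  0.11 -0.21] open 0.0097 grip 25.0 q [-0.46  0.51  2.33  2.05  0.72  0.94]
dpos [-0.0013, 0.0019, -0.0032] dr [0.0018, 0.0011, 0.0023]
force in tool [ 0.52 -1.96 -7.94]
```

Call:
apply_moves(delta_pos=[[0.019, -0.0087, 0.0337], [0.0375, -0.0173, 0.0674], [0.0375, -0.0173, 0.0674]], dr=[[0, 0, 0], [0, 0, 0], [0, 0, 0]], jaw=[0.04, 0.04, 0.04])

```text
time: 8.8
tool_pos: [0.5622, 0.0148, 0.1167]
tool_rot: [-2.34, 0.452, -1.58]
contact_force: [0.2, 0.1, -0.7]
opening: 0.0095
grip_force: 25.0
```

Call:
apply_moves(delta_pos=[[-0.0149, 0.0069, 0.3655], [-0.0149, 0.0069, 0.3655], [-0.0149, 0.0069, 0.3655], [-0.0149, 0.0069, 0.3655], [-0.0149, 0.0069, 0.3655]], dr=[[0, 0, 0], [0, 0, 0], [0, 0, 0], [0, 0, 0], [0, 0, 0]], jaw=[0.04, 0.04, 0.04, 0.04, 0.04])

```text
time: 9.22
tool_pos: [0.5543, 0.0187, 0.2635]
tool_rot: [-2.342, 0.453, -1.579]
contact_force: [-0.4, -0.1, -0.9]
opening: 0.0097
grip_force: 25.0
```

Call:
apply_moves(delta_pos=[[0.018, 0.039, 0], [0.018, 0.039, 0], [0.018, 0.039, 0], [0.018, 0.039, 0], [0.018, 0.039, 0]], dr=[[-0.447, 0.096, 0.907], [-0.447, 0.096, 0.907], [-0.447, 0.096, 0.907], [-0.447, 0.096, 0.907], [-0.447, 0.096, 0.907]], jaw=[0.04, 0.04, 0.04, 0.04, 0.04])

```text
time: 9.63
tool_pos: [0.5625, 0.0337, 0.2606]
tool_rot: [-2.441, 0.244, -1.154]
contact_force: [-0.1, -0.6, -0.6]
opening: 0.0099
grip_force: 25.0
```

Call:
apply_moves(delta_pos=[[0.018, 0.039, 0], [0.018, 0.039, 0], [0.018, 0.039, 0], [0.018, 0.039, 0], [0.018, 0.039, 0]], dr=[[-0.454, 0.106, 0.876], [-0.454, 0.106, 0.876], [-0.454, 0.106, 0.876], [-0.454, 0.106, 0.876], [-0.454, 0.106, 0.876]], jaw=[0.04, 0.04, 0.04, 0.04, 0.04])

```text
time: 10.05
tool_pos: [0.5696, 0.0507, 0.2604]
tool_rot: [-2.616, 0.093, -0.745]
contact_force: [-0.1, 0.7, -0.2]
opening: 0.0099
grip_force: 25.0
```

Call:
apply_moves(delta_pos=[[0.018, 0.039, 0], [0.018, 0.039, 0], [0.018, 0.039, 0], [0.018, 0.039, 0]], dr=[[-0.479, 0.115, 0.829], [-0.479, 0.115, 0.829], [-0.479, 0.115, 0.829], [-0.479, 0.115, 0.829]], jaw=[0.04, 0.04, 0.04, 0.04])

```text
time: 10.38
tool_pos: [0.5752, 0.0664, 0.2596]
tool_rot: [-2.849, 0.02, -0.343]
contact_force: [0.9, 0.6, -1.1]
opening: 0.0099
grip_force: 25.0
```

Call:
apply_moves(delta_pos=[[0.018, 0.039, 0], [0.018, 0.039, 0], [0.018, 0.039, 0], [0.018, 0.039, 0]], dr=[[-0.52, 0.113, 0.763], [-0.52, 0.113, 0.763], [-0.52, 0.113, 0.763], [-0.52, 0.113, 0.763]], jaw=[0.04, 0.04, 0.04, 0.04])

```text
time: 10.72
tool_pos: [0.5822, 0.0827, 0.2591]
tool_rot: [-3.112, 0.035, 0.035]
contact_force: [-0.8, -0.3, -1.1]
opening: 0.0101
grip_force: 25.0
```

Call:
apply_moves(delta_pos=[[0.018, 0.039, 0], [0.018, 0.039, 0], [0.018, 0.039, 0], [0.018, 0.039, 0]], dr=[[-0.567, 0.088, 0.676], [-0.567, 0.088, 0.676], [-0.567, 0.088, 0.676], [-0.567, 0.088, 0.676]], jaw=[0.04, 0.04, 0.04, 0.04])

```text
time: 11.05
tool_pos: [0.5888, 0.0988, 0.2582]
tool_rot: [2.902, 0.133, 0.356]
contact_force: [-0.1, -0.7, 0.0]
opening: 0.01
grip_force: 25.0
```

Call:
apply_moves(delta_pos=[[0.018, 0.039, 0], [0.018, 0.039, 0], [0.018, 0.039, 0], [0.018, 0.039, 0]], dr=[[-0.61, 0.033, 0.576], [-0.61, 0.033, 0.576], [-0.61, 0.033, 0.576], [-0.61, 0.033, 0.576]], jaw=[0.04, 0.04, 0.04, 0.04])

```text
time: 11.38
tool_pos: [0.5951, 0.1145, 0.2568]
tool_rot: [2.634, 0.288, 0.592]
contact_force: [0.1, 0.1, -1.0]
opening: 0.0099
grip_force: 25.0
```

Call:
apply_moves(delta_pos=[[0.018, 0.039, 0], [0.018, 0.039, 0], [0.018, 0.039, 0], [0.018, 0.039, 0], [0.018, 0.039, 0], [0.018, 0.039, 0]], dr=[[-0.634, -0.051, 0.466], [-0.634, -0.051, 0.466], [-0.634, -0.051, 0.466], [-0.634, -0.051, 0.466], [-0.634, -0.051, 0.466], [-0.634, -0.051, 0.466]], jaw=[0.04, 0.04, 0.04, 0.04, 0.04, 0.04])

```text
time: 11.88
tool_pos: [0.6042, 0.1275, 0.2598]
tool_rot: [2.349, 0.453, 0.715]
contact_force: [-0.5, -0.2, -0.3]
opening: 0.0095
grip_force: 25.0
```

```bash
python3 - <<'E'
from plan import *
o=st(); b=np.radians(-35); print(tcp(0,b,n=.035,u=UG+.006)); go(tcp(0,b,n=.035,u=UG+.006),tool(b,1))
for n in('scene','top'): cv2.imwrite(f'pics/{n}2.png',eyes.read_camera(n)[:,:,::-1])
# predicted board corners in the scene if board axis as assumed: compare dark/green pixels
m=cv2.imread('pics/scene2.png'); P=o['tool_pos']
E
```

```text
t 11.88 pos [0.6  0.13 0.26] rpy [2.35 0.45 0.72] F [-0.5 -0.2 -0.3] T [0.55 0.14 0.06] open 0.0095 grip 25.0 q [ 0.48  0.62  1.29 -0.88  1.48  1.35]
[0.61 0.12 0.11]
dpos [0.0213, -0.0085, -0.3727] dr [-0.0086, -0.0023, 0.0032]
```

Call:
apply_moves(delta_pos=[[0.0207, -0.0095, -0.3731], [0.0207, -0.0095, -0.3731], [0.0207, -0.0095, -0.3731], [0.0207, -0.0095, -0.3731], [0.0207, -0.0095, -0.3731], [0.0207, -0.0095, -0.3731]], dr=[[0, 0, 0], [0, 0, 0], [0, 0, 0], [0, 0, 0], [0, 0, 0], [0, 0, 0]], jaw=[0.04, 0.04, 0.04, 0.04, 0.04, 0.04])

```text
time: 12.48
tool_pos: [0.6133, 0.1228, 0.1113]
tool_rot: [2.345, 0.455, 0.713]
contact_force: [1.1, -0.2, 0.1]
opening: 0.0099
grip_force: 25.0
```

Call:
apply_moves(delta_pos=[[-0.022, 0.01, -0.026], [-0.033, 0.0153, -0.039], [-0.0444, 0.0205, -0.0525], [-0.0444, 0.0205, -0.0525], [-0.0444, 0.0205, -0.0525]], dr=[[0, 0, 0], [0, 0, 0], [0, 0, 0], [0, 0, 0], [0, 0, 0]], jaw=[0.04, 0.04, 0.04, 0.04, 0.04])

```text
time: 12.9
tool_pos: [0.5956, 0.1324, 0.0915]
tool_rot: [2.344, 0.453, 0.716]
contact_force: [0.7, 0.1, -0.5]
opening: 0.0097
grip_force: 25.0
```

```bash
python3 - <<'E'
from plan import *
o=st(); b=np.radians(-35); go(tcp(0,b,n=.0065,u=UG+.0025),tool(b,1)); print('rack-frame force',M.T@o['contact_force'])
E
```

```text
t 12.9 pos [0.6  0.13 0.09] rpy [2.34 0.45 0.72] F [ 0.7  0.1 -0.5] T [0.57 0.19 0.02] open 0.0097 grip 25.0 q [ 0.5   0.82  1.44 -0.93  1.28  1.63]
dpos [-0.0017, -0.0003, -0.0044] dr [-0.0017, 0.0033, -0.0024]
rack-frame force [0.78 0.36 0.11]
```

Call:
apply_moves(delta_pos=[[-0.0035, 0.0016, -0.0032], [-0.0035, 0.0016, -0.0032], [-0.0035, 0.0016, -0.0032], [-0.0035, 0.0016, -0.0032], [-0.0035, 0.0016, -0.0032], [-0.0035, 0.0016, -0.0032]], dr=[[0, 0, 0], [0, 0, 0], [0, 0, 0], [0, 0, 0], [0, 0, 0], [0, 0, 0]], jaw=[0.04, 0.04, 0.32, 0.32, 0.32, 0.32])

```text
time: 13.4
tool_pos: [0.5938, 0.1326, 0.0891]
tool_rot: [2.344, 0.455, 0.715]
contact_force: [0.5, -0.5, 0.1]
opening: 0.0287
grip_force: 0.0
```

Call:
apply_moves(delta_pos=[[-0.0193, 0.0602, 0.051], [-0.0385, 0.1205, 0.1019], [-0.0385, 0.1205, 0.1019], [-0.0385, 0.1205, 0.1019]], dr=[[0, 0, 0], [0, 0, 0], [0, 0, 0], [0, 0, 0]], jaw=[0.32, 0.32, 0.32, 0.32])

```text
time: 13.73
tool_pos: [0.5788, 0.1824, 0.1308]
tool_rot: [2.344, 0.452, 0.717]
contact_force: [0.2, -0.8, -0.6]
opening: 0.0295
grip_force: 0.0
```

```bash
cat > chk.py <<'E'
from plan import *
def views():
    return {n:eyes.read_camera(n).astype(int) for n in('scene','top')}
def bays(im,vs=(-.144,-.072,0,.072,.144)):
    "board search per bay: fit (dv, du, dn) by dark frame minus surroundings; classify side"
    hsv=cv2.cvtColor(im.astype(np.uint8),cv2.COLOR_RGB2HSV); dark=(hsv[...,2]<75).astype(float)
    green=((hsv[...,0]>60)&(hsv[...,0]<90)&(hsv[...,1]>70)).astype(float)
    out={}
    for v in vs:
        bestv=(-9,)
        for dv in np.arange(-8,9,1):
          for du in np.arange(-2,9,1):
            for th in (-8,-4,-2,0,2,4,8):
              c_,s_=np.cos(np.radians(th)),np.sin(np.radians(th))
              def q(hx,hy):
                  L_=np.array([(-hx,-hy),(-hx,hy),(hx,hy),(hx,-hy)])@np.array([[c_,s_],[-s_,c_]])
                  return np.c_[L_[:,0]/1000-.045-du/1000,L_[:,1]/1000+v+dv/1000,np.full(4,.01)]
              def mask(hx,hy):
                  uv=proj('scene',rack(RK,q(hx,hy))); x0,y0=290,170; mm=np.zeros((170,210),np.uint8)
                  cv2.fillPoly(mm,[np.int32((uv-[x0,y0]+.0)*16)],1,shift=4); return mm.astype(bool)
              fr=mask(45,27); inn=mask(39,21); big=mask(49,31)
              d=dark[170:340,290:500]; sc=d[fr&~inn].mean()-d[big&~fr].mean()
              if sc>bestv[0]:
                  g=green[170:340,290:500][inn].mean(); pix=im[170:340,290:500][inn]; gold=((pix[:,0]>150)&(pix[:,2]<130)&(pix[:,0]>pix[:,2]+60)).mean(); white=(pix.min(1)>200).mean()
                  bestv=(round(sc,2),int(dv),int(du),th,round(g,2),round(gold,3),round(white,3))
        out[v]=bestv
    return out
def pin(im):
    ref=cv2.imread('pics/scene1.png')[330:395,170:250,::-1].astype(int); a=im[330:395,170:250]
    return abs(a-ref).mean().round(2)
if __name__=='__main__':
    o=st(); V=views(); print('score dv du th green gold white')
    for k,b in bays(V['scene']).items(): print(k,b)
    print('pin diff',pin(V['scene'])); cv2.imwrite(f"pics/scene_t{int(o['time']*10)}.png",V['scene'][:,:,::-1].astype(np.uint8)); cv2.imwrite(f"pics/top_t{int(o['time']*10)}.png",V['top'][:,:,::-1].astype(np.uint8))
E
python3 - <<'E'
from chk import *
print(bays(cv2.imread('pics/scene0.png')[:,:,::-1].astype(int)))
E
python3 chk.py
```

```text
t 13.73 pos [0.58 0.18 0.13] rpy [2.34 0.45 0.72] F [ 0.2 -0.8 -0.6] T [ 0.46  0.14 -0.  ] open 0.0295 grip 0.0 q [ 0.58  0.79  1.37 -0.87  1.39  1.59]
score dv du th green gold whiteTraceback (most recent call last):
  File "<stdin>", line 2, in <module>
  File "chk.py", line 21, in bays
    fr=mask(45,27); inn=mask(39,21); big=mask(49,31)
                        ~~~~^^^^^^^
  File "chk.py", line 19, in mask
    uv=proj('scene',rack(RK,q(hx,hy))); x0,y0=290,170; mm=np.zeros((170,210),np.uint8)
  File "h.py", line 7, in proj
    m=eyes.camera_model(n); return cv2.projectPoints(np.atleast_2d(np.float64(P)),m['rvec'],m['tvec'],K(m),None)[0][:,0]
ValueError: time passes only in moves, steps and waits
Traceback (most recent call last):
  File "chk.py", line 33, in <module>
    for k,b in bays(V['scene']).items(): print(k,b)
               ~~~~^^^^^^^^^^^^
  File "chk.py", line 21, in bays
    fr=mask(45,27); inn=mask(39,21); big=mask(49,31)
                        ~~~~^^^^^^^
  File "chk.py", line 19, in mask
    uv=proj('scene',rack(RK,q(hx,hy))); x0,y0=290,170; mm=np.zeros((170,210),np.uint8)
  File "h.py", line 7, in proj
    m=eyes.camera_model(n); return cv2.projectPoints(np.atleast_2d(np.float64(P)),m['rvec'],m['tvec'],K(m),None)[0][:,0]
ValueError: time passes only in moves, steps and waits
```

```bash
sed -i 's/^def K(m)/import functools\ncm=functools.lru_cache(None)(lambda n:eyes.camera_model(n))\ndef K(m)/; s/m=eyes.camera_model(n)/m=cm(n)/' h.py; sed -i 's/if sc>bestv\[0\]/if sc-.002*abs(th)>bestv[0]/' chk.py; time python3 - <<'E'
from chk import *
print(bays(cv2.imread('pics/scene0.png')[:,:,::-1].astype(int)))
E
python3 chk.py
```

```text
{-0.144: (np.float64(0.75), 2, -2, -2, np.float64(0.42), np.float64(0.08), np.float64(0.108)), -0.072: (np.float64(0.73), -5, -2, 0, np.float64(0.74), np.float64(0.0), np.float64(0.0)), 0: (np.float64(0.07), -8, 0, -8, np.float64(0.0), np.float64(0.0), np.float64(0.582)), 0.072: (np.float64(0.7), -5, -1, 0, np.float64(0.38), np.float64(0.081), np.float64(0.109)), 0.144: (np.float64(0.67), -2, -2, 0, np.float64(0.37), np.float64(0.088), np.float64(0.106))}
t 13.83 pos [0.58 0.18 0.13] rpy [2.34 0.46 0.72] F [-0.5 -1.1  0.3] T [0.38 0.11 0.03] open 0.0294 grip 0.0 q [ 0.57  0.79  1.37 -0.87  1.39  1.59]
score dv du th green gold white
-0.144 (np.float64(0.07), -8, -2, -8, np.float64(0.0), np.float64(0.0), np.float64(0.608))
-0.072 (np.float64(0.74), -5, -2, 0, np.float64(0.74), np.float64(0.0), np.float64(0.0))
0 (np.float64(0.72), -2, -1, 2, np.float64(0.76), np.float64(0.0), np.float64(0.0))
0.072 (np.float64(0.69), -5, -1, 0, np.float64(0.38), np.float64(0.081), np.float64(0.104))
0.144 (np.float64(0.65), -2, -2, 0, np.float64(0.37), np.float64(0.087), np.float64(0.104))
pin diff 4.02
real	0m2.148s
user	0m2.710s
sys	0m0.048s
```

```bash
ls pics; python3 - <<'E'
import cv2,numpy as np,glob
L=['pics/scene1.png','pics/scene2.png',sorted(glob.glob('pics/scene_t*.png'))[-1]]
I=[cv2.imread(f)[320:400,160:260].astype(int) for f in L]
for i in range(3): print([round(abs(I[i]-I[j]).mean(),2) for j in range(3)])
d=abs(I[0]-I[2]).sum(2)>90; ys,xs=np.nonzero(d); print(d.sum(),xs.min()+160 if d.any() else 0,xs.max()+160 if d.any() else 0,ys.min()+320 if d.any() else 0,ys.max()+320 if d.any() else 0)
E
python3 doplan.py .067 40 .070 -40
```

```text
c1.png
c2.png
c3.png
c4.png
o1.png
o2.png
s1.png
s2.png
s3.png
s4.png
s5.png
s6.png
scene0.png
scene1.png
scene2.png
scene_t138.png
top0.png
top1.png
top2.png
top_t138.png
[np.float64(0.0), np.float64(4.4), np.float64(4.08)]
[np.float64(4.4), np.float64(0.0), np.float64(2.03)]
[np.float64(4.08), np.float64(2.03), np.float64(0.0)]
0 0 0 0 0
t 13.93 q [ 0.57  0.79  1.37 -0.87  1.39  1.59] margin 0.082 calls 23 sg 1 z 0.34
pre n 5 [0.0024, 0.0031, -0.001] [0.552, 0.928, 0.193] 0.32
pre n 4 [0.0025, 0.0031, -0.0009] [0.768, 0.558, 0.235] 0.32
pre n 4 [0.0024, 0.0031, -0.001] [0.838, 0.144, 0.166] 0.32
pre n 4 [0.0025, 0.003, -0.001] [0.737, -0.226, 0.019] 0.32
pre n 3 [0.0024, 0.0031, -0.001] [0.489, -0.474, -0.153] 0.32
pre n 3 [0.0025, 0.0031, -0.0009] [0.164, -0.549, -0.302] 0.32
pre n 4 [0.0024, 0.0031, -0.001] [-0.149, -0.448, -0.391] 0.32
pre n 7 [0.0024, 0.0031, -0.001] [-0.365, -0.219, -0.403] 0.32
in n 5 [0.1165, 0.0612, -0.0953] [0.0, 0.0, 0.0] 0.32
close n 7 [0.0, -0.0, -0.0] [0.0, 0.0, 0.0] 0.04
off n 1 [0.0376, -0.0174, 0.0673] [0.0, 0.0, 0.0] 0.04
up n 10 [-0.0149, 0.0069, 0.5636] [0.0, 0.0, 0.0] 0.04
swing n 5 [-0.0032, -0.0069, -0.0] [-0.665, -0.041, 0.874] 0.04
swing n 5 [-0.0032, -0.007, -0.0] [-0.658, -0.012, 0.836] 0.04
swing n 5 [-0.0032, -0.0069, -0.0] [-0.654, 0.037, 0.774] 0.04
swing n 4 [-0.0033, -0.007, -0.0] [-0.659, 0.096, 0.682] 0.04
swing n 4 [-0.0032, -0.0069, -0.0] [-0.666, 0.149, 0.553] 0.04
swing n 4 [-0.0032, -0.007, -0.0] [-0.663, 0.18, 0.39] 0.04
swing n 5 [-0.0032, -0.0069, -0.0] [-0.636, 0.183, 0.207] 0.04
above n 8 [0.0207, -0.0096, -0.5712] [0.0, -0.0, -0.0] 0.04
down n 4 [-0.0444, 0.0206, -0.0525] [0.0, -0.0, -0.0] 0.04
open n 4 [-0.0, -0.0, -0.0] [0.0, -0.0, -0.0] 0.32
out n 4 [-0.0288, 0.1284, 0.0953] [0.0, -0.0, -0.0] 0.32
grasp TCP [0.63 0.21 0.09] [ 2.31 -0.52  1.63] end [0.61 0.25 0.13] [-2.31 -0.52 -2.5 ]
```

```bash
python3 - <<'E'
from plan import *
o=telemetry.observe();p=o['tool_pos'];Rc=R.from_euler('xyz',o['tool_rot'])
for vA,vB in ((.067,.070),(.147,.145)):
  L=[]
  for bA in (-35,-40,-45,-50):
    for bB in (38,40,43,45,48,50):
      if abs(bA+bB)>3: continue
      r=best(p,Rc,vA,bA,vB,bB,sgs=(1,)); L.append((round(r[1],3),bA,bB,r[2],r[4],r[5]))
  print(vA,sorted(L)[::-1][:6])
E
```

```text
0.067 [(np.float64(0.111), -45, 48, 17, 0.22, 0.05), (np.float64(0.111), -45, 45, 17, 0.22, 0.05), (np.float64(0.111), -45, 43, 17, 0.22, 0.05), (np.float64(0.106), -40, 43, 16, 0.3, 0.0), (np.float64(0.098), -50, 50, 17, 0.22, 0.05), (np.float64(0.098), -50, 48, 17, 0.22, 0.05)]
0.147 [(np.float64(0.103), -45, 48, 17, 0.22, 0.05), (np.float64(0.081), -45, 45, 17, 0.22, 0.0), (np.float64(0.06), -50, 50, 17, 0.22, 0.05), (np.float64(0.06), -50, 48, 17, 0.22, 0.05), (np.float64(0.039), -45, 43, 17, 0.22, 0.0), (np.float64(0.032), -40, 43, 16, 0.34, 0.0)]
```

```bash
sed -i 's/^UG=.083/UG=.085/; s/(.22,.26,.30,.34)/(.22,.25,.28,.30)/' plan.py; for c in "-40 40" "-41 41" "-40 43"; do python3 doplan.py .067 ${c% *} .070 ${c#* } | head -1; done; python3 doplan.py .067 -41 .070 41
```

```text
t 13.93 q [ 0.57  0.79  1.37 -0.87  1.39  1.59] margin 0.075 calls 16 sg 1 z 0.3
t 13.93 q [ 0.57  0.79  1.37 -0.87  1.39  1.59] margin 0.099 calls 16 sg 1 z 0.3
t 13.93 q [ 0.57  0.79  1.37 -0.87  1.39  1.59] margin 0.106 calls 16 sg 1 z 0.3
t 13.93 q [ 0.57  0.79  1.37 -0.87  1.39  1.59] margin 0.099 calls 16 sg 1 z 0.3
pre n 5 [0.0801, 0.1612, -0.0049] [-0.144, 0.064, -0.134] 0.32
in n 5 [0.0268, -0.1298, -0.094] [-0.0, 0.0, -0.0] 0.32
close n 7 [-0.0, -0.0, 0.0] [-0.0, 0.0, -0.0] 0.04
off n 1 [0.0375, -0.0174, 0.0674] [-0.0, 0.0, -0.0] 0.04
up n 5 [-0.0148, 0.0069, 0.4593] [-0.0, 0.0, -0.0] 0.04
swing n 3 [0.0042, 0.0091, -0.0] [0.688, -0.068, -0.21] 0.04
swing n 4 [0.0042, 0.009, -0.0] [0.696, -0.096, -0.4] 0.04
swing n 4 [0.0041, 0.0091, -0.0] [0.674, -0.089, -0.571] 0.04
swing n 4 [0.0042, 0.009, -0.0] [0.641, -0.053, -0.71] 0.04
swing n 5 [0.0042, 0.0091, -0.0] [0.609, -0.002, -0.812] 0.04
swing n 5 [0.0042, 0.009, -0.0] [0.588, 0.05, -0.883] 0.04
swing n 7 [0.0042, 0.0091, -0.0] [0.574, 0.092, -0.928] 0.04
above n 10 [0.0207, -0.0096, -0.467] [-0.0, -0.0, 0.0] 0.04
down n 4 [-0.0445, 0.0206, -0.0525] [-0.0, -0.0, 0.0] 0.04
open n 4 [0.0, -0.0, 0.0] [-0.0, -0.0, 0.0] 0.32
out n 4 [-0.1162, -0.0637, 0.094] [-0.0, -0.0, 0.0] 0.32
grasp TCP [0.62 0.19 0.09] [2.3  0.53 0.63] end [0.59 0.19 0.13] [-2.3   0.53 -1.49]
```

Call:
apply_moves(delta_pos=[[0.0801, 0.1612, -0.0049], [0.0801, 0.1612, -0.0049], [0.0801, 0.1612, -0.0049], [0.0801, 0.1612, -0.0049], [0.0801, 0.1612, -0.0049]], dr=[[-0.144, 0.064, -0.134], [-0.144, 0.064, -0.134], [-0.144, 0.064, -0.134], [-0.144, 0.064, -0.134], [-0.144, 0.064, -0.134]], jaw=[0.32, 0.32, 0.32, 0.32, 0.32])

```text
time: 14.35
tool_pos: [0.6102, 0.2443, 0.1266]
tool_rot: [2.303, 0.527, 0.628]
contact_force: [-0.6, 0.2, 0.1]
opening: 0.0291
grip_force: 0.0
```

Call:
apply_moves(delta_pos=[[0.0134, -0.0649, -0.047], [0.02, -0.0973, -0.0705], [0.0268, -0.1298, -0.094], [0.0268, -0.1298, -0.094], [0.0268, -0.1298, -0.094]], dr=[[0, 0, 0], [0, 0, 0], [0, 0, 0], [0, 0, 0], [0, 0, 0]], jaw=[0.32, 0.32, 0.32, 0.32, 0.32])

```text
time: 14.77
tool_pos: [0.6207, 0.1917, 0.0911]
tool_rot: [2.303, 0.525, 0.627]
contact_force: [0.0, 0.1, 0.7]
opening: 0.0293
grip_force: 0.0
```

Call:
apply_moves(delta_pos=[[0, 0, 0], [0, 0, 0], [0, 0, 0], [0, 0, 0], [0, 0, 0], [0, 0, 0]], dr=[[0, 0, 0], [0, 0, 0], [0, 0, 0], [0, 0, 0], [0, 0, 0], [0, 0, 0]], jaw=[0.04, 0.04, 0.04, 0.04, 0.04, 0.04])

```text
time: 15.27
tool_pos: [0.6216, 0.1941, 0.0913]
tool_rot: [2.302, 0.523, 0.629]
contact_force: [0.6, 2.3, 4.2]
opening: 0.01
grip_force: 25.0
```

Call:
apply_moves(delta_pos=[[0.019, -0.0087, 0.0337], [0.0375, -0.0174, 0.0674], [0.0375, -0.0174, 0.0674]], dr=[[0, 0, 0], [0, 0, 0], [0, 0, 0]], jaw=[0.04, 0.04, 0.04])

```text
time: 15.52
tool_pos: [0.6378, 0.1863, 0.1195]
tool_rot: [2.302, 0.52, 0.628]
contact_force: [1.4, -0.7, -0.8]
opening: 0.0097
grip_force: 25.0
```

Call:
apply_moves(delta_pos=[[-0.0148, 0.0069, 0.4593], [-0.0148, 0.0069, 0.4593], [-0.0148, 0.0069, 0.4593], [-0.0148, 0.0069, 0.4593], [-0.0148, 0.0069, 0.4593], [-0.0148, 0.0069, 0.4593]], dr=[[0, 0, 0], [0, 0, 0], [0, 0, 0], [0, 0, 0], [0, 0, 0], [0, 0, 0]], jaw=[0.04, 0.04, 0.04, 0.04, 0.04, 0.04])

```text
time: 16.02
tool_pos: [0.6307, 0.1901, 0.3061]
tool_rot: [2.302, 0.515, 0.629]
contact_force: [0.5, -0.4, -0.9]
opening: 0.0102
grip_force: 25.0
```

```bash
python3 chk.py
```

```text
t 16.02 pos [0.63 0.19 0.31] rpy [2.3  0.51 0.63] F [ 0.5 -0.4 -0.9] T [ 0.57  0.07 -0.  ] open 0.0102 grip 25.0 q [ 0.55  0.77  0.93 -0.9   1.76  1.23]
score dv du th green gold white
-0.144 (np.float64(0.07), -8, -2, -8, np.float64(0.0), np.float64(0.0), np.float64(0.608))
-0.072 (np.float64(0.73), -5, -2, 0, np.float64(0.74), np.float64(0.0), np.float64(0.0))
0 (np.float64(0.72), -2, -1, 2, np.float64(0.76), np.float64(0.0), np.float64(0.0))
0.072 (np.float64(0.1), 8, -1, 2, np.float64(0.0), np.float64(0.0), np.float64(0.575))
0.144 (np.float64(0.65), -2, -2, 0, np.float64(0.37), np.float64(0.087), np.float64(0.104))
pin diff 4.28
```

Board lifted and the neighbours are undisturbed. Next I flip and place it.

Call:
apply_moves(delta_pos=[[0.0042, 0.0091, 0], [0.0042, 0.0091, 0], [0.0042, 0.0091, 0], [0.0042, 0.0091, 0]], dr=[[0.688, -0.068, -0.21], [0.688, -0.068, -0.21], [0.688, -0.068, -0.21], [0.688, -0.068, -0.21]], jaw=[0.04, 0.04, 0.04, 0.04])

```text
time: 16.45
tool_pos: [0.6327, 0.1909, 0.3017]
tool_rot: [2.585, 0.288, 0.631]
contact_force: [0.7, -0.7, 0.7]
opening: 0.0099
grip_force: 25.0
```

Call:
apply_moves(delta_pos=[[0.0042, 0.009, 0], [0.0042, 0.009, 0], [0.0042, 0.009, 0], [0.0042, 0.009, 0]], dr=[[0.696, -0.096, -0.4], [0.696, -0.096, -0.4], [0.696, -0.096, -0.4], [0.696, -0.096, -0.4]], jaw=[0.04, 0.04, 0.04, 0.04])

```text
time: 16.78
tool_pos: [0.6337, 0.1947, 0.2996]
tool_rot: [2.857, 0.067, 0.478]
contact_force: [0.2, -0.5, 0.4]
opening: 0.01
grip_force: 25.0
```

Call:
apply_moves(delta_pos=[[0.0042, 0.009, 0], [0.0042, 0.009, 0], [0.0042, 0.009, 0], [0.0042, 0.009, 0]], dr=[[0.674, -0.089, -0.571], [0.674, -0.089, -0.571], [0.674, -0.089, -0.571], [0.674, -0.089, -0.571]], jaw=[0.04, 0.04, 0.04, 0.04])

```text
time: 17.12
tool_pos: [0.6346, 0.1993, 0.2981]
tool_rot: [-3.125, -0.084, 0.188]
contact_force: [-0.8, -0.4, -1.4]
opening: 0.0099
grip_force: 25.0
```

Call:
apply_moves(delta_pos=[[0.0042, 0.009, 0], [0.0042, 0.009, 0], [0.0042, 0.009, 0], [0.0042, 0.009, 0]], dr=[[0.641, -0.053, -0.71], [0.641, -0.053, -0.71], [0.641, -0.053, -0.71], [0.641, -0.053, -0.71]], jaw=[0.04, 0.04, 0.04, 0.04])

```text
time: 17.45
tool_pos: [0.6358, 0.2036, 0.2974]
tool_rot: [-2.807, -0.108, -0.201]
contact_force: [0.8, 0.6, -1.5]
opening: 0.0099
grip_force: 25.0
```

Call:
apply_moves(delta_pos=[[0.0042, 0.009, 0], [0.0042, 0.009, 0], [0.0042, 0.009, 0], [0.0042, 0.009, 0], [0.0042, 0.009, 0]], dr=[[0.609, -0.002, -0.812], [0.609, -0.002, -0.812], [0.609, -0.002, -0.812], [0.609, -0.002, -0.812], [0.609, -0.002, -0.812]], jaw=[0.04, 0.04, 0.04, 0.04, 0.04])

```text
time: 17.87
tool_pos: [0.6357, 0.2072, 0.2959]
tool_rot: [-2.533, 0.015, -0.625]
contact_force: [0.1, 0.2, -1.2]
opening: 0.01
grip_force: 25.0
```

Call:
apply_moves(delta_pos=[[0.0042, 0.009, 0], [0.0042, 0.009, 0], [0.0042, 0.009, 0], [0.0042, 0.009, 0], [0.0042, 0.009, 0]], dr=[[0.588, 0.05, -0.883], [0.588, 0.05, -0.883], [0.588, 0.05, -0.883], [0.588, 0.05, -0.883], [0.588, 0.05, -0.883]], jaw=[0.04, 0.04, 0.04, 0.04, 0.04])

```text
time: 18.28
tool_pos: [0.6382, 0.2122, 0.2976]
tool_rot: [-2.354, 0.243, -1.045]
contact_force: [-0.5, 0.8, -1.3]
opening: 0.0102
grip_force: 25.0
```

Call:
apply_moves(delta_pos=[[0.0042, 0.0091, 0], [0.0042, 0.0091, 0], [0.0042, 0.0091, 0], [0.0042, 0.0091, 0], [0.0042, 0.0091, 0], [0.0042, 0.0091, 0], [0.0042, 0.0091, 0]], dr=[[0.574, 0.092, -0.928], [0.574, 0.092, -0.928], [0.574, 0.092, -0.928], [0.574, 0.092, -0.928], [0.574, 0.092, -0.928], [0.574, 0.092, -0.928], [0.574, 0.092, -0.928]], jaw=[0.04, 0.04, 0.04, 0.04, 0.04, 0.04, 0.04])

```text
time: 18.87
tool_pos: [0.642, 0.2162, 0.3004]
tool_rot: [-2.306, 0.523, -1.49]
contact_force: [-0.2, -0.9, -1.3]
opening: 0.01
grip_force: 25.0
```

Call:
apply_moves(delta_pos=[[0.0207, -0.0096, -0.467], [0.0207, -0.0096, -0.467], [0.0207, -0.0096, -0.467], [0.0207, -0.0096, -0.467], [0.0207, -0.0096, -0.467], [0.0207, -0.0096, -0.467], [0.0207, -0.0096, -0.467], [0.0207, -0.0096, -0.467]], dr=[[0, 0, 0], [0, 0, 0], [0, 0, 0], [0, 0, 0], [0, 0, 0], [0, 0, 0], [0, 0, 0], [0, 0, 0]], jaw=[0.04, 0.04, 0.04, 0.04, 0.04, 0.04, 0.04, 0.04])

```text
time: 19.53
tool_pos: [0.6495, 0.2105, 0.1089]
tool_rot: [-2.313, 0.524, -1.498]
contact_force: [0.1, -0.1, -0.7]
opening: 0.0101
grip_force: 25.0
```

```bash
python3 - <<'E'
from plan import *
o=st(); b=np.radians(41); go(tcp(.070,b,n=.0055,u=UG+.0025),tool(b,-1))
E
```

```text
t 19.53 pos [0.65 0.21 0.11] rpy [-2.31  0.52 -1.5 ] F [ 0.1 -0.1 -0.7] T [-0.17  0.55 -0.03] open 0.0101 grip 25.0 q [0.02 0.58 2.04 2.3  0.52 1.14]
dpos [-0.0448, 0.0194, -0.0432] dr [0.0059, -0.0159, -0.0018]
```

Call:
apply_moves(delta_pos=[[0, 0, 0], [-0.023, 0.0107, -0.027], [-0.035, 0.016, -0.0405], [-0.0462, 0.0214, -0.054], [-0.0462, 0.0214, -0.054], [-0.0462, 0.0214, -0.054], [-0.0462, 0.0214, -0.054]], dr=[[0, 0, 0], [0, 0, 0], [0, 0, 0], [0, 0, 0], [0, 0, 0], [0, 0, 0], [0, 0, 0]], jaw=[0.04, 0.04, 0.04, 0.04, 0.04, 0.04, 0.04])

```text
time: 20.12
tool_pos: [0.6332, 0.2196, 0.0947]
tool_rot: [-2.301, 0.526, -1.494]
contact_force: [-0.1, 0.1, -1.4]
opening: 0.0099
grip_force: 25.0
```

```bash
python3 - <<'E'
from plan import *
o=st(); b=np.radians(41); go(tcp(.070,b,n=.0055,u=UG+.0025),tool(b,-1)); print(M.T@o['contact_force'])
E
```

```text
t 20.12 pos [0.63 0.22 0.09] rpy [-2.3   0.53 -1.49] F [-0.1  0.1 -1.4] T [-0.12  0.51  0.01] open 0.0099 grip 25.0 q [0.05 0.6  2.09 2.42 0.58 1.02]
dpos [-0.0041, -0.0034, -0.0079] dr [0.0005, 0.0039, 0.001]
[ 0.95  0.08 -1.03]
```

Call:
apply_moves(delta_pos=[[-0.0041, -0.0034, -0.0079], [-0.0041, -0.0034, -0.0079], [-0.0041, -0.0034, -0.0079], [-0.0041, -0.0034, -0.0079], [-0.0041, -0.0034, -0.0079], [-0.0041, -0.0034, -0.0079]], dr=[[0, 0, 0], [0, 0, 0], [0, 0, 0], [0, 0, 0], [0, 0, 0], [0, 0, 0]], jaw=[0.04, 0.04, 0.32, 0.32, 0.32, 0.32])

```text
time: 20.62
tool_pos: [0.6298, 0.2178, 0.0888]
tool_rot: [-2.307, 0.526, -1.498]
contact_force: [0.6, 0.2, 0.0]
opening: 0.0285
grip_force: 0.0
```

Call:
apply_moves(delta_pos=[[-0.0581, -0.0318, 0.047], [-0.1162, -0.0637, 0.094], [-0.1162, -0.0637, 0.094], [-0.1162, -0.0637, 0.094], [-0.1162, -0.0637, 0.094]], dr=[[0, 0, 0], [0, 0, 0], [0, 0, 0], [0, 0, 0], [0, 0, 0]], jaw=[0.32, 0.32, 0.32, 0.32, 0.32])

```text
time: 21.03
tool_pos: [0.5843, 0.1923, 0.1272]
tool_rot: [-2.305, 0.526, -1.497]
contact_force: [-0.2, 0.3, 0.3]
opening: 0.0291
grip_force: 0.0
```

```bash
python3 chk.py; for c in "43 -43" "45 -45" "45 -43" "47 -45"; do python3 doplan.py .145 ${c% *} .145 ${c#* } | head -1; done; python3 doplan.py .145 45 .145 -43
```

```text
t 21.03 pos [0.58 0.19 0.13] rpy [-2.3   0.53 -1.5 ] F [-0.2  0.3  0.3] T [-0.05  0.4  -0.02] open 0.0291 grip 0.0 q [-0.02  0.47  2.22  2.33  0.59  1.06]
score dv du th green gold white
-0.144 (np.float64(0.07), -8, -2, -8, np.float64(0.0), np.float64(0.0), np.float64(0.608))
-0.072 (np.float64(0.74), -5, -2, 0, np.float64(0.74), np.float64(0.0), np.float64(0.0))
0 (np.float64(0.74), -2, -1, 2, np.float64(0.75), np.float64(0.0), np.float64(0.0))
0.072 (np.float64(0.59), -3, -2, 2, np.float64(0.76), np.float64(0.0), np.float64(0.0))
0.144 (np.float64(0.66), -2, -2, 0, np.float64(0.37), np.float64(0.088), np.float64(0.107))
pin diff 2.01
t 21.13 q [-0.02  0.48  2.22  2.33  0.59  1.06] margin 0.038 calls 17 sg -1 z 0.22
t 21.13 q [-0.02  0.48  2.22  2.33  0.59  1.06] margin 0.082 calls 17 sg -1 z 0.22
t 21.13 q [-0.02  0.48  2.22  2.33  0.59  1.06] margin 0.09 calls 17 sg -1 z 0.22
t 21.13 q [-0.02  0.48  2.22  2.33  0.59  1.06] margin 0.105 calls 17 sg -1 z 0.22
t 21.13 q [-0.02  0.48  2.22  2.33  0.59  1.06] margin 0.09 calls 17 sg -1 z 0.22
pre n 4 [0.0839, 0.1623, -0.0035] [0.098, 
[... 337 characters left out ...]
.23, 0.876] 0.04
swing n 4 [-0.0033, -0.0075, 0.0] [-0.451, -0.158, 0.818] 0.04
swing n 4 [-0.0034, -0.0075, 0.0] [-0.535, -0.102, 0.724] 0.04
swing n 4 [-0.0034, -0.0075, 0.0] [-0.615, -0.075, 0.592] 0.04
swing n 4 [-0.0034, -0.0076, 0.0] [-0.679, -0.082, 0.428] 0.04
swing n 4 [-0.0033, -0.0075, 0.0] [-0.707, -0.123, 0.246] 0.04
swing n 5 [-0.0034, -0.0075, 0.0] [-0.685, -0.195, 0.059] 0.04
above n 5 [0.0207, -0.0096, -0.2661] [-0.0, 0.0, 0.0] 0.04
down n 4 [-0.0444, 0.0205, -0.0525] [-0.0, 0.0, 0.0] 0.04
open n 4 [-0.0, 0.0, 0.0] [-0.0, 0.0, 0.0] 0.32
out n 4 [-0.0229, 0.1327, 0.0911] [-0.0, 0.0, 0.0] 0.32
grasp TCP [0.66 0.29 0.09] [-2.27  0.57 -1.43] end [0.64 0.32 0.13] [2.29 0.55 0.6 ]
```

```bash
sed -i 's/^UG=.085/UG=.088/' plan.py; python3 doplan.py .143 44 .144 -43
```

```text
t 21.13 q [-0.02  0.48  2.22  2.33  0.59  1.06] margin 0.066 calls 17 sg -1 z 0.22
pre n 4 [0.0772, 0.1615, 0.0033] [0.074, -0.038, 0.07] 0.32
in n 5 [0.1155, 0.0709, -0.0895] [0.0, 0.0, -0.0] 0.32
close n 7 [0.0, 0.0, -0.0] [0.0, 0.0, -0.0] 0.04
off n 1 [0.0376, -0.0173, 0.0674] [0.0, 0.0, -0.0] 0.04
up n 4 [-0.0149, 0.0069, 0.2522] [0.0, 0.0, -0.0] 0.04
swing n 5 [-0.0033, -0.0072, 0.0] [-0.336, -0.306, 0.903] 0.04
swing n 4 [-0.0032, -0.0071, 0.0] [-0.383, -0.226, 0.877] 0.04
swing n 4 [-0.0033, -0.0072, 0.0] [-0.453, -0.152, 0.819] 0.04
swing n 4 [-0.0032, -0.0071, 0.0] [-0.535, -0.097, 0.725] 0.04
swing n 4 [-0.0033, -0.0072, 0.0] [-0.616, -0.07, 0.593] 0.04
swing n 4 [-0.0032, -0.0072, 0.0] [-0.68, -0.075, 0.429] 0.04
swing n 4 [-0.0033, -0.0071, 0.0] [-0.708, -0.116, 0.246] 0.04
swing n 5 [-0.0032, -0.0072, 0.0] [-0.688, -0.188, 0.06] 0.04
above n 5 [0.0207, -0.0096, -0.2603] [0.0, -0.0, -0.0] 0.04
down n 4 [-0.0445, 0.0206, -0.0525] [0.0, -0.0, -0.0] 0.04
open n 4 [0.0, -0.0, -0.0] [0.0, -0.0, -0.0] 0.32
out n 4 [-0.0228, 0.1326, 0.091] [0.0, -0.0, -0.0] 0.32
grasp TCP [0.66 0.29 0.09] [-2.28  0.56 -1.45] end [0.64 0.32 0.13] [2.29 0.55 0.6 ]
```

Call:
apply_moves(delta_pos=[[0.0772, 0.1615, 0.0033], [0.0772, 0.1615, 0.0033], [0.0772, 0.1615, 0.0033], [0.0772, 0.1615, 0.0033], [0.0772, 0.1615, 0.0033]], dr=[[0.074, -0.038, 0.07], [0.074, -0.038, 0.07], [0.074, -0.038, 0.07], [0.074, -0.038, 0.07], [0.074, -0.038, 0.07]], jaw=[0.32, 0.32, 0.32, 0.32, 0.32])

```text
time: 21.55
tool_pos: [0.6141, 0.2574, 0.1273]
tool_rot: [-2.281, 0.561, -1.449]
contact_force: [-0.9, -0.6, 0.3]
opening: 0.0294
grip_force: 0.0
```

Call:
apply_moves(delta_pos=[[0.0578, 0.0355, -0.0448], [0.0866, 0.0532, -0.0671], [0.1155, 0.0709, -0.0895], [0.1155, 0.0709, -0.0895], [0.1155, 0.0709, -0.0895]], dr=[[0, 0, 0], [0, 0, 0], [0, 0, 0], [0, 0, 0], [0, 0, 0]], jaw=[0.32, 0.32, 0.32, 0.32, 0.32])

```text
time: 21.97
tool_pos: [0.6604, 0.2847, 0.0915]
tool_rot: [-2.281, 0.561, -1.45]
contact_force: [-1.4, -0.4, -0.5]
opening: 0.0293
grip_force: 0.0
```

Call:
apply_moves(delta_pos=[[0, 0, 0], [0, 0, 0], [0, 0, 0], [0, 0, 0], [0, 0, 0], [0, 0, 0]], dr=[[0, 0, 0], [0, 0, 0], [0, 0, 0], [0, 0, 0], [0, 0, 0], [0, 0, 0]], jaw=[0.04, 0.04, 0.04, 0.04, 0.04, 0.04])

```text
time: 22.47
tool_pos: [0.6612, 0.2851, 0.0935]
tool_rot: [-2.277, 0.561, -1.448]
contact_force: [-1.6, -3.8, 5.3]
opening: 0.0096
grip_force: 24.9
```

Call:
apply_moves(delta_pos=[[0.019, -0.0087, 0.0337], [0.0376, -0.0173, 0.0674], [0.0376, -0.0173, 0.0674]], dr=[[0, 0, 0], [0, 0, 0], [0, 0, 0]], jaw=[0.04, 0.04, 0.04])

```text
time: 22.72
tool_pos: [0.6778, 0.2783, 0.1224]
tool_rot: [-2.274, 0.561, -1.446]
contact_force: [0.1, 0.3, -0.0]
opening: 0.01
grip_force: 24.9
```

Call:
apply_moves(delta_pos=[[-0.0149, 0.0069, 0.2522], [-0.0149, 0.0069, 0.2522], [-0.0149, 0.0069, 0.2522], [-0.0149, 0.0069, 0.2522], [-0.0149, 0.0069, 0.2522]], dr=[[0, 0, 0], [0, 0, 0], [0, 0, 0], [0, 0, 0], [0, 0, 0]], jaw=[0.04, 0.04, 0.04, 0.04, 0.04])

```text
time: 23.13
tool_pos: [0.6696, 0.2818, 0.2214]
tool_rot: [-2.277, 0.561, -1.446]
contact_force: [-0.9, 0.2, -1.8]
opening: 0.01
grip_force: 25.0
```

Call:
apply_moves(delta_pos=[[-0.0033, -0.0072, 0], [-0.0033, -0.0072, 0], [-0.0033, -0.0072, 0], [-0.0033, -0.0072, 0], [-0.0033, -0.0072, 0]], dr=[[-0.336, -0.306, 0.903], [-0.336, -0.306, 0.903], [-0.336, -0.306, 0.903], [-0.336, -0.306, 0.903], [-0.336, -0.306, 0.903]], jaw=[0.04, 0.04, 0.04, 0.04, 0.04])

```text
time: 23.55
tool_pos: [0.6693, 0.2769, 0.2179]
tool_rot: [-2.19, 0.35, -0.953]
contact_force: [0.8, -0.2, 0.1]
opening: 0.0096
grip_force: 24.9
```

Call:
apply_moves(delta_pos=[[-0.0032, -0.0071, 0], [-0.0032, -0.0071, 0], [-0.0032, -0.0071, 0], [-0.0032, -0.0071, 0], [-0.0032, -0.0071, 0]], dr=[[-0.383, -0.226, 0.877], [-0.383, -0.226, 0.877], [-0.383, -0.226, 0.877], [-0.383, -0.226, 0.877], [-0.383, -0.226, 0.877]], jaw=[0.04, 0.04, 0.04, 0.04, 0.04])

```text
time: 23.97
tool_pos: [0.6687, 0.2759, 0.22]
tool_rot: [-2.253, 0.139, -0.529]
contact_force: [-0.4, -0.2, -0.7]
opening: 0.0098
grip_force: 24.9
```

Call:
apply_moves(delta_pos=[[-0.0033, -0.0072, 0], [-0.0033, -0.0072, 0], [-0.0033, -0.0072, 0], [-0.0033, -0.0072, 0]], dr=[[-0.453, -0.152, 0.819], [-0.453, -0.152, 0.819], [-0.453, -0.152, 0.819], [-0.453, -0.152, 0.819]], jaw=[0.04, 0.04, 0.04, 0.04])

```text
time: 24.3
tool_pos: [0.6655, 0.2742, 0.2196]
tool_rot: [-2.441, -0.004, -0.13]
contact_force: [0.6, 0.7, -0.8]
opening: 0.0098
grip_force: 24.9
```

Call:
apply_moves(delta_pos=[[-0.0032, -0.0071, 0], [-0.0032, -0.0071, 0], [-0.0032, -0.0071, 0], [-0.0032, -0.0071, 0]], dr=[[-0.535, -0.097, 0.725], [-0.535, -0.097, 0.725], [-0.535, -0.097, 0.725], [-0.535, -0.097, 0.725]], jaw=[0.04, 0.04, 0.04, 0.04])

```text
time: 24.63
tool_pos: [0.6639, 0.2728, 0.2198]
tool_rot: [-2.709, -0.039, 0.243]
contact_force: [-0.3, 0.6, -1.1]
opening: 0.0097
grip_force: 24.9
```

Call:
apply_moves(delta_pos=[[-0.0033, -0.0072, 0], [-0.0033, -0.0072, 0], [-0.0033, -0.0072, 0], [-0.0033, -0.0072, 0]], dr=[[-0.616, -0.07, 0.593], [-0.616, -0.07, 0.593], [-0.616, -0.07, 0.593], [-0.616, -0.07, 0.593]], jaw=[0.04, 0.04, 0.04, 0.04])

```text
time: 24.97
tool_pos: [0.6616, 0.2716, 0.2189]
tool_rot: [-3.005, 0.046, 0.545]
contact_force: [-0.6, 0.6, -1.3]
opening: 0.0101
grip_force: 24.9
```

Call:
apply_moves(delta_pos=[[-0.0032, -0.0072, 0], [-0.0032, -0.0072, 0], [-0.0032, -0.0072, 0], [-0.0032, -0.0072, 0]], dr=[[-0.68, -0.075, 0.429], [-0.68, -0.075, 0.429], [-0.68, -0.075, 0.429], [-0.68, -0.075, 0.429]], jaw=[0.04, 0.04, 0.04, 0.04])

```text
time: 25.3
tool_pos: [0.6592, 0.2697, 0.217]
tool_rot: [2.98, 0.218, 0.725]
contact_force: [0.3, 1.5, -1.9]
opening: 0.0099
grip_force: 24.9
```

Call:
apply_moves(delta_pos=[[-0.0033, -0.0071, 0], [-0.0033, -0.0071, 0], [-0.0033, -0.0071, 0], [-0.0033, -0.0071, 0]], dr=[[-0.708, -0.116, 0.246], [-0.708, -0.116, 0.246], [-0.708, -0.116, 0.246], [-0.708, -0.116, 0.246]], jaw=[0.04, 0.04, 0.04, 0.04])

```text
time: 25.63
tool_pos: [0.6574, 0.2656, 0.2146]
tool_rot: [2.664, 0.416, 0.75]
contact_force: [-0.3, -0.0, -2.6]
opening: 0.01
grip_force: 24.9
```

Call:
apply_moves(delta_pos=[[-0.0032, -0.0072, 0], [-0.0032, -0.0072, 0], [-0.0032, -0.0072, 0], [-0.0032, -0.0072, 0], [-0.0032, -0.0072, 0], [-0.0032, -0.0072, 0]], dr=[[-0.688, -0.188, 0.06], [-0.688, -0.188, 0.06], [-0.688, -0.188, 0.06], [-0.688, -0.188, 0.06], [-0.688, -0.188, 0.06], [-0.688, -0.188, 0.06]], jaw=[0.04, 0.04, 0.04, 0.04, 0.04, 0.04])

```text
time: 26.13
tool_pos: [0.66, 0.2573, 0.2205]
tool_rot: [2.294, 0.547, 0.599]
contact_force: [0.5, 0.3, -0.2]
opening: 0.0096
grip_force: 24.9
```

Call:
apply_moves(delta_pos=[[0.0207, -0.0096, -0.2603], [0.0207, -0.0096, -0.2603], [0.0207, -0.0096, -0.2603], [0.0207, -0.0096, -0.2603], [0.0207, -0.0096, -0.2603], [0.0207, -0.0096, -0.2603]], dr=[[0, 0, 0], [0, 0, 0], [0, 0, 0], [0, 0, 0], [0, 0, 0], [0, 0, 0]], jaw=[0.04, 0.04, 0.04, 0.04, 0.04, 0.04])

```text
time: 26.63
tool_pos: [0.6689, 0.2545, 0.1195]
tool_rot: [2.288, 0.545, 0.597]
contact_force: [0.2, -0.3, -0.3]
opening: 0.01
grip_force: 24.9
```

```bash
python3 - <<'E'
from plan import *
o=st(); b=np.radians(-43); go(tcp(.144,b,n=.0055,u=UG+.0025),tool(b,1))
E
```

```text
t 26.63 pos [0.67 0.25 0.12] rpy [2.29 0.54 0.6 ] F [ 0.2 -0.3 -0.3] T [0.62 0.08 0.02] open 0.01 grip 24.9 q [ 0.59  1.11  0.75 -0.87  1.74  1.37]
dpos [-0.0475, 0.0219, -0.0633] dr [-0.0057, 0.0084, 0.0019]
```

Call:
apply_moves(delta_pos=[[0, 0, 0], [-0.023, 0.0107, -0.027], [-0.035, 0.016, -0.0405], [-0.0462, 0.0214, -0.054], [-0.0462, 0.0214, -0.054], [-0.0462, 0.0214, -0.054], [-0.0462, 0.0214, -0.054]], dr=[[0, 0, 0], [0, 0, 0], [0, 0, 0], [0, 0, 0], [0, 0, 0], [0, 0, 0], [0, 0, 0]], jaw=[0.04, 0.04, 0.04, 0.04, 0.04, 0.04, 0.04])

```text
time: 27.22
tool_pos: [0.6497, 0.2633, 0.0957]
tool_rot: [2.288, 0.548, 0.598]
contact_force: [1.5, 0.2, 2.7]
opening: 0.0101
grip_force: 25.0
```

```bash
python3 - <<'E'
from plan import *
o=st(); b=np.radians(-43); go(tcp(.144,b,n=.0055,u=UG+.0025),tool(b,1)); print(M.T@o['contact_force'])
E
```

```text
t 27.22 pos [0.65 0.26 0.1 ] rpy [2.29 0.55 0.6 ] F [1.5 0.2 2.7] T [ 0.21 -0.11  0.18] open 0.0101 grip 25.0 q [ 0.62  1.11  0.8  -0.86  1.72  1.43]
dpos [0.0006, -0.0002, -0.0036] dr [-0.0016, 0.003, -0.0011]
[-1.24  0.81  2.7 ]
```

Light bed contact (2.7 N). Release and retreat.

Call:
apply_moves(delta_pos=[[0, 0, 0], [0, 0, 0], [0, 0, 0], [0, 0, 0], [0, 0, 0]], dr=[[0, 0, 0], [0, 0, 0], [0, 0, 0], [0, 0, 0], [0, 0, 0]], jaw=[0.32, 0.32, 0.32, 0.32, 0.32])

```text
time: 27.63
tool_pos: [0.6492, 0.263, 0.0944]
tool_rot: [2.288, 0.55, 0.598]
contact_force: [0.5, 0.1, -0.2]
opening: 0.0291
grip_force: 0.0
```

Call:
apply_moves(delta_pos=[[-0.0114, 0.0663, 0.0455], [-0.0228, 0.1326, 0.091], [-0.0228, 0.1326, 0.091], [-0.0228, 0.1326, 0.091], [-0.0228, 0.1326, 0.091]], dr=[[0, 0, 0], [0, 0, 0], [0, 0, 0], [0, 0, 0], [0, 0, 0]], jaw=[0.32, 0.32, 0.32, 0.32, 0.32])

```text
time: 28.05
tool_pos: [0.64, 0.3157, 0.1303]
tool_rot: [2.288, 0.551, 0.598]
contact_force: [-0.3, -0.3, -0.7]
opening: 0.0292
grip_force: 0.0
```

```bash
python3 chk.py; python3 - <<'E'
from plan import *
o=telemetry.observe(); p=o['tool_pos'];Rc=R.from_euler('xyz',o['tool_rot'])
# pedal press pose: tool down, jaws shut, closing line along pedal y? use yaw -.317
for yaw in (-.317,-.317+np.pi/2,0.4):
  Rt=R.from_euler('xyz',[np.pi,0,yaw]); up=base(BS,[[-.005+0*.1,0,.25]])[0]; print(up,wik(up,Rt))
E
```

```text
t 28.05 pos [0.64 0.32 0.13] rpy [2.29 0.55 0.6 ] F [-0.3 -0.3 -0.7] T [ 0.48 -0.   -0.05] open 0.0292 grip 0.0 q [ 0.68  1.15  0.62 -0.86  1.86  1.35]
score dv du th green gold white
-0.144 (np.float64(0.07), -8, -2, -8, np.float64(0.0), np.float64(0.0), np.float64(0.608))
-0.072 (np.float64(0.74), -5, -2, 0, np.float64(0.74), np.float64(0.0), np.float64(0.0))
0 (np.float64(0.72), -2, -1, 2, np.float64(0.77), np.float64(0.0), np.float64(0.0))
0.072 (np.float64(0.59), -4, -1, 4, np.float64(0.7), np.float64(0.0), np.float64(0.0))
0.144 (np.float64(0.59), -6, -1, -2, np.float64(0.71), np.float64(0.0), np.float64(0.0))
pin diff 3.08
[ 0.57 -0.27  0.25] [-0.56  0.53  1.16 -0.    1.45  1.33]
[ 0.57 -0.27  0.25] [-0.56  0.53  1.16 -0.    1.45 -0.24]
[ 0.57 -0.27  0.25] [-0.56  0.53  1.16 -0.    1.45  0.61]
```

```bash
cat > fine.py <<'E'
from plan import *
import glob
def fine(im,v,r0=(0,0,0),n='scene'):
    g=cv2.cvtColor(im.astype(np.uint8),cv2.COLOR_RGB2HSV)[...,2].astype(np.float32); g=np.minimum(g,110)
    def samp(q,hx,hy):
        dv,du,th=q; c_,s_=np.cos(th),np.sin(th); t=np.linspace(-.93,.93,40)
        E=np.r_[np.c_[t*hx,np.full(40,-hy)],np.c_[t*hx,np.full(40,hy)],np.c_[np.full(40,-hx),t*hy],np.c_[np.full(40,hx),t*hy]]
        L_=E@np.array([[c_,s_],[-s_,c_]])
        P=rack(RK,np.c_[L_[:,0]/1000-.045-du/1000,L_[:,1]/1000+v+dv/1000,np.full(160,.01)])
        uv=proj(n,P).astype(np.float32); return cv2.remap(g,uv[:,0].copy(),uv[:,1].copy(),cv2.INTER_LINEAR).ravel()
    # frame stripe dark (2.5 mm inside), inner board/outside brighter
    def cost(q): return samp(q,42.5,24.5).mean()+samp(q,44,26).mean()-.7*samp(q,47.5,29.5).mean()-.4*samp(q,37,19).mean()
    best=None
    from scipy.optimize import minimize
    for th in (-.1,-.05,0,.05,.1):
        for dv in (-4,0):
            m=minimize(cost,[dv,-1,th],method='Nelder-Mead',options=dict(initial_simplex=[[dv,-1,th],[dv+3,-1,th],[dv,2,th],[dv,-1,th+.06]],xatol=.01,fatol=.05))
            if best is None or m.fun<best.fun: best=m
    return round(best.fun,1),best.x[:2].round(1),np.degrees(best.x[2]).round(1)
if __name__=='__main__':
    for f in sys.argv[1:]:
        im=cv2.imread(f)[:,:,::-1]; print(f,[(v,)+fine(im,v) for v in (-.144,-.072,0,.072,.144)])
E
ls -t pics | head -4; python3 fine.py pics/scene0.png $(ls -t pics/scene_t*|head -1)
```

```text
top_t280.png
scene_t280.png
top_t210.png
scene_t210.png
pics/scene0.png [(-0.144, np.float64(-29.7), array([ 1.5, -1.9]), np.float64(-0.7)), (-0.072, np.float64(-28.8), array([-3.5, -2. ]), np.float64(0.6)), (0, np.float64(84.7), array([ 2.2, -7.8]), np.float64(16.3)), (0.072, np.float64(-38.2), array([-2.3, -1.8]), np.float64(-0.1)), (0.144, np.float64(-38.9), array([ 2.9, -1.9]), np.float64(-0.2))]
pics/scene_t280.png [(-0.144, np.float64(86.7), array([ 3.3, -8. ]), np.float64(15.8)), (-0.072, np.float64(-29.5), array([-3.5, -2. ]), np.float64(0.4)), (0, np.float64(-34.7), array([-2.8, -1.9]), np.float64(1.4)), (0.072, np.float64(-37.3), array([-1.2, -1.7]), np.float64(0.5)), (0.144, np.float64(-42.4), array([-2.2, -2. ]), np.float64(-0.1))]
```

```bash
python3 - <<'E'
from plan import *
a=BS[2];Mb=np.array([[np.cos(a),-np.sin(a)],[np.sin(a),np.cos(a)]])
U=lambda x,y:(400+x/5-.4,170+y/5-.4)
print('pedal pts base xy mm: end corners, ribs, hinge', ((plane('top',[U(213,88),U(182,212),U(215,150),U(295,180),U(465,240)],.066)[:,:2]-BS[:2])@Mb*1000).round(0).tolist())
o=telemetry.observe(); pl=Plan(o['tool_pos'],R.from_euler('xyz',o['tool_rot']))
pl.to(o['tool_pos']+[-.03,-.02,.14],pl.R,0.0,lab='rise')
Rt=R.from_euler('xyz',[np.pi,0,-.317])
pl.swing(base(BS,[[-.045,0,.25]])[0],Rt,0.0); show(pl); print(pl.m)
E
```

```text
pedal pts base xy mm: end corners, ribs, hinge [[-57.0, 29.0], [-56.0, -28.0], [-49.0, 2.0], [-13.0, -1.0], [62.0, -6.0]]
rise n 6 [-0.075, -0.05, 0.35] [0.0, 0.0, 0.0] 0.0
swing n 5 [-0.0211, -0.4384, -0.0166] [0.637, 0.025, -0.66] 0.0
swing n 5 [-0.0211, -0.4383, -0.0166] [0.612, -0.252, -0.775] 0.0
swing n 7 [-0.0211, -0.4384, -0.0166] [0.476, -0.47, -0.893] 0.0
0.10586614183717491
```

Call:
apply_moves(delta_pos=[[-0.075, -0.05, 0.35], [-0.075, -0.05, 0.35], [-0.075, -0.05, 0.35], [-0.075, -0.05, 0.35], [-0.075, -0.05, 0.35], [-0.075, -0.05, 0.35]], dr=[[0, 0, 0], [0, 0, 0], [0, 0, 0], [0, 0, 0], [0, 0, 0], [0, 0, 0]], jaw=[0, 0, 0, 0, 0, 0])

```text
time: 28.65
tool_pos: [0.6104, 0.2953, 0.272]
tool_rot: [2.288, 0.548, 0.598]
contact_force: [-0.2, 0.6, 0.1]
opening: 0.0003
grip_force: 0.0
```

Call:
apply_moves(delta_pos=[[-0.0211, -0.4384, -0.0166], [-0.0211, -0.4384, -0.0166], [-0.0211, -0.4384, -0.0166], [-0.0211, -0.4384, -0.0166], [-0.0211, -0.4384, -0.0166], [-0.0211, -0.4384, -0.0166]], dr=[[0.637, 0.025, -0.66], [0.637, 0.025, -0.66], [0.637, 0.025, -0.66], [0.637, 0.025, -0.66], [0.637, 0.025, -0.66], [0.637, 0.025, -0.66]], jaw=[0, 0, 0, 0, 0, 0])

```text
time: 29.15
tool_pos: [0.6017, 0.1156, 0.2631]
tool_rot: [2.607, 0.409, 0.406]
contact_force: [-0.8, 0.2, -0.1]
opening: 0.0004
grip_force: 0.0
```

Call:
apply_moves(delta_pos=[[-0.0211, -0.4384, -0.0166], [-0.0211, -0.4384, -0.0166], [-0.0211, -0.4384, -0.0166], [-0.0211, -0.4384, -0.0166], [-0.0211, -0.4384, -0.0166], [-0.0211, -0.4384, -0.0166]], dr=[[0.612, -0.252, -0.775], [0.612, -0.252, -0.775], [0.612, -0.252, -0.775], [0.612, -0.252, -0.775], [0.612, -0.252, -0.775], [0.612, -0.252, -0.775]], jaw=[0, 0, 0, 0, 0, 0])

```text
time: 29.65
tool_pos: [0.5927, -0.0588, 0.2561]
tool_rot: [2.881, 0.208, 0.099]
contact_force: [0.2, 0.6, 0.5]
opening: 0.0005
grip_force: 0.0
```

Call:
apply_moves(delta_pos=[[-0.0211, -0.4384, -0.0166], [-0.0211, -0.4384, -0.0166], [-0.0211, -0.4384, -0.0166], [-0.0211, -0.4384, -0.0166], [-0.0211, -0.4384, -0.0166], [-0.0211, -0.4384, -0.0166], [-0.0211, -0.4384, -0.0166], [-0.0211, -0.4384, -0.0166]], dr=[[0.476, -0.47, -0.893], [0.476, -0.47, -0.893], [0.476, -0.47, -0.893], [0.476, -0.47, -0.893], [0.476, -0.47, -0.893], [0.476, -0.47, -0.893], [0.476, -0.47, -0.893], [0.476, -0.47, -0.893]], jaw=[0, 0, 0, 0, 0, 0, 0, 0])

```text
time: 30.32
tool_pos: [0.5856, -0.2273, 0.2498]
tool_rot: [-3.142, 0.0, -0.314]
contact_force: [0.1, 1.3, 0.0]
opening: 0.0003
grip_force: 0.0
```

```bash
python3 - <<'E'
from plan import *
from chk import bays,pin
o=st(); go(base(BS,[[-.038,0,.078]])[0],R.from_euler('xyz',[np.pi,0,-.317]))
im=eyes.read_camera('scene').astype(int); cv2.imwrite('pics/sceneP.png',im[:,:,::-1].astype(np.uint8)); print('pin',pin(im)); 
E
```

```text
t 30.32 pos [ 0.59 -0.23  0.25] rpy [-3.14  0.   -0.31] F [0.1 1.3 0. ] T [ 0.05  0.02 -0.  ] open 0.0003 grip 0.0 q [-0.49  0.52  1.17  0.    1.45  1.39]
dpos [-0.0073, -0.0264, -0.4296] dr [-0.0004, -0.0007, -0.006]
pin 5.25
```

Call:
apply_moves(delta_pos=[[-0.0073, -0.0264, -0.1], [-0.0073, -0.0264, -0.2], [-0.0073, -0.0264, -0.3], [-0.0073, -0.0264, -0.38], [-0.0073, -0.0264, -0.43], [-0.0073, -0.0264, -0.43], [-0.0073, -0.0264, -0.43]], dr=[[0, 0, 0], [0, 0, 0], [0, 0, 0], [0, 0, 0], [0, 0, 0], [0, 0, 0], [0, 0, 0]], jaw=[0, 0, 0, 0, 0, 0, 0])

```text
time: 30.95
tool_pos: [0.5824, -0.2383, 0.0784]
tool_rot: [-3.141, -0.0, -0.315]
contact_force: [-0.2, -0.4, -0.4]
opening: 0.0008
grip_force: 0.0
```

Call:
apply_moves(delta_pos=[[0, 0, -0.01], [0, 0, -0.02], [0, 0, -0.03], [0, 0, -0.04], [0, 0, -0.05], [0, 0, -0.06], [0, 0, -0.07], [0, 0, -0.075]], dr=[[0, 0, 0], [0, 0, 0], [0, 0, 0], [0, 0, 0], [0, 0, 0], [0, 0, 0], [0, 0, 0], [0, 0, 0]], jaw=[0, 0, 0, 0, 0, 0, 0, 0])

```text
time: 31.62
tool_pos: [0.583, -0.24, 0.0499]
tool_rot: [-3.141, -0.005, -0.319]
contact_force: [1.9, 5.2, 8.7]
opening: 0.0005
grip_force: 3.8
```

```bash
python3 - <<'E'
from plan import *
o=st()
a=cv2.imread('pics/scene1.png').astype(int)
for f in ('pics/scene_t280.png','pics/sceneP.png'):
    b=cv2.imread(f).astype(int); d=abs(a-b).sum(2)[330:392,172:245]; ys,xs=np.nonzero(d>80); print(f,len(xs),(xs.min()+172,xs.max()+172,ys.min()+330,ys.max()+330) if len(xs) else '')
E
```

```text
t 31.62 pos [ 0.58 -0.24  0.05] rpy [-3.14 -0.   -0.32] F [1.9 5.2 8.7] T [ 1.02 -0.32  0.05] open 0.0005 grip 3.8 q [-0.51  0.7   1.43  0.    1.01  1.38]
pics/scene_t280.png 0 
pics/sceneP.png 0
```

Call:
apply_moves(delta_pos=[[0, 0, -0.005], [0, 0, -0.01], [0, 0, -0.013], [0, 0, -0.013]], dr=[[0, 0, 0], [0, 0, 0], [0, 0, 0], [0, 0, 0]], jaw=[0, 0, 0, 0])

```text
time: 31.95
tool_pos: [0.5832, -0.2396, 0.0451]
tool_rot: [-3.14, -0.005, -0.319]
contact_force: [2.2, 6.5, 9.0]
opening: 0.0004
grip_force: 4.4
```

Call:
apply_moves(delta_pos=[[0, 0, -0.003], [0, 0, -0.005], [0, 0, -0.005]], dr=[[0, 0, 0], [0, 0, 0], [0, 0, 0]], jaw=[0, 0, 0])

```text
time: 32.2
tool_pos: [0.5833, -0.2396, 0.0442]
tool_rot: [-3.14, -0.005, -0.319]
contact_force: [-0.1, 7.6, 14.4]
opening: 0.0006
grip_force: 7.0
```

Call:
apply_moves(delta_pos=[[0, 0, -0.003], [0, 0, -0.006], [0, 0, -0.006]], dr=[[0, 0, 0], [0, 0, 0], [0, 0, 0]], jaw=[0, 0, 0])

```text
time: 32.45
tool_pos: [0.5834, -0.2396, 0.0437]
tool_rot: [-3.14, -0.006, -0.318]
contact_force: [-4.8, 10.3, 25.4]
opening: 0.0006
grip_force: 12.9
```

At the stop; force rises with no further travel. I hold about a second, then release.

Call:
apply_moves(delta_pos=[[0, 0, 0], [0, 0, 0], [0, 0, 0], [0, 0, 0], [0, 0, 0], [0, 0, 0], [0, 0, 0], [0, 0, 0]], dr=[[0, 0, 0], [0, 0, 0], [0, 0, 0], [0, 0, 0], [0, 0, 0], [0, 0, 0], [0, 0, 0], [0, 0, 0]], jaw=[0, 0, 0, 0, 0, 0, 0, 0])

```text
time: 33.12
tool_pos: [0.5833, -0.2396, 0.0437]
tool_rot: [-3.14, -0.006, -0.318]
contact_force: [-4.7, 9.3, 26.1]
opening: 0.0005
grip_force: 13.0
```

Call:
apply_moves(delta_pos=[[0, 0, 0], [0, 0, 0], [0, 0, 0], [0, 0, 0]], dr=[[0, 0, 0], [0, 0, 0], [0, 0, 0], [0, 0, 0]], jaw=[0, 0, 0, 0])

```text
time: 33.45
tool_pos: [0.5834, -0.2396, 0.0437]
tool_rot: [-3.14, -0.006, -0.318]
contact_force: [-4.6, 8.5, 26.4]
opening: 0.0005
grip_force: 13.0
```

Call:
apply_moves(delta_pos=[[0, 0, 0.02], [0, 0, 0.04], [0, 0, 0.06], [0, 0, 0.1], [0, 0, 0.2], [0, 0, 0.3], [0, 0, 0.5], [0, 0, 0.52]], dr=[[0, 0, 0], [0, 0, 0], [0, 0, 0], [0, 0, 0], [0, 0, 0], [0, 0, 0], [0, 0, 0], [0, 0, 0]], jaw=[0, 0, 0, 0, 0.32, 0.32, 0.32, 0.32])

```text
time: 34.12
tool_pos: [0.5812, -0.2405, 0.2442]
tool_rot: [-3.142, -0.001, -0.319]
contact_force: [1.0, -1.0, 0.0]
opening: 0.0223
grip_force: 0.0
```

Call:
apply_moves(delta_pos=[[0, 0, 0], [0, 0, 0]], dr=[[0, 0, 0], [0, 0, 0]], jaw=[0.32, 0.32])

```text
time: 34.28
tool_pos: [0.5828, -0.2412, 0.2457]
tool_rot: [3.14, -0.008, -0.319]
contact_force: [-0.2, 0.3, -1.2]
opening: 0.0287
grip_force: 0.0
```

```bash
python3 - <<'E'
from plan import *
o=st(); im=eyes.read_camera('scene')[:,:,::-1].astype(int); cv2.imwrite('pics/sceneQ.png',im.astype(np.uint8)); a=cv2.imread('pics/scene1.png').astype(int)
for nm,(x0,x1,y0,y1) in dict(notch=(172,245,330,392),pedal=(215,345,345,475),rackarea=(300,490,180,330)).items():
    d=abs(a-im).sum(2)[y0:y1,x0:x1]; ys,xs=np.nonzero(d>90); print(nm,len(xs),(xs.min()+x0,xs.max()+x0,ys.min()+y0,ys.max()+y0) if len(xs) else '')
p=o['tool_pos'];Rc=R.from_euler('xyz',o['tool_rot'])
for c in ((-.003,-35,-.144,35),(-.003,35,-.144,-35),(-.003,-35,-.144,32),(-.003,-32,-.144,32)):
    r=best(p,Rc,*c); print(c,round(r[1],3),r[2],r[3],r[4],r[5])
E
python3 doplan.py -.003 -35 -.144 35; python3 fine.py pics/sceneQ.png
```

```text
t 34.28 pos [ 0.58 -0.24  0.25] rpy [ 3.14 -0.01 -0.32] F [-0.2  0.3 -1.2] T [ 0.05  0.09 -0.05] open 0.0287 grip 0.0 q [-0.51  0.53  1.18  0.    1.43  1.38]
notch 0 
pedal 0 
rackarea 6149 (np.int64(300), np.int64(468), np.int64(180), np.int64(298))
(-0.003, -35, -0.144, 35) 0.07 18 1 0.22 0.0
(-0.003, 35, -0.144, -35) -0.099 18 -1 0.28 0.0
(-0.003, -35, -0.144, 32) 0.07 18 1 0.22 0.0
(-0.003, -32, -0.144, 32) 0.059 19 1 0.22 0.0
t 34.33 q [-0.51  0.53  1.18  0.    1.43  1.38] margin 0.07 calls 18 sg 1 z 0.22
pre n 4 [-0.005, 0.3497, -0.0929] [-0.465, 0.428, 0.704] 0.32
pre n 5 [-0.005, 0.3497, -0.093] [-0.572, 0.2, 0.809] 0.32
pre n 7 [-0.005, 0.3496, -0.0929] [-0.562, -0.027, 0.918] 0.32
in n 5 [0.0385, -0.1205, -0.102] [0.0, -0.0, 0.0] 0.32
close n 7 [0.0, 0.0, -0.0] [0.0, -0.0, 0.0] 0.04
off n 1 [0.0376, -0.0173, 0.0673] [0.0, -0.0, 0.0] 0.04
up n 3 [-0.0149, 0.0068, 0.2559] [0.0, -0.0, 0.0] 0.04
swing n 4 [-0.0179, -0.0386, 0.0] [0.644, 0.138, -0.493] 0.04
swing n 4 [-0.0178, -0.0387, 0.0] [0.621, 0.026, -0.595] 0.04
swing n 4 [-0.0179, -0.0386, 0.0] [0.57, -0.054, -0.693] 0.04
[... 209 characters left out ...]
 -0.0387, 0.0] [0.376, -0.067, -0.936] 0.04
above n 6 [0.0207, -0.0095, -0.2635] [-0.0, 0.0, -0.0] 0.04
down n 5 [-0.0444, 0.0205, -0.0525] [-0.0, 0.0, -0.0] 0.04
open n 4 [-0.0, 0.0, -0.0] [-0.0, 0.0, -0.0] 0.32
out n 4 [-0.1168, -0.0487, 0.102] [-0.0, 0.0, -0.0] 0.32
grasp TCP [0.59 0.13 0.09] [2.34 0.46 0.71] end [0.49 0.   0.13] [-2.34  0.46 -1.58]
pics/sceneQ.png [(-0.144, np.float64(87.4), array([ 4.6, -7.3]), np.float64(13.7)), (-0.072, np.float64(-24.6), array([-3.5, -2. ]), np.float64(0.6)), (0, np.float64(-30.2), array([-2.9, -1.9]), np.float64(1.0)), (0.072, np.float64(-33.0), array([-1.4, -1.6]), np.float64(0.6)), (0.144, np.float64(-38.8), array([-2.3, -2. ]), np.float64(-0.0))]
```

Call:
apply_moves(delta_pos=[[-0.005, 0.3497, 0], [-0.005, 0.3497, 0], [-0.005, 0.3497, 0], [-0.005, 0.3497, 0], [-0.005, 0.3497, 0]], dr=[[-0.465, 0.428, 0.704], [-0.465, 0.428, 0.704], [-0.465, 0.428, 0.704], [-0.465, 0.428, 0.704], [-0.465, 0.428, 0.704]], jaw=[0.32, 0.32, 0.32, 0.32, 0.32])

```text
time: 34.75
tool_pos: [0.5794, -0.0947, 0.2394]
tool_rot: [2.881, 0.182, 0.025]
contact_force: [-1.0, -0.5, -0.4]
opening: 0.0293
grip_force: 0.0
```

Call:
apply_moves(delta_pos=[[-0.005, 0.3497, 0], [-0.005, 0.3497, 0], [-0.005, 0.3497, 0], [-0.005, 0.3497, 0], [-0.005, 0.3497, 0]], dr=[[-0.572, 0.2, 0.809], [-0.572, 0.2, 0.809], [-0.572, 0.2, 0.809], [-0.572, 0.2, 0.809], [-0.572, 0.2, 0.809]], jaw=[0.32, 0.32, 0.32, 0.32, 0.32])

```text
time: 35.17
tool_pos: [0.5762, 0.0442, 0.2388]
tool_rot: [2.611, 0.334, 0.366]
contact_force: [-0.2, 0.0, -1.0]
opening: 0.0292
grip_force: 0.0
```

Call:
apply_moves(delta_pos=[[-0.005, 0.3497, -0.1], [-0.005, 0.3497, -0.1], [-0.005, 0.3497, -0.1], [-0.005, 0.3497, -0.2788], [-0.005, 0.3497, -0.2788], [-0.005, 0.3497, -0.2788], [-0.005, 0.3497, -0.2788], [-0.005, 0.3497, -0.2788]], dr=[[-0.562, -0.027, 0.918], [-0.562, -0.027, 0.918], [-0.562, -0.027, 0.918], [-0.562, -0.027, 0.918], [-0.562, -0.027, 0.918], [-0.562, -0.027, 0.918], [-0.562, -0.027, 0.918], [-0.562, -0.027, 0.918]], jaw=[0.32, 0.32, 0.32, 0.32, 0.32, 0.32, 0.32, 0.32])

```text
time: 35.83
tool_pos: [0.5773, 0.1776, 0.1331]
tool_rot: [2.344, 0.454, 0.711]
contact_force: [-0.1, 0.2, 1.2]
opening: 0.0293
grip_force: 0.0
```

```bash
python3 - <<'E'
from plan import *
o=st(); b=np.radians(-35); go(tcp(-.003,b),tool(b,1))
E
```

```text
t 35.83 pos [0.58 0.18 0.13] rpy [2.34 0.45 0.71] F [-0.1  0.2  1.2] T [0.44 0.15 0.04] open 0.0293 grip 0.0 q [ 0.57  0.78  1.38 -0.87  1.39  1.59]
dpos [0.0348, -0.1171, -0.1059] dr [-0.0008, 0.0026, 0.0079]
```

Call:
apply_moves(delta_pos=[[0.018, -0.059, -0.0525], [0.027, -0.0885, -0.0788], [0.036, -0.118, -0.105], [0.036, -0.118, -0.105], [0.036, -0.118, -0.105]], dr=[[0, 0, 0], [0, 0, 0], [0, 0, 0], [0, 0, 0], [0, 0, 0]], jaw=[0.32, 0.32, 0.32, 0.32, 0.32])

```text
time: 36.25
tool_pos: [0.5918, 0.1302, 0.092]
tool_rot: [2.343, 0.452, 0.71]
contact_force: [0.6, -0.0, 0.4]
opening: 0.0296
grip_force: 0.0
```

Call:
apply_moves(delta_pos=[[0, 0, 0], [0, 0, 0], [0, 0, 0], [0, 0, 0], [0, 0, 0], [0, 0, 0]], dr=[[0, 0, 0], [0, 0, 0], [0, 0, 0], [0, 0, 0], [0, 0, 0], [0, 0, 0]], jaw=[0.04, 0.04, 0.04, 0.04, 0.04, 0.04])

```text
time: 36.75
tool_pos: [0.5913, 0.1323, 0.091]
tool_rot: [2.342, 0.454, 0.714]
contact_force: [0.0, 0.2, 6.4]
opening: 0.0104
grip_force: 24.8
```

Call:
apply_moves(delta_pos=[[0.019, -0.0087, 0.0337], [0.0376, -0.0173, 0.0673], [0.0376, -0.0173, 0.0673]], dr=[[0, 0, 0], [0, 0, 0], [0, 0, 0]], jaw=[0.04, 0.04, 0.04])

```text
time: 37.0
tool_pos: [0.607, 0.1252, 0.1185]
tool_rot: [2.343, 0.451, 0.714]
contact_force: [0.9, -0.3, -1.4]
opening: 0.0096
grip_force: 25.0
```

Call:
apply_moves(delta_pos=[[-0.0149, 0.0068, 0.2559], [-0.0149, 0.0068, 0.2559], [-0.0149, 0.0068, 0.2559], [-0.0149, 0.0068, 0.2559], [-0.0149, 0.0068, 0.2559]], dr=[[0, 0, 0], [0, 0, 0], [0, 0, 0], [0, 0, 0], [0, 0, 0]], jaw=[0.04, 0.04, 0.04, 0.04, 0.04])

```text
time: 37.42
tool_pos: [0.5991, 0.1283, 0.2186]
tool_rot: [2.345, 0.454, 0.715]
contact_force: [-0.4, -0.4, -1.1]
opening: 0.0095
grip_force: 25.0
```

Call:
apply_moves(delta_pos=[[-0.0179, -0.0386, 0], [-0.0179, -0.0386, 0], [-0.0179, -0.0386, 0], [-0.0179, -0.0386, 0]], dr=[[0.644, 0.138, -0.493], [0.644, 0.138, -0.493], [0.644, 0.138, -0.493], [0.644, 0.138, -0.493]], jaw=[0.04, 0.04, 0.04, 0.04])

```text
time: 37.75
tool_pos: [0.5929, 0.1112, 0.2177]
tool_rot: [2.67, 0.312, 0.583]
contact_force: [0.8, -0.6, -0.7]
opening: 0.0098
grip_force: 25.0
```

Call:
apply_moves(delta_pos=[[-0.0179, -0.0386, 0], [-0.0179, -0.0386, 0], [-0.0179, -0.0386, 0], [-0.0179, -0.0386, 0]], dr=[[0.621, 0.026, -0.595], [0.621, 0.026, -0.595], [0.621, 0.026, -0.595], [0.621, 0.026, -0.595]], jaw=[0.04, 0.04, 0.04, 0.04])

```text
time: 38.08
tool_pos: [0.585, 0.0955, 0.2167]
tool_rot: [2.96, 0.185, 0.353]
contact_force: [0.0, -0.6, -1.9]
opening: 0.0098
grip_force: 25.0
```

Call:
apply_moves(delta_pos=[[-0.0179, -0.0386, 0], [-0.0179, -0.0386, 0], [-0.0179, -0.0386, 0], [-0.0179, -0.0386, 0]], dr=[[0.57, -0.054, -0.693], [0.57, -0.054, -0.693], [0.57, -0.054, -0.693], [0.57, -0.054, -0.693]], jaw=[0.04, 0.04, 0.04, 0.04])

```text
time: 38.42
tool_pos: [0.5772, 0.0804, 0.2161]
tool_rot: [-3.049, 0.104, 0.042]
contact_force: [0.4, -0.2, -0.6]
opening: 0.0098
grip_force: 25.0
```

Call:
apply_moves(delta_pos=[[-0.0179, -0.0386, 0], [-0.0179, -0.0386, 0], [-0.0179, -0.0386, 0], [-0.0179, -0.0386, 0]], dr=[[0.505, -0.097, -0.779], [0.505, -0.097, -0.779], [0.505, -0.097, -0.779], [0.505, -0.097, -0.779]], jaw=[0.04, 0.04, 0.04, 0.04])

```text
time: 38.75
tool_pos: [0.5697, 0.0654, 0.216]
tool_rot: [-2.795, 0.091, -0.326]
contact_force: [-0.5, 1.3, -0.6]
opening: 0.0098
grip_force: 25.0
```

Call:
apply_moves(delta_pos=[[-0.0179, -0.0386, 0], [-0.0179, -0.0386, 0], [-0.0179, -0.0386, 0], [-0.0179, -0.0386, 0]], dr=[[0.444, -0.106, -0.851], [0.444, -0.106, -0.851], [0.444, -0.106, -0.851], [0.444, -0.106, -0.851]], jaw=[0.04, 0.04, 0.04, 0.04])

```text
time: 39.08
tool_pos: [0.5624, 0.0501, 0.216]
tool_rot: [-2.578, 0.156, -0.728]
contact_force: [0.7, 0.8, -0.6]
opening: 0.0096
grip_force: 25.0
```

Call:
apply_moves(delta_pos=[[-0.0179, -0.0386, 0], [-0.0179, -0.0386, 0], [-0.0179, -0.0386, 0], [-0.0179, -0.0386, 0], [-0.0179, -0.0386, 0]], dr=[[0.398, -0.092, -0.902], [0.398, -0.092, -0.902], [0.398, -0.092, -0.902], [0.398, -0.092, -0.902], [0.398, -0.092, -0.902]], jaw=[0.04, 0.04, 0.04, 0.04, 0.04])

```text
time: 39.5
tool_pos: [0.5531, 0.0363, 0.215]
tool_rot: [-2.426, 0.289, -1.145]
contact_force: [-0.3, 1.2, -1.4]
opening: 0.0102
grip_force: 25.0
```

Call:
apply_moves(delta_pos=[[-0.0179, -0.0387, 0], [-0.0179, -0.0387, 0], [-0.0179, -0.0387, 0], [-0.0179, -0.0387, 0], [-0.0179, -0.0387, 0], [-0.0179, -0.0387, 0], [-0.0179, -0.0387, 0]], dr=[[0.376, -0.067, -0.936], [0.376, -0.067, -0.936], [0.376, -0.067, -0.936], [0.376, -0.067, -0.936], [0.376, -0.067, -0.936], [0.376, -0.067, -0.936], [0.376, -0.067, -0.936]], jaw=[0.04, 0.04, 0.04, 0.04, 0.04, 0.04, 0.04])

```text
time: 40.08
tool_pos: [0.55, 0.0198, 0.2186]
tool_rot: [-2.344, 0.453, -1.575]
contact_force: [0.5, 0.3, -0.3]
opening: 0.0096
grip_force: 25.0
```

Call:
apply_moves(delta_pos=[[0.0207, -0.0095, -0.2635], [0.0207, -0.0095, -0.2635], [0.0207, -0.0095, -0.2635], [0.0207, -0.0095, -0.2635], [0.0207, -0.0095, -0.2635], [0.0207, -0.0095, -0.2635], [0.0207, -0.0095, -0.2635], [0.0207, -0.0095, -0.2635]], dr=[[0, 0, 0], [0, 0, 0], [0, 0, 0], [0, 0, 0], [0, 0, 0], [0, 0, 0], [0, 0, 0], [0, 0, 0]], jaw=[0.04, 0.04, 0.04, 0.04, 0.04, 0.04, 0.04, 0.04])

```text
time: 40.75
tool_pos: [0.5585, 0.0155, 0.1148]
tool_rot: [-2.34, 0.454, -1.578]
contact_force: [0.1, 0.1, -0.5]
opening: 0.0097
grip_force: 25.0
```

```bash
python3 - <<'E'
from plan import *
o=st(); b=np.radians(35); go(tcp(-.144,b,n=.0055,u=UG+.0025),tool(b,-1))
E
```

```text
t 40.75 pos [0.56 0.02 0.11] rpy [-2.34  0.45 -1.58] F [ 0.1  0.1 -0.5] T [-0.09  0.52  0.05] open 0.0097 grip 25.0 q [-0.47  0.45  2.28  1.91  0.68  1.11]
dpos [-0.0462, 0.0188, -0.0547] dr [0.0019, 0.0076, -0.0032]
```

Call:
apply_moves(delta_pos=[[-0.023, 0.0095, -0.027], [-0.035, 0.014, -0.041], [-0.046, 0.0188, -0.054], [-0.046, 0.0188, -0.054], [-0.046, 0.0188, -0.054], [-0.046, 0.0188, -0.054]], dr=[[0, 0, 0], [0, 0, 0], [0, 0, 0], [0, 0, 0], [0, 0, 0], [0, 0, 0]], jaw=[0.04, 0.04, 0.04, 0.04, 0.04, 0.04])

```text
time: 41.25
tool_pos: [0.5405, 0.0229, 0.0935]
tool_rot: [-2.339, 0.454, -1.578]
contact_force: [0.8, -0.6, 4.2]
opening: 0.0097
grip_force: 25.0
```

Call:
apply_moves(delta_pos=[[0, 0, 0], [0, 0, 0], [0, 0, 0], [0, 0, 0], [0, 0, 0]], dr=[[0, 0, 0], [0, 0, 0], [0, 0, 0], [0, 0, 0], [0, 0, 0]], jaw=[0.32, 0.32, 0.32, 0.32, 0.32])

```text
time: 41.67
tool_pos: [0.539, 0.0234, 0.0914]
tool_rot: [-2.344, 0.455, -1.58]
contact_force: [0.5, -0.4, -0.0]
opening: 0.0294
grip_force: 0.0
```

Call:
apply_moves(delta_pos=[[-0.0584, -0.0244, 0.051], [-0.1168, -0.0487, 0.102], [-0.1168, -0.0487, 0.102], [-0.1168, -0.0487, 0.102], [-0.1168, -0.0487, 0.102]], dr=[[0, 0, 0], [0, 0, 0], [0, 0, 0], [0, 0, 0], [0, 0, 0]], jaw=[0.32, 0.32, 0.32, 0.32, 0.32])

```text
time: 42.08
tool_pos: [0.4931, 0.0033, 0.1325]
tool_rot: [-2.343, 0.455, -1.581]
contact_force: [0.3, 0.7, -0.3]
opening: 0.0297
grip_force: 0.0
```

```bash
python3 chk.py; f=$(ls -t pics/scene_t*|head -1); python3 fine.py $f; python3 - $f <<'E'
from plan import *
o=telemetry.observe(); a=cv2.imread('pics/scene1.png').astype(int); b=cv2.imread(sys.argv[1]).astype(int)
print('notch',(abs(a-b).sum(2)[330:392,172:245]>90).sum())
p=o['tool_pos'];Rc=R.from_euler('xyz',o['tool_rot'])
for c in ((-.0745,38,-.072,-38),(-.0745,40,-.072,-40),(-.0745,40,-.072,-45),(-.0745,40,0,-38),(-.0745,38,0,-38)):
    r=best(p,Rc,*c,sgs=(-1,)); print(c,round(r[1],3),r[2],r[3],r[4],r[5])
E
```

```text
t 42.08 pos [0.49 0.   0.13] rpy [-2.34  0.45 -1.58] F [ 0.3  0.7 -0.3] T [-0.02  0.41  0.01] open 0.0297 grip 0.0 q [-0.61  0.34  2.41  1.79  0.74  1.09]
score dv du th green gold white
-0.144 (np.float64(0.87), -1, -2, 0, np.float64(0.42), np.float64(0.079), np.float64(0.111))
-0.072 (np.float64(0.73), -5, -2, 0, np.float64(0.74), np.float64(0.0), np.float64(0.0))
0 (np.float64(0.07), -8, 0, -8, np.float64(0.0), np.float64(0.0), np.float64(0.582))
0.072 (np.float64(0.59), -4, -1, 4, np.float64(0.71), np.float64(0.0), np.float64(0.0))
0.144 (np.float64(0.58), -6, -1, -2, np.float64(0.7), np.float64(0.0), np.float64(0.0))
pin diff 2.01
pics/scene_t420.png [(-0.144, np.float64(-31.4), array([-1.1, -1.8]), np.float64(-0.3)), (-0.072, np.float64(-27.9), array([-3.6, -2. ]), np.float64(0.7)), (0, np.float64(84.6), array([ 2.2, -8.5]), np.float64(17.6)), (0.072, np.float64(-34.4), array([-1.3, -1.7]), np.float64(0.6)), (0.144, np.float64(-40.5), array([-2.3, -2. ]), np.float64(-0.1))]
notch 0
(-0.0745, 38, -0.072, -38) 0.014 16 -1 0.25 0.05
(-0.0745, 40, -0.072, -40) 0.022 16 -1 0.22 0.0
(-0.0745, 40, -0.072, -45) 0.033 16 -1 0.3 0.0
(-0.0745, 40, 0, -38) 0.08 16 -1 0.25 0.0
(-0.0745, 38, 0, -38) 0.08 16 -1 0.28 0.0
```

```bash
python3 doplan.py -.0752 45 -.0740 -45
```

```text
t 42.18 q [-0.61  0.34  2.41  1.79  0.74  1.1 ] margin 0.031 calls 16 sg -1 z 0.22
pre n 4 [0.077, 0.1362, -0.011] [0.241, -0.112, 0.223] 0.32
in n 5 [0.1153, 0.0733, -0.088] [0.0, 0.0, -0.0] 0.32
close n 7 [0.0, 0.0, -0.0] [0.0, 0.0, -0.0] 0.04
off n 1 [0.0376, -0.0173, 0.0673] [0.0, 0.0, -0.0] 0.04
up n 3 [-0.0149, 0.0068, 0.2518] [0.0, 0.0, -0.0] 0.04
swing n 4 [-0.0038, -0.0083, 0.0] [-0.362, 0.024, 0.929] 0.04
swing n 4 [-0.0039, -0.0083, 0.0] [-0.386, 0.065, 0.9] 0.04
swing n 4 [-0.0038, -0.0083, 0.0] [-0.439, 0.091, 0.848] 0.04
swing n 4 [-0.0039, -0.0084, 0.0] [-0.512, 0.089, 0.777] 0.04
swing n 4 [-0.0038, -0.0083, 0.0] [-0.587, 0.048, 0.69] 0.04
swing n 4 [-0.0039, -0.0083, 0.0] [-0.647, -0.037, 0.594] 0.04
swing n 6 [-0.0038, -0.0083, 0.0] [-0.675, -0.154, 0.498] 0.04
above n 5 [0.0207, -0.0096, -0.2594] [-0.0, -0.0, 0.0] 0.04
down n 4 [-0.0445, 0.0206, -0.0525] [-0.0, -0.0, 0.0] 0.04
open n 4 [0.0, -0.0, -0.0] [-0.0, -0.0, 0.0] 0.32
out n 4 [-0.0188, 0.1353, 0.088] [-0.0, -0.0, 0.0] 0.32
grasp TCP [0.57 0.09 0.09] [-2.27  0.57 -1.43] end [0.55 0.12 0.13] [2.27 0.57 0.57]
```

Call:
apply_moves(delta_pos=[[0.077, 0.1362, -0.011], [0.077, 0.1362, -0.011], [0.077, 0.1362, -0.011], [0.077, 0.1362, -0.011], [0.077, 0.1362, -0.011]], dr=[[0.241, -0.112, 0.223], [0.241, -0.112, 0.223], [0.241, -0.112, 0.223], [0.241, -0.112, 0.223], [0.241, -0.112, 0.223]], jaw=[0.32, 0.32, 0.32, 0.32, 0.32])

```text
time: 42.6
tool_pos: [0.523, 0.0586, 0.1273]
tool_rot: [-2.273, 0.572, -1.433]
contact_force: [-0.5, 0.1, 0.4]
opening: 0.0294
grip_force: 0.0
```

Call:
apply_moves(delta_pos=[[0.0576, 0.0366, -0.044], [0.0865, 0.055, -0.066], [0.1153, 0.0733, -0.088], [0.1153, 0.0733, -0.088], [0.1153, 0.0733, -0.088]], dr=[[0, 0, 0], [0, 0, 0], [0, 0, 0], [0, 0, 0], [0, 0, 0]], jaw=[0.32, 0.32, 0.32, 0.32, 0.32])

```text
time: 43.02
tool_pos: [0.5689, 0.0879, 0.0927]
tool_rot: [-2.272, 0.572, -1.432]
contact_force: [-0.1, -0.9, 0.4]
opening: 0.0292
grip_force: 0.0
```

Call:
apply_moves(delta_pos=[[0, 0, 0], [0, 0, 0], [0, 0, 0], [0, 0, 0], [0, 0, 0], [0, 0, 0]], dr=[[0, 0, 0], [0, 0, 0], [0, 0, 0], [0, 0, 0], [0, 0, 0], [0, 0, 0]], jaw=[0.04, 0.04, 0.04, 0.04, 0.04, 0.04])

```text
time: 43.52
tool_pos: [0.5697, 0.0871, 0.0936]
tool_rot: [-2.269, 0.572, -1.432]
contact_force: [-2.4, -2.7, 6.1]
opening: 0.0097
grip_force: 24.9
```

Call:
apply_moves(delta_pos=[[0.019, -0.0087, 0.0337], [0.0376, -0.0173, 0.0673], [0.0376, -0.0173, 0.0673]], dr=[[0, 0, 0], [0, 0, 0], [0, 0, 0]], jaw=[0.04, 0.04, 0.04])

```text
time: 43.77
tool_pos: [0.5861, 0.0798, 0.1219]
tool_rot: [-2.266, 0.57, -1.431]
contact_force: [0.8, -0.8, 0.1]
opening: 0.0099
grip_force: 25.0
```

Call:
apply_moves(delta_pos=[[-0.0149, 0.0068, 0.2518], [-0.0149, 0.0068, 0.2518], [-0.0149, 0.0068, 0.2518], [-0.0149, 0.0068, 0.2518], [-0.0149, 0.0068, 0.2518]], dr=[[0, 0, 0], [0, 0, 0], [0, 0, 0], [0, 0, 0], [0, 0, 0]], jaw=[0.04, 0.04, 0.04, 0.04, 0.04])

```text
time: 44.18
tool_pos: [0.5781, 0.0836, 0.2205]
tool_rot: [-2.269, 0.571, -1.431]
contact_force: [-0.2, -0.3, -1.8]
opening: 0.01
grip_force: 25.0
```

Call:
apply_moves(delta_pos=[[-0.0038, -0.0083, 0], [-0.0038, -0.0083, 0], [-0.0038, -0.0083, 0], [-0.0038, -0.0083, 0], [-0.0038, -0.0083, 0]], dr=[[-0.362, 0.024, 0.929], [-0.362, 0.024, 0.929], [-0.362, 0.024, 0.929], [-0.362, 0.024, 0.929], [-0.362, 0.024, 0.929]], jaw=[0.04, 0.04, 0.04, 0.04, 0.04])

```text
time: 44.6
tool_pos: [0.5785, 0.079, 0.2192]
tool_rot: [-2.353, 0.406, -1.002]
contact_force: [1.1, -0.0, -0.3]
opening: 0.01
grip_force: 25.0
```

Call:
apply_moves(delta_pos=[[-0.0039, -0.0083, 0], [-0.0039, -0.0083, 0], [-0.0039, -0.0083, 0], [-0.0039, -0.0083, 0], [-0.0039, -0.0083, 0]], dr=[[-0.386, 0.065, 0.9], [-0.386, 0.065, 0.9], [-0.386, 0.065, 0.9], [-0.386, 0.065, 0.9], [-0.386, 0.065, 0.9]], jaw=[0.04, 0.04, 0.04, 0.04, 0.04])

```text
time: 45.02
tool_pos: [0.5764, 0.0781, 0.2195]
tool_rot: [-2.516, 0.292, -0.607]
contact_force: [-0.1, -0.2, -0.4]
opening: 0.0099
grip_force: 25.0
```

Call:
apply_moves(delta_pos=[[-0.0038, -0.0083, 0], [-0.0038, -0.0083, 0], [-0.0038, -0.0083, 0], [-0.0038, -0.0083, 0]], dr=[[-0.439, 0.091, 0.848], [-0.439, 0.091, 0.848], [-0.439, 0.091, 0.848], [-0.439, 0.091, 0.848]], jaw=[0.04, 0.04, 0.04, 0.04])

```text
time: 45.35
tool_pos: [0.573, 0.0747, 0.2189]
tool_rot: [-2.741, 0.245, -0.242]
contact_force: [-0.0, 0.1, -0.3]
opening: 0.0097
grip_force: 25.0
```

Call:
apply_moves(delta_pos=[[-0.0039, -0.0084, 0], [-0.0039, -0.0084, 0], [-0.0039, -0.0084, 0], [-0.0039, -0.0084, 0]], dr=[[-0.512, 0.089, 0.777], [-0.512, 0.089, 0.777], [-0.512, 0.089, 0.777], [-0.512, 0.089, 0.777]], jaw=[0.04, 0.04, 0.04, 0.04])

```text
time: 45.68
tool_pos: [0.5711, 0.0722, 0.2183]
tool_rot: [-3.005, 0.268, 0.085]
contact_force: [0.5, 0.3, -0.4]
opening: 0.01
grip_force: 25.0
```

Call:
apply_moves(delta_pos=[[-0.0038, -0.0083, 0], [-0.0038, -0.0083, 0], [-0.0038, -0.0083, 0], [-0.0038, -0.0083, 0]], dr=[[-0.587, 0.048, 0.69], [-0.587, 0.048, 0.69], [-0.587, 0.048, 0.69], [-0.587, 0.048, 0.69]], jaw=[0.04, 0.04, 0.04, 0.04])

```text
time: 46.02
tool_pos: [0.5688, 0.0692, 0.2174]
tool_rot: [2.984, 0.354, 0.345]
contact_force: [0.2, 0.5, -0.9]
opening: 0.0098
grip_force: 25.0
```

Call:
apply_moves(delta_pos=[[-0.0039, -0.0083, 0], [-0.0039, -0.0083, 0], [-0.0039, -0.0083, 0], [-0.0039, -0.0083, 0]], dr=[[-0.647, -0.037, 0.594], [-0.647, -0.037, 0.594], [-0.647, -0.037, 0.594], [-0.647, -0.037, 0.594]], jaw=[0.04, 0.04, 0.04, 0.04])

```text
time: 46.35
tool_pos: [0.5661, 0.0656, 0.2164]
tool_rot: [2.657, 0.472, 0.515]
contact_force: [-0.6, 0.0, -1.3]
opening: 0.0095
grip_force: 25.0
```

Call:
apply_moves(delta_pos=[[-0.0038, -0.0083, 0], [-0.0038, -0.0083, 0], [-0.0038, -0.0083, 0], [-0.0038, -0.0083, 0], [-0.0038, -0.0083, 0], [-0.0038, -0.0083, 0], [-0.0038, -0.0083, 0]], dr=[[-0.675, -0.154, 0.498], [-0.675, -0.154, 0.498], [-0.675, -0.154, 0.498], [-0.675, -0.154, 0.498], [-0.675, -0.154, 0.498], [-0.675, -0.154, 0.498], [-0.675, -0.154, 0.498]], jaw=[0.04, 0.04, 0.04, 0.04, 0.04, 0.04, 0.04])

```text
time: 46.93
tool_pos: [0.5671, 0.0597, 0.2194]
tool_rot: [2.277, 0.573, 0.568]
contact_force: [-0.2, 0.0, -0.7]
opening: 0.0096
grip_force: 25.0
```

Call:
apply_moves(delta_pos=[[0.0207, -0.0096, -0.2594], [0.0207, -0.0096, -0.2594], [0.0207, -0.0096, -0.2594], [0.0207, -0.0096, -0.2594], [0.0207, -0.0096, -0.2594], [0.0207, -0.0096, -0.2594], [0.0207, -0.0096, -0.2594], [0.0207, -0.0096, -0.2594]], dr=[[0, 0, 0], [0, 0, 0], [0, 0, 0], [0, 0, 0], [0, 0, 0], [0, 0, 0], [0, 0, 0], [0, 0, 0]], jaw=[0.04, 0.04, 0.04, 0.04, 0.04, 0.04, 0.04, 0.04])

```text
time: 47.6
tool_pos: [0.5767, 0.0565, 0.1186]
tool_rot: [2.272, 0.569, 0.566]
contact_force: [-0.3, -0.0, -0.8]
opening: 0.0098
grip_force: 25.0
```

```bash
python3 - <<'E'
from plan import *
o=st(); b=np.radians(-45); go(tcp(-.074,b,n=.0055,u=UG+.0025),tool(b,1))
E
```

```text
t 47.6 pos [0.58 0.06 0.12] rpy [2.27 0.57 0.57] F [-0.3 -0.  -0.8] T [ 0.64  0.06 -0.04] open 0.0098 grip 25.0 q [ 0.41  0.81  1.47 -0.96  1.39  1.61]
dpos [-0.0468, 0.0213, -0.0602] dr [-0.005, 0.0058, 0.0009]
```

Call:
apply_moves(delta_pos=[[-0.023, 0.0107, -0.028], [-0.035, 0.016, -0.042], [-0.0465, 0.0213, -0.057], [-0.0465, 0.0213, -0.057], [-0.0465, 0.0213, -0.057], [-0.0465, 0.0213, -0.057]], dr=[[0, 0, 0], [0, 0, 0], [0, 0, 0], [0, 0, 0], [0, 0, 0], [0, 0, 0]], jaw=[0.04, 0.04, 0.04, 0.04, 0.04, 0.04])

```text
time: 48.1
tool_pos: [0.5581, 0.0648, 0.0953]
tool_rot: [2.27, 0.571, 0.566]
contact_force: [1.9, -1.1, 5.3]
opening: 0.0098
grip_force: 25.0
```

Call:
apply_moves(delta_pos=[[0, 0, 0], [0, 0, 0], [0, 0, 0], [0, 0, 0], [0, 0, 0]], dr=[[0, 0, 0], [0, 0, 0], [0, 0, 0], [0, 0, 0], [0, 0, 0]], jaw=[0.32, 0.32, 0.32, 0.32, 0.32])

```text
time: 48.52
tool_pos: [0.5573, 0.0648, 0.0937]
tool_rot: [2.273, 0.573, 0.567]
contact_force: [0.4, 0.8, -0.5]
opening: 0.0292
grip_force: 0.0
```

Call:
apply_moves(delta_pos=[[-0.0094, 0.0676, 0.044], [-0.0188, 0.1353, 0.088], [-0.0188, 0.1353, 0.088], [-0.0188, 0.1353, 0.088], [-0.0188, 0.1353, 0.088]], dr=[[0, 0, 0], [0, 0, 0], [0, 0, 0], [0, 0, 0], [0, 0, 0]], jaw=[0.32, 0.32, 0.32, 0.32, 0.32])

```text
time: 48.93
tool_pos: [0.5496, 0.1186, 0.1286]
tool_rot: [2.272, 0.573, 0.567]
contact_force: [-1.0, -0.1, -0.2]
opening: 0.0294
grip_force: 0.0
```

```bash
cat > after.sh <<'X'
python3 chk.py; f=$(ls -t pics/scene_t*|head -1); python3 fine.py $f; python3 - $f <<'E'
from plan import *
a=cv2.imread('pics/scene1.png').astype(int); b=cv2.imread(sys.argv[1]).astype(int)
print('notch',(abs(a-b).sum(2)[330:392,172:245]>90).sum())
E
X
bash after.sh; for c in "-43 43" "-45 45" "-42 44"; do python3 doplan.py .0708 ${c% *} .071 ${c#* } | head -1; done;  python3 doplan.py .0708 -43 .071 43
```

```text
t 48.93 pos [0.55 0.12 0.13] rpy [2.27 0.57 0.57] F [-1.  -0.1 -0.2] T [ 0.53  0.06 -0.06] open 0.0294 grip 0.0 q [ 0.52  0.81  1.43 -0.9   1.48  1.62]
score dv du th green gold white
-0.144 (np.float64(0.88), -1, -2, 0, np.float64(0.43), np.float64(0.078), np.float64(0.106))
-0.072 (np.float64(0.72), -3, -2, 0, np.float64(0.42), np.float64(0.078), np.float64(0.106))
0 (np.float64(0.07), -8, 0, -8, np.float64(0.0), np.float64(0.0), np.float64(0.582))
0.072 (np.float64(0.59), -4, -1, 4, np.float64(0.71), np.float64(0.0), np.float64(0.0))
0.144 (np.float64(0.59), -6, -1, -2, np.float64(0.7), np.float64(0.0), np.float64(0.0))
pin diff 4.06
pics/scene_t489.png [(-0.144, np.float64(-34.3), array([-1.1, -1.9]), np.float64(0.0)), (-0.072, np.float64(-29.9), array([-2.5, -2. ]), np.float64(0.6)), (0, np.float64(84.5), array([ 2.5, -8. ]), np.float64(16.4)), (0.072, np.float64(-36.1), array([-1.1, -1.7]), np.float64(0.4)), (0.144, np.float64(-41.7), array([-2.3, -2. ]), np.float64(-0.1))]
notch 0
t 49.03 q [ 0.52  0.81  1.43 -0.9   1.48  1.62] margin 0.099 calls 17 sg 1 z 0.22
t 49.03 q [ 0.5
[... 598 characters left out ...]
.0] [0.673, 0.091, -0.348] 0.04
swing n 4 [0.0034, 0.0074, 0.0] [0.632, 0.032, -0.49] 0.04
swing n 4 [0.0034, 0.0074, 0.0] [0.566, 0.011, -0.616] 0.04
swing n 4 [0.0034, 0.0074, 0.0] [0.489, 0.022, -0.722] 0.04
swing n 4 [0.0035, 0.0075, 0.0] [0.419, 0.064, -0.798] 0.04
swing n 4 [0.0034, 0.0074, 0.0] [0.363, 0.127, -0.846] 0.04
swing n 6 [0.0034, 0.0074, 0.0] [0.333, 0.197, -0.869] 0.04
above n 6 [0.0207, -0.0096, -0.2603] [-0.0, -0.0, 0.0] 0.04
down n 4 [-0.0444, 0.0205, -0.0525] [-0.0, -0.0, 0.0] 0.04
open n 4 [0.0, 0.0, -0.0] [-0.0, -0.0, 0.0] 0.32
out n 4 [-0.1158, -0.0685, 0.091] [-0.0, -0.0, 0.0] 0.32
grasp TCP [0.62 0.2  0.09] [2.29 0.55 0.6 ] end [0.58 0.19 0.13] [-2.29  0.55 -1.46]
```

Call:
apply_moves(delta_pos=[[0.1543, 0.3287, 0], [0.1543, 0.3287, 0], [0.1543, 0.3287, 0], [0.1543, 0.3287, 0], [0.1543, 0.3287, 0], [0.1543, 0.3287, 0]], dr=[[0.049, -0.027, 0.047], [0.049, -0.027, 0.047], [0.049, -0.027, 0.047], [0.049, -0.027, 0.047], [0.049, -0.027, 0.047], [0.049, -0.027, 0.047]], jaw=[0.32, 0.32, 0.32, 0.32, 0.32, 0.32])

```text
time: 49.53
tool_pos: [0.6115, 0.25, 0.1275]
tool_rot: [2.287, 0.55, 0.598]
contact_force: [0.4, -0.3, -0.2]
opening: 0.0292
grip_force: 0.0
```

Call:
apply_moves(delta_pos=[[0.0114, -0.0663, -0.0455], [0.0171, -0.0995, -0.0683], [0.0228, -0.1327, -0.091], [0.0228, -0.1327, -0.091], [0.0228, -0.1327, -0.091]], dr=[[0, 0, 0], [0, 0, 0], [0, 0, 0], [0, 0, 0], [0, 0, 0]], jaw=[0.32, 0.32, 0.32, 0.32, 0.32])

```text
time: 49.95
tool_pos: [0.6202, 0.1952, 0.0926]
tool_rot: [2.288, 0.55, 0.596]
contact_force: [0.3, -0.6, 1.3]
opening: 0.0301
grip_force: 0.0
```

Call:
apply_moves(delta_pos=[[0, 0, 0], [0, 0, 0], [0, 0, 0], [0, 0, 0], [0, 0, 0], [0, 0, 0]], dr=[[0, 0, 0], [0, 0, 0], [0, 0, 0], [0, 0, 0], [0, 0, 0], [0, 0, 0]], jaw=[0.04, 0.04, 0.04, 0.04, 0.04, 0.04])

```text
time: 50.45
tool_pos: [0.6211, 0.1979, 0.0935]
tool_rot: [2.287, 0.546, 0.599]
contact_force: [0.0, 1.0, 3.0]
opening: 0.0098
grip_force: 25.0
```

Call:
apply_moves(delta_pos=[[0.019, -0.0087, 0.0337], [0.0376, -0.0174, 0.0674], [0.0376, -0.0174, 0.0674]], dr=[[0, 0, 0], [0, 0, 0], [0, 0, 0]], jaw=[0.04, 0.04, 0.04])

```text
time: 50.7
tool_pos: [0.6373, 0.1902, 0.122]
tool_rot: [2.287, 0.543, 0.597]
contact_force: [-0.1, 1.2, -0.6]
opening: 0.0097
grip_force: 25.0
```

Call:
apply_moves(delta_pos=[[-0.0149, 0.0069, 0.2526], [-0.0149, 0.0069, 0.2526], [-0.0149, 0.0069, 0.2526], [-0.0149, 0.0069, 0.2526], [-0.0149, 0.0069, 0.2526]], dr=[[0, 0, 0], [0, 0, 0], [0, 0, 0], [0, 0, 0], [0, 0, 0]], jaw=[0.04, 0.04, 0.04, 0.04, 0.04])

```text
time: 51.12
tool_pos: [0.6296, 0.1936, 0.2208]
tool_rot: [2.289, 0.546, 0.599]
contact_force: [0.1, 0.7, -1.8]
opening: 0.0101
grip_force: 25.0
```

Call:
apply_moves(delta_pos=[[0.0034, 0.0074, 0], [0.0034, 0.0074, 0], [0.0034, 0.0074, 0], [0.0034, 0.0074, 0]], dr=[[0.678, 0.177, -0.204], [0.678, 0.177, -0.204], [0.678, 0.177, -0.204], [0.678, 0.177, -0.204]], jaw=[0.04, 0.04, 0.04, 0.04])

```text
time: 51.45
tool_pos: [0.6327, 0.1936, 0.2215]
tool_rot: [2.658, 0.412, 0.663]
contact_force: [-0.6, -0.9, 0.6]
opening: 0.0097
grip_force: 25.0
```

Call:
apply_moves(delta_pos=[[0.0035, 0.0074, 0], [0.0035, 0.0074, 0], [0.0035, 0.0074, 0], [0.0035, 0.0074, 0]], dr=[[0.673, 0.091, -0.348], [0.673, 0.091, -0.348], [0.673, 0.091, -0.348], [0.673, 0.091, -0.348]], jaw=[0.04, 0.04, 0.04, 0.04])

```text
time: 51.78
tool_pos: [0.6332, 0.1958, 0.2195]
tool_rot: [2.971, 0.254, 0.59]
contact_force: [-0.3, -1.5, -0.9]
opening: 0.0098
grip_force: 24.9
```

Call:
apply_moves(delta_pos=[[0.0034, 0.0074, 0], [0.0034, 0.0074, 0], [0.0034, 0.0074, 0], [0.0034, 0.0074, 0]], dr=[[0.632, 0.032, -0.49], [0.632, 0.032, -0.49], [0.632, 0.032, -0.49], [0.632, 0.032, -0.49]], jaw=[0.04, 0.04, 0.04, 0.04])

```text
time: 52.12
tool_pos: [0.6331, 0.1997, 0.218]
tool_rot: [-3.024, 0.121, 0.399]
contact_force: [-0.2, 0.2, -1.8]
opening: 0.0098
grip_force: 24.9
```

Call:
apply_moves(delta_pos=[[0.0034, 0.0074, 0], [0.0034, 0.0074, 0], [0.0034, 0.0074, 0], [0.0034, 0.0074, 0]], dr=[[0.566, 0.011, -0.616], [0.566, 0.011, -0.616], [0.566, 0.011, -0.616], [0.566, 0.011, -0.616]], jaw=[0.04, 0.04, 0.04, 0.04])

```text
time: 52.45
tool_pos: [0.6334, 0.2041, 0.2174]
tool_rot: [-2.751, 0.054, 0.113]
contact_force: [-0.1, -0.3, -1.3]
opening: 0.0095
grip_force: 24.9
```

Call:
apply_moves(delta_pos=[[0.0034, 0.0074, 0], [0.0034, 0.0074, 0], [0.0034, 0.0074, 0], [0.0034, 0.0074, 0]], dr=[[0.489, 0.022, -0.722], [0.489, 0.022, -0.722], [0.489, 0.022, -0.722], [0.489, 0.022, -0.722]], jaw=[0.04, 0.04, 0.04, 0.04])

```text
time: 52.78
tool_pos: [0.6338, 0.2083, 0.2168]
tool_rot: [-2.51, 0.08, -0.233]
contact_force: [0.3, -0.0, -1.1]
opening: 0.0101
grip_force: 24.9
```

Call:
apply_moves(delta_pos=[[0.0035, 0.0075, 0], [0.0035, 0.0075, 0], [0.0035, 0.0075, 0], [0.0035, 0.0075, 0], [0.0035, 0.0075, 0]], dr=[[0.419, 0.064, -0.798], [0.419, 0.064, -0.798], [0.419, 0.064, -0.798], [0.419, 0.064, -0.798], [0.419, 0.064, -0.798]], jaw=[0.04, 0.04, 0.04, 0.04, 0.04])

```text
time: 53.2
tool_pos: [0.6339, 0.2128, 0.2166]
tool_rot: [-2.335, 0.193, -0.607]
contact_force: [0.4, -0.1, -1.3]
opening: 0.0102
grip_force: 24.9
```

Call:
apply_moves(delta_pos=[[0.0034, 0.0074, 0], [0.0034, 0.0074, 0], [0.0034, 0.0074, 0], [0.0034, 0.0074, 0], [0.0034, 0.0074, 0]], dr=[[0.363, 0.127, -0.846], [0.363, 0.127, -0.846], [0.363, 0.127, -0.846], [0.363, 0.127, -0.846], [0.363, 0.127, -0.846]], jaw=[0.04, 0.04, 0.04, 0.04, 0.04])

```text
time: 53.62
tool_pos: [0.6364, 0.2168, 0.2183]
tool_rot: [-2.252, 0.363, -1.008]
contact_force: [-1.4, 0.6, -1.0]
opening: 0.0099
grip_force: 24.9
```

Call:
apply_moves(delta_pos=[[0.0034, 0.0074, 0], [0.0034, 0.0074, 0], [0.0034, 0.0074, 0], [0.0034, 0.0074, 0], [0.0034, 0.0074, 0], [0.0034, 0.0074, 0], [0.0034, 0.0074, 0]], dr=[[0.333, 0.197, -0.869], [0.333, 0.197, -0.869], [0.333, 0.197, -0.869], [0.333, 0.197, -0.869], [0.333, 0.197, -0.869], [0.333, 0.197, -0.869], [0.333, 0.197, -0.869]], jaw=[0.04, 0.04, 0.04, 0.04, 0.04, 0.04, 0.04])

```text
time: 54.2
tool_pos: [0.6414, 0.2179, 0.221]
tool_rot: [-2.287, 0.547, -1.459]
contact_force: [-0.1, 0.1, -0.5]
opening: 0.0096
grip_force: 24.9
```

Call:
apply_moves(delta_pos=[[0.0207, -0.0096, -0.2603], [0.0207, -0.0096, -0.2603], [0.0207, -0.0096, -0.2603], [0.0207, -0.0096, -0.2603], [0.0207, -0.0096, -0.2603], [0.0207, -0.0096, -0.2603], [0.0207, -0.0096, -0.2603], [0.0207, -0.0096, -0.2603]], dr=[[0, 0, 0], [0, 0, 0], [0, 0, 0], [0, 0, 0], [0, 0, 0], [0, 0, 0], [0, 0, 0], [0, 0, 0]], jaw=[0.04, 0.04, 0.04, 0.04, 0.04, 0.04, 0.04, 0.04])

```text
time: 54.87
tool_pos: [0.6502, 0.2133, 0.1205]
tool_rot: [-2.283, 0.549, -1.462]
contact_force: [-0.6, 0.1, -1.6]
opening: 0.0101
grip_force: 24.9
```

```bash
python3 - <<'E'
from plan import *
o=st(); b=np.radians(43); go(tcp(.071,b,n=.0055,u=UG+.0025),tool(b,-1))
E
```

```text
t 54.87 pos [0.65 0.21 0.12] rpy [-2.28  0.55 -1.46] F [-0.6  0.1 -1.6] T [-0.13  0.54 -0.01] open 0.0101 grip 24.9 q [0.01 0.57 2.05 2.26 0.57 1.17]
dpos [-0.0501, 0.0181, -0.0658] dr [0.0002, 0.0088, 0.0014]
```

Call:
apply_moves(delta_pos=[[-0.024, 0.0095, -0.031], [-0.036, 0.014, -0.046], [-0.049, 0.0186, -0.062], [-0.049, 0.0186, -0.062], [-0.049, 0.0186, -0.062], [-0.049, 0.0186, -0.062]], dr=[[0, 0, 0], [0, 0, 0], [0, 0, 0], [0, 0, 0], [0, 0, 0], [0, 0, 0]], jaw=[0.04, 0.04, 0.04, 0.04, 0.04, 0.04])

```text
time: 55.37
tool_pos: [0.6307, 0.2207, 0.0946]
tool_rot: [-2.284, 0.55, -1.463]
contact_force: [1.4, -0.2, 3.7]
opening: 0.0099
grip_force: 25.0
```

```bash
python3 - <<'E'
from plan import *
o=st(); b=np.radians(43); go(tcp(.071,b,n=.0055,u=UG+.0025),tool(b,-1)); print(M.T@o['contact_force'])
E
```

```text
t 55.37 pos [0.63 0.22 0.09] rpy [-2.28  0.55 -1.46] F [ 1.4 -0.2  3.7] T [ 0.08 -0.26 -0.11] open 0.0099 grip 25.0 q [0.03 0.61 2.1  2.39 0.63 1.03]
dpos [-0.0014, -0.0005, -0.0011] dr [-0.0007, 0.0066, 0.0021]
[-1.98  0.35  3.4 ]
```

Call:
apply_moves(delta_pos=[[0, 0, 0], [0, 0, 0], [0, 0, 0], [0, 0, 0], [0, 0, 0]], dr=[[0, 0, 0], [0, 0, 0], [0, 0, 0], [0, 0, 0], [0, 0, 0]], jaw=[0.32, 0.32, 0.32, 0.32, 0.32])

```text
time: 55.78
tool_pos: [0.6292, 0.2205, 0.0915]
tool_rot: [-2.291, 0.549, -1.467]
contact_force: [-0.9, 0.1, -0.2]
opening: 0.0288
grip_force: 0.0
```

Call:
apply_moves(delta_pos=[[-0.0579, -0.0342, 0.0455], [-0.1158, -0.0685, 0.091], [-0.1158, -0.0685, 0.091], [-0.1158, -0.0685, 0.091], [-0.1158, -0.0685, 0.091]], dr=[[0, 0, 0], [0, 0, 0], [0, 0, 0], [0, 0, 0], [0, 0, 0]], jaw=[0.32, 0.32, 0.32, 0.32, 0.32])

```text
time: 56.2
tool_pos: [0.5838, 0.1929, 0.1284]
tool_rot: [-2.289, 0.549, -1.467]
contact_force: [-0.1, 0.2, 0.4]
opening: 0.0297
grip_force: 0.0
```

```bash
bash after.sh; python3 doplan.py .1415 45 .144 -44
```

```text
t 56.2 pos [0.58 0.19 0.13] rpy [-2.29  0.55 -1.47] F [-0.1  0.2  0.4] T [-0.14  0.42  0.01] open 0.0297 grip 0.0 q [-0.05  0.48  2.22  2.28  0.64  1.08]
score dv du th green gold white
-0.144 (np.float64(0.86), -1, -2, 0, np.float64(0.43), np.float64(0.079), np.float64(0.111))
-0.072 (np.float64(0.72), -3, -2, 0, np.float64(0.41), np.float64(0.079), np.float64(0.109))
0 (np.float64(0.1), 6, 0, 4, np.float64(0.0), np.float64(0.0), np.float64(0.578))
0.072 (np.float64(0.67), 1, -1, 0, np.float64(0.38), np.float64(0.083), np.float64(0.108))
0.144 (np.float64(0.6), -6, -1, -2, np.float64(0.7), np.float64(0.0), np.float64(0.0))
pin diff 2.03
pics/scene_t562.png [(-0.144, np.float64(-31.7), array([-1.1, -1.8]), np.float64(-0.1)), (-0.072, np.float64(-28.0), array([-2.6, -2. ]), np.float64(0.6)), (0, np.float64(81.7), array([ 5.3, -4.5]), np.float64(10.1)), (0.072, np.float64(-36.2), array([-1.1, -1.8]), np.float64(0.0)), (0.144, np.float64(-40.8), array([-2.3, -2. ]), np.float64(-0.1))]
notch 0
t 56.3 q [-0.05  0.49  2.22  2.28  0.64  1.08] margin 0.093 calls 17 sg -1 z 0.22
pre n 4 [0.07
[... 385 characters left out ...]
0.04
swing n 4 [-0.0032, -0.0069, -0.0] [-0.45, -0.156, 0.824] 0.04
swing n 4 [-0.0031, -0.0069, -0.0] [-0.534, -0.099, 0.728] 0.04
swing n 4 [-0.0031, -0.0068, -0.0] [-0.617, -0.073, 0.594] 0.04
swing n 4 [-0.0031, -0.0069, -0.0] [-0.681, -0.08, 0.428] 0.04
swing n 4 [-0.0031, -0.0069, -0.0] [-0.709, -0.124, 0.241] 0.04
swing n 5 [-0.0031, -0.0068, -0.0] [-0.686, -0.197, 0.054] 0.04
above n 5 [0.0207, -0.0096, -0.2599] [-0.0, -0.0, 0.001] 0.04
down n 4 [-0.0445, 0.0205, -0.0525] [-0.0, -0.0, -0.0] 0.04
open n 4 [0.0, 0.0, -0.0] [-0.0, -0.0, -0.0] 0.32
out n 4 [-0.0208, 0.134, 0.0895] [-0.0, -0.0, -0.0] 0.32
grasp TCP [0.66 0.28 0.09] [-2.27  0.57 -1.43] end [0.64 0.32 0.13] [2.28 0.56 0.58]
```

Last board.

Call:
apply_moves(delta_pos=[[0.0773, 0.1549, -0.0008], [0.0773, 0.1549, -0.0008], [0.0773, 0.1549, -0.0008], [0.0773, 0.1549, -0.0008], [0.0773, 0.1549, -0.0008]], dr=[[0.049, -0.026, 0.048], [0.049, -0.026, 0.048], [0.049, -0.026, 0.048], [0.049, -0.026, 0.048], [0.049, -0.026, 0.048]], jaw=[0.32, 0.32, 0.32, 0.32, 0.32])

```text
time: 56.72
tool_pos: [0.6135, 0.2553, 0.1268]
tool_rot: [-2.273, 0.572, -1.433]
contact_force: [-1.1, -0.3, -0.7]
opening: 0.0295
grip_force: 0.0
```

Call:
apply_moves(delta_pos=[[0.0576, 0.0366, -0.044], [0.0865, 0.055, -0.066], [0.1153, 0.0733, -0.088], [0.1153, 0.0733, -0.088], [0.1153, 0.0733, -0.088]], dr=[[0, 0, 0], [0, 0, 0], [0, 0, 0], [0, 0, 0], [0, 0, 0]], jaw=[0.32, 0.32, 0.32, 0.32, 0.32])

```text
time: 57.13
tool_pos: [0.6597, 0.2835, 0.0916]
tool_rot: [-2.273, 0.572, -1.435]
contact_force: [0.0, 1.0, 0.6]
opening: 0.029
grip_force: 0.0
```

Call:
apply_moves(delta_pos=[[0, 0, 0], [0, 0, 0], [0, 0, 0], [0, 0, 0], [0, 0, 0], [0, 0, 0]], dr=[[0, 0, 0], [0, 0, 0], [0, 0, 0], [0, 0, 0], [0, 0, 0], [0, 0, 0]], jaw=[0.04, 0.04, 0.04, 0.04, 0.04, 0.04])

```text
time: 57.63
tool_pos: [0.6605, 0.284, 0.0937]
tool_rot: [-2.269, 0.573, -1.432]
contact_force: [-2.0, -4.4, 5.7]
opening: 0.0099
grip_force: 24.9
```

Call:
apply_moves(delta_pos=[[0.019, -0.0087, 0.0337], [0.0375, -0.0174, 0.0674], [0.0375, -0.0174, 0.0674]], dr=[[0, 0, 0], [0, 0, 0], [0, 0, 0]], jaw=[0.04, 0.04, 0.04])

```text
time: 57.88
tool_pos: [0.677, 0.2771, 0.1225]
tool_rot: [-2.266, 0.572, -1.43]
contact_force: [0.8, -0.1, -0.0]
opening: 0.0096
grip_force: 24.9
```

Call:
apply_moves(delta_pos=[[-0.0149, 0.0069, 0.2518], [-0.0149, 0.0069, 0.2518], [-0.0149, 0.0069, 0.2518], [-0.0149, 0.0069, 0.2518], [-0.0149, 0.0069, 0.2518]], dr=[[0, 0, 0], [0, 0, 0], [0, 0, 0], [0, 0, 0], [0, 0, 0]], jaw=[0.04, 0.04, 0.04, 0.04, 0.04])

```text
time: 58.3
tool_pos: [0.6688, 0.2806, 0.2212]
tool_rot: [-2.269, 0.572, -1.43]
contact_force: [0.0, 0.5, -0.6]
opening: 0.0099
grip_force: 24.9
```

Call:
apply_moves(delta_pos=[[-0.0031, -0.0069, 0], [-0.0031, -0.0069, 0], [-0.0031, -0.0069, 0], [-0.0031, -0.0069, 0], [-0.0031, -0.0069, 0]], dr=[[-0.334, -0.312, 0.907], [-0.334, -0.312, 0.907], [-0.334, -0.312, 0.907], [-0.334, -0.312, 0.907], [-0.334, -0.312, 0.907]], jaw=[0.04, 0.04, 0.04, 0.04, 0.04])

```text
time: 58.72
tool_pos: [0.6686, 0.2759, 0.2179]
tool_rot: [-2.182, 0.36, -0.935]
contact_force: [0.1, -1.1, -0.6]
opening: 0.01
grip_force: 24.9
```

Call:
apply_moves(delta_pos=[[-0.0031, -0.0068, 0], [-0.0031, -0.0068, 0], [-0.0031, -0.0068, 0], [-0.0031, -0.0068, 0], [-0.0031, -0.0068, 0]], dr=[[-0.38, -0.23, 0.882], [-0.38, -0.23, 0.882], [-0.38, -0.23, 0.882], [-0.38, -0.23, 0.882], [-0.38, -0.23, 0.882]], jaw=[0.04, 0.04, 0.04, 0.04, 0.04])

```text
time: 59.13
tool_pos: [0.6681, 0.275, 0.22]
tool_rot: [-2.247, 0.149, -0.509]
contact_force: [0.1, 0.0, -1.1]
opening: 0.0101
grip_force: 24.9
```

Call:
apply_moves(delta_pos=[[-0.0032, -0.0069, 0], [-0.0032, -0.0069, 0], [-0.0032, -0.0069, 0], [-0.0032, -0.0069, 0]], dr=[[-0.45, -0.156, 0.824], [-0.45, -0.156, 0.824], [-0.45, -0.156, 0.824], [-0.45, -0.156, 0.824]], jaw=[0.04, 0.04, 0.04, 0.04])

```text
time: 59.47
tool_pos: [0.6649, 0.2733, 0.2196]
tool_rot: [-2.436, 0.009, -0.11]
contact_force: [0.3, 0.3, -1.3]
opening: 0.0096
grip_force: 24.9
```

Call:
apply_moves(delta_pos=[[-0.0031, -0.0069, 0], [-0.0031, -0.0069, 0], [-0.0031, -0.0069, 0], [-0.0031, -0.0069, 0]], dr=[[-0.534, -0.099, 0.728], [-0.534, -0.099, 0.728], [-0.534, -0.099, 0.728], [-0.534, -0.099, 0.728]], jaw=[0.04, 0.04, 0.04, 0.04])

```text
time: 59.8
tool_pos: [0.6634, 0.2721, 0.2197]
tool_rot: [-2.704, -0.022, 0.261]
contact_force: [-0.7, 0.1, -0.1]
opening: 0.0096
grip_force: 24.9
```

Call:
apply_moves(delta_pos=[[-0.0031, -0.0068, 0], [-0.0031, -0.0068, 0], [-0.0031, -0.0068, 0], [-0.0031, -0.0068, 0]], dr=[[-0.617, -0.073, 0.594], [-0.617, -0.073, 0.594], [-0.617, -0.073, 0.594], [-0.617, -0.073, 0.594]], jaw=[0.04, 0.04, 0.04, 0.04])

```text
time: 60.13
tool_pos: [0.6612, 0.271, 0.2189]
tool_rot: [-3.0, 0.066, 0.557]
contact_force: [-0.2, -0.1, -1.1]
opening: 0.0095
grip_force: 24.9
```

Call:
apply_moves(delta_pos=[[-0.0031, -0.0069, 0], [-0.0031, -0.0069, 0], [-0.0031, -0.0069, 0], [-0.0031, -0.0069, 0]], dr=[[-0.681, -0.08, 0.428], [-0.681, -0.08, 0.428], [-0.681, -0.08, 0.428], [-0.681, -0.08, 0.428]], jaw=[0.04, 0.04, 0.04, 0.04])

```text
time: 60.47
tool_pos: [0.6587, 0.2694, 0.2168]
tool_rot: [2.984, 0.24, 0.732]
contact_force: [-0.2, -0.2, -1.0]
opening: 0.0097
grip_force: 24.9
```

Call:
apply_moves(delta_pos=[[-0.0031, -0.0069, 0], [-0.0031, -0.0069, 0], [-0.0031, -0.0069, 0], [-0.0031, -0.0069, 0]], dr=[[-0.709, -0.124, 0.241], [-0.709, -0.124, 0.241], [-0.709, -0.124, 0.241], [-0.709, -0.124, 0.241]], jaw=[0.04, 0.04, 0.04, 0.04])

```text
time: 60.8
tool_pos: [0.6565, 0.2665, 0.2138]
tool_rot: [2.663, 0.437, 0.749]
contact_force: [-0.7, 0.2, -2.8]
opening: 0.0099
grip_force: 24.9
```

Call:
apply_moves(delta_pos=[[-0.0031, -0.0068, 0], [-0.0031, -0.0068, 0], [-0.0031, -0.0068, 0], [-0.0031, -0.0068, 0], [-0.0031, -0.0068, 0], [-0.0031, -0.0068, 0]], dr=[[-0.686, -0.197, 0.054], [-0.686, -0.197, 0.054], [-0.686, -0.197, 0.054], [-0.686, -0.197, 0.054], [-0.686, -0.197, 0.054], [-0.686, -0.197, 0.054]], jaw=[0.04, 0.04, 0.04, 0.04, 0.04, 0.04])

```text
time: 61.3
tool_pos: [0.6595, 0.2577, 0.2202]
tool_rot: [2.287, 0.559, 0.585]
contact_force: [0.4, -0.7, -0.2]
opening: 0.0103
grip_force: 24.9
```

Call:
apply_moves(delta_pos=[[0.0207, -0.0096, -0.2599], [0.0207, -0.0096, -0.2599], [0.0207, -0.0096, -0.2599], [0.0207, -0.0096, -0.2599], [0.0207, -0.0096, -0.2599], [0.0207, -0.0096, -0.2599], [0.0207, -0.0096, -0.2599], [0.0207, -0.0096, -0.2599]], dr=[[0, 0, 0], [0, 0, 0], [0, 0, 0], [0, 0, 0], [0, 0, 0], [0, 0, 0], [0, 0, 0], [0, 0, 0]], jaw=[0.04, 0.04, 0.04, 0.04, 0.04, 0.04, 0.04, 0.04])

```text
time: 61.97
tool_pos: [0.6682, 0.2549, 0.1193]
tool_rot: [2.28, 0.556, 0.582]
contact_force: [-0.8, -0.4, -0.4]
opening: 0.0097
grip_force: 24.9
```

```bash
python3 - <<'E'
from plan import *
o=st(); b=np.radians(-44); go(tcp(.144,b,n=.0055,u=UG+.0025),tool(b,1))
E
```

```text
t 61.97 pos [0.67 0.25 0.12] rpy [2.28 0.56 0.58] F [-0.8 -0.4 -0.4] T [ 0.62  0.11 -0.03] open 0.0097 grip 24.9 q [ 0.59  1.12  0.72 -0.88  1.76  1.36]
dpos [-0.0463, 0.0204, -0.0622] dr [-0.0061, 0.0079, 0.0004]
```

Call:
apply_moves(delta_pos=[[-0.023, 0.0105, -0.029], [-0.035, 0.0155, -0.044], [-0.0463, 0.0206, -0.059], [-0.0463, 0.0206, -0.059], [-0.0463, 0.0206, -0.059], [-0.0463, 0.0206, -0.059]], dr=[[0, 0, 0], [0, 0, 0], [0, 0, 0], [0, 0, 0], [0, 0, 0], [0, 0, 0]], jaw=[0.04, 0.04, 0.04, 0.04, 0.04, 0.04])

```text
time: 62.47
tool_pos: [0.6497, 0.2626, 0.0947]
tool_rot: [2.278, 0.559, 0.581]
contact_force: [1.5, -1.6, 6.0]
opening: 0.01
grip_force: 25.0
```

Call:
apply_moves(delta_pos=[[0, 0, 0], [0, 0, 0], [0, 0, 0], [0, 0, 0], [0, 0, 0]], dr=[[0, 0, 0], [0, 0, 0], [0, 0, 0], [0, 0, 0], [0, 0, 0]], jaw=[0.32, 0.32, 0.32, 0.32, 0.32])

```text
time: 62.88
tool_pos: [0.6488, 0.2626, 0.0923]
tool_rot: [2.28, 0.562, 0.582]
contact_force: [0.2, -0.3, -0.1]
opening: 0.029
grip_force: 0.0
```

Call:
apply_moves(delta_pos=[[-0.0104, 0.067, 0.0447], [-0.0208, 0.134, 0.0895], [-0.0208, 0.134, 0.0895], [-0.0208, 0.134, 0.0895]], dr=[[0, 0, 0], [0, 0, 0], [0, 0, 0], [0, 0, 0]], jaw=[0.32, 0.32, 0.32, 0.32])

```text
time: 63.22
tool_pos: [0.6405, 0.318, 0.1292]
tool_rot: [2.28, 0.558, 0.585]
contact_force: [-0.2, -0.0, -0.8]
opening: 0.0292
grip_force: 0.0
```

Call:
apply_moves(delta_pos=[[-0.1, 0.05, 0.35], [-0.1, 0.05, 0.35], [-0.1, 0.05, 0.35], [-0.1, 0.05, 0.35], [-0.1, 0.05, 0.35], [-0.1, 0.05, 0.35], [-0.1, 0.05, 0.35]], dr=[[0, 0, 0], [0, 0, 0], [0, 0, 0], [0, 0, 0], [0, 0, 0], [0, 0, 0], [0, 0, 0]], jaw=[0.32, 0.32, 0.32, 0.32, 0.32, 0.32, 0.32])

```text
time: 63.8
tool_pos: [0.6009, 0.3351, 0.2666]
tool_rot: [2.28, 0.564, 0.581]
contact_force: [0.0, 0.1, -0.2]
opening: 0.0293
grip_force: 0.0
```

```bash
bash after.sh; cp $(ls -t pics/scene_t*|head -1) pics/final.png
```

```text
t 63.8 pos [0.6  0.34 0.27] rpy [2.28 0.56 0.58] F [ 0.   0.1 -0.2] T [ 0.49  0.08 -0.04] open 0.0293 grip 0.0 q [ 0.72  1.04  0.52 -0.91  2.05  1.2 ]
score dv du th green gold white
-0.144 (np.float64(0.88), -1, -2, 0, np.float64(0.43), np.float64(0.078), np.float64(0.106))
-0.072 (np.float64(0.73), -3, -2, 0, np.float64(0.41), np.float64(0.078), np.float64(0.105))
0 (np.float64(0.1), 6, 0, 4, np.float64(0.0), np.float64(0.0), np.float64(0.578))
0.072 (np.float64(0.65), 1, -1, 0, np.float64(0.38), np.float64(0.083), np.float64(0.105))
0.144 (np.float64(0.63), -3, -2, 2, np.float64(0.39), np.float64(0.075), np.float64(0.106))
pin diff 4.17
pics/scene_t638.png [(-0.144, np.float64(-34.2), array([-1.2, -1.9]), np.float64(0.0)), (-0.072, np.float64(-30.3), array([-2.4, -2. ]), np.float64(0.5)), (0, np.float64(81.6), array([ 4.8, -5.1]), np.float64(11.0)), (0.072, np.float64(-37.9), array([-1.1, -1.8]), np.float64(0.1)), (0.144, np.float64(-39.9), array([ 0.2, -1.6]), np.float64(0.6))]
notch 0
```

View pics/final.png

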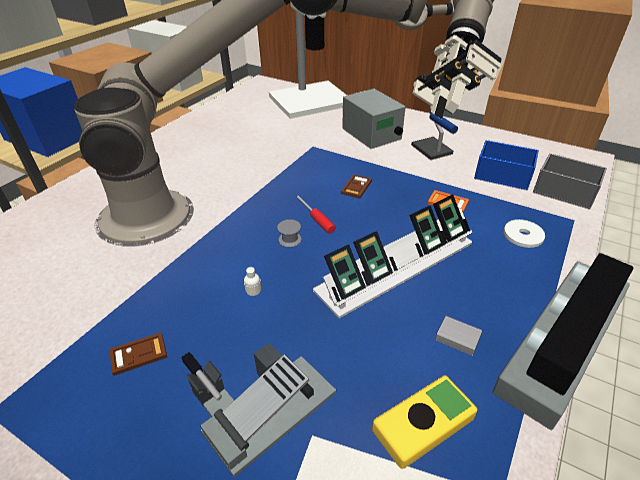

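The final view shows all four boards component side out and seated in the rack. The pin is lying in the notch at (205,375), the pedal is up and the bystanders are in place. I'm handing in.

```bash
python3 -c "
from cell import job
print(job.hand_in())"
```

```text
the job is handed in; nothing more can be done
None
```

The job is handed in at about 64 s of the 210 s allowed: pin parked in the notch, all boards scanned solder side out with the pedal held at its stop for about a second, and all four boards back in their original bays component side out.

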